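Lock up a row of ornament blocks in a proofing bed

TASK

Lock up the ornament blocks for a proof: set every ornament block face up in the channel of the proofing bed, side by side from the left stop, and make the row up to four with plain blanks. Then fit the square-bored key on the spindle, turn it clockwise as far as it goes so that the brass bar squares the row up against the far rail, lift the key off and stand it upright on the bench top, clear of the bed. Last, drive the wooden wedge firmly into the gap at the right-hand end of the row, thin end first and straight side to the blocks, until the row is jammed tight, and leave the roller, the ink pot and the amber bottle as they are.

Things in the scene. Friction and masses are not known exactly. Their poses are not given: they have to be found in the camera images.
- bed: Proofing bed: dark iron plate on the bench, fixed. Frame: x away from the operator across the row, y left along the row, z up; origin on the bench under the row line. Plate spans x -118 to 78, y -118 to 118 mm, top at z = 12. Blocks stand on it in a channel along y, their 52 mm sides along x, centres on x = 0 when against the far rail. A row of four reaches from y = 87 to y = -45.
- row_start (a point): Foot of the left stop's face, on the row line (bed x 0, y 87, z 12 mm). The stop is 20 mm high and spans bed x -22 to 24 mm, so it stays within the blocks' length. Axes as the bed's.
- far_rail (a point): Foot of the far rail's face, at bed x 26, y 21.5, z 12 mm. The rail is 7 mm high, 16 mm thick, bed y -43 to 86 mm. Axes as the bed's.
- bar_face (a point): Foot of the face of the brass clamp bar, opposite the far rail: bar 7 mm high, 17 mm thick, bed y -43 to 85 mm. Face at bed x -35.4 mm with the cam open, -27 mm with it closed, so it squares the blocks but does not squeeze them. Axes as the bed's.
- taper_stop (a point): Foot of the sloping face of the fixed right-hand stop, at bed x 0, y -64.7, z 12 mm. The stop is 20 mm high; its face runs from y -69 at x -25 to y -60 at x 30 mm (1 in 6), so the last gap narrows away from the operator; it is open at front and back. With four squared-up blocks the wedge jams with its tip at about bed x 34 (28 to 42); a skewed row jams early, a short row never. Axes as the bed's.
- ornament0_c (a point): Centre of an ornament printing block: pale wood, 52 (its x) x 33 (its y) x 23.3 mm high, black relief of three diamonds on top (z up). Either way round will do. Starts face up in the three-sided steel galley tray (floor 2 mm above the bench, rim 9 mm). 2 to 4 such blocks are present. 50 g. In the bed grip it by its length above the rails (top 16 mm).
- ornament1_c (a point): Centre of an ornament printing block: pale wood, 52 (its x) x 33 (its y) x 23.3 mm high, black relief of two ringed dots on top (z up). Either way round will do. Starts face up in the three-sided steel galley tray (floor 2 mm above the bench, rim 9 mm). 2 to 4 such blocks are present. 50 g. In the bed grip it by its length above the rails (top 16 mm).
- ornament2_c (a point): Centre of an ornament printing block: pale wood, 52 (its x) x 33 (its y) x 23.3 mm high, black relief of a leaf spray on top (z up). Either way round will do. Starts face up in the three-sided steel galley tray (floor 2 mm above the bench, rim 9 mm). 2 to 4 such blocks are present. 50 g. In the bed grip it by its length above the rails (top 16 mm).
- ornament3_c (a point): Centre of an ornament printing block: pale wood, 52 (its x) x 33 (its y) x 23.3 mm high, black relief of eight dots on top (z up). Either way round will do. Starts face up in the three-sided steel galley tray (floor 2 mm above the bench, rim 9 mm). 2 to 4 such blocks are present. 50 g. In the bed grip it by its length above the rails (top 16 mm).
- blank0_c (a point): Centre of a plain dark wood blank, 52 (its x) x 33 (its y) x 19 mm high, that fills a place in the row; starts in the galley among the ornament blocks. Always present; use as many as make the row up to four. 50 g. In the bed grip it by its length above the rails (top 12 mm).
- blank1_c (a point): Centre of a plain dark wood blank, 52 (its x) x 33 (its y) x 19 mm high, that fills a place in the row; starts in the galley among the ornament blocks. Always present; use as many as make the row up to four. 50 g. In the bed grip it by its length above the rails (top 12 mm).
- wedge_head (a point): Centre of the squared head of the pale wooden wedge: parallel sides, 30 mm along its x, 27 wide, 22 high; grip it here. The blade reaches from x 15 to x 85 mm; its +y side is straight, along x at y 13 (goes against the blocks), its other side tapers 1 in 6 (goes against the tapered stop); 14 mm wide at the tip. Driven along bed +x with about 20 N it stays jammed by friction. 40 to 85 g.
- wedge_tip (a point): Corner of the wedge's thin end on its straight side, half-way up: 85 mm from the head's centre along x and 13 mm to +y. Axes as the wedge's.
- wedge: The whole wedge; origin under the middle of its head, on the underside; axes as wedge_head's.
- key_grip (a point): Middle of the wooden handle bar of the key: 92 (its x) x 16 (its y) x 22 mm, centre 54 mm above the key's lower end. Below it a square steel socket, 32 mm outside, open downward: bore 17.8 mm square, 30 mm deep, sides along the handle's x and y; a quarter turn fits as well. Starts standing upright on the bench. 0.2 to 0.33 kg.
- spindle (a point): Top of the cam's square spindle, 44 mm above the bench: 16 mm square, sides along this point's x and y, the last 5 mm tapering to 11 mm; it stands 23 mm above its collar, on which the fitted key rests with its handle's centre 75 mm above the bench. At bed x -74, y 22 mm. Turns with the cam.
- cam (a joint): Angle of the cam in rad: 0 open (starts at 0 to 0.15), grows clockwise seen from above to a stop at 1.22 with the bar home; stays where it is left. Takes about 0.2 to 0.4 N m. The key has about 0.1 rad of play.
- ink_roller: Hand roller (brayer) with a red handle, 142 mm long, lying at the back; leave alone.
- ink_pot: Round screw-top pot, 56 mm across, 52 mm high, origin underneath; leave alone.
- amber_bottle: Small amber bottle with a black cap, 32 mm across, 72 mm high, origin underneath; leave alone.
Not all that is in view belongs to the job. What is shaped like the part that bears blank1_c but green is not meant.

How it is judged (in metres and radians):
On the way, in this order (a step that is already met when the one before it is completed fails the run):
1. every ornament block lies in the channel, and the key on the spindle has turned the cam fully clockwise (x of ornament0_c in the frame of bed between -0.0095 and 0.003 m and y of ornament0_c in the frame of bed between -0.055 and 0.075 m and z of ornament0_c in the frame of bed between 0.02065 and 0.02665 m and angle between each of ornament0_c, ornament1_c, ornament2_c, ornament3_c's own z axis and vertical below 0.1 rad and x of ornament1_c in the frame of bed between -0.0095 and 0.003 m and y of ornament1_c in the frame of bed between -0.055 and 0.075 m and z of ornament1_c in the frame of bed between 0.02065 and 0.02665 m and x of ornament2_c in the frame of bed between -0.0095 and 0.003 m and y of ornament2_c in the frame of bed between -0.055 and 0.075 m and z of ornament2_c in the frame of bed between 0.02065 and 0.02665 m and x of ornament3_c in the frame of bed between -0.0095 and 0.003 m and y of ornament3_c in the frame of bed between -0.055 and 0.075 m and z of ornament3_c in the frame of bed between 0.02065 and 0.02665 m and value of joint cam above 1.05 rad and horizontal distance between key_grip and spindle below 0.006 m), for 0.2 s.
2. with the key off the spindle, the wedge is jammed tight in the last gap (x of wedge_tip in the frame of bed between 0.018 and 0.055 m and y of wedge_tip in the frame of bed between -0.055 and -0.036 m and contact force between wedge and bed above 1.8 N and horizontal distance between key_grip and spindle above 0.06 m), for 0.3 s.
At the end, for the whole second after the job is handed in: Every ornament flat in the channel, centre within 3 mm of the row line; wedge in the last gap, tip 18 to 55 mm past the row line, pressing on the bed with over 1.8 N; cam past 1.0 rad; key upright on the bench, outside the bed and 60 mm or more from the spindle (all of step 2 and x of ornament0_c in the frame of bed between -0.003 and 0.003 m and y of ornament0_c in the frame of bed between -0.034 and 0.075 m and z of ornament0_c in the frame of bed between 0.02065 and 0.02665 m and angle between each of ornament0_c, ornament1_c, ornament2_c, ornament3_c's own z axis and vertical below 0.1 rad and x of ornament1_c in the frame of bed between -0.003 and 0.003 m and y of ornament1_c in the frame of bed between -0.034 and 0.075 m and z of ornament1_c in the frame of bed between 0.02065 and 0.02665 m and x of ornament2_c in the frame of bed between -0.003 and 0.003 m and y of ornament2_c in the frame of bed between -0.034 and 0.075 m and z of ornament2_c in the frame of bed between 0.02065 and 0.02665 m and x of ornament3_c in the frame of bed between -0.003 and 0.003 m and y of ornament3_c in the frame of bed between -0.034 and 0.075 m and z of ornament3_c in the frame of bed between 0.02065 and 0.02665 m and value of joint cam above 1 rad and angle between key_grip's own z axis and vertical below 0.15 rad and height (world z) of key_grip between 0.048 and 0.062 m and (x of key_grip in the frame of bed above 0.1 m or x of key_grip in the frame of bed below -0.14 m or y of key_grip in the frame of bed above 0.14 m or y of key_grip in the frame of bed below -0.14 m)); the robot touches nothing.
It fails at once if the ink roller is moved more than 30 mm or tipped over (distance of ink_roller from where it was at the start of the episode above 0.03 m).
It fails at once if the ink pot is moved more than 30 mm or tipped over (distance of ink_pot from where it was at the start of the episode above 0.03 m or angle between ink_pot's own z axis and vertical above 0.5 rad).
It fails at once if the amber bottle is moved more than 30 mm or tipped over (distance of amber_bottle from where it was at the start of the episode above 0.03 m or angle between amber_bottle's own z axis and vertical above 0.5 rad).
Of ornament0, ornament1, ornament2, ornament3 only 2 to 4 are there at a start; the rules pass over those that are not, and their reading is None.
At some moment in a run one of ornament0, ornament1, ornament2, ornament3, wedge may be knocked a few centimetres aside while the robot is not near it.
It also fails if it takes over 192 s, if anything falls off the work surface, if the arm or the gripper's body presses on something with over 40 N, if the wrist force passes 120 N, or if a joint passes its speed limit or range.

ROBOT

A 6-joint arm with a two-finger parallel gripper is mounted at the origin on a cart in front of the work surface, level with it; the furniture and walls round the work are solid. World frame = base frame: x ahead of the robot, y to its left, z up, the work surface at z = 0. Lengths are in mm, angles in rad, forces in N, time in s.
With the tool pointing down it reaches from about 250 to 775 mm from the base axis. Payload 8.9 kg.
Tool frame: the origin (TCP) lies at the very end of the fingers, on their centre line; the grasp point (between the pads) lies ctrl.pinch_z behind it (ctrl.pinch_z is the distance from the TCP to the grasp point, in mm); z points along the fingers, y is the line along which they close (so a half turn about z gives the same grasp; the last joint's range is limited). The gripper opens to 85 mm and grips with 20 to 120 N. Pads are 22 mm wide; open, the fingers measure 114 mm over their backs; the gripper's body (76 mm by 85 mm) begins 54 mm behind the grasp point. The pads swing forward as they close: fully open they stand 13 mm farther back than shut.
Start: joints at [-0.139, 0.291, -0.153, 1.127, 0, 1.431], TCP at [524.999, 0.004, 192.105] pointing down, gripper open.
Joint ranges: [-2.52, 2.52], [-0.91, 1.74], [-1.3, 1.37], [-1.96, 2.02], [-1.52, 1.47], [-3.14, 3.14]. Speed limits (rad/s): [2.22, 2.22, 2.79, 3.14, 3.14, 3.14].

INTERFACE

Orientations are given as a unit quaternion [w, x, y, z].
In Python, from rig import ctrl gives the robot as it stands.
- The arm moves only by the shell command python3 -m jog 'ROWS' [OPENING] [FORCE]. ROWS is JSON, a list of rows, each an object with "dp": the shift along the world's x, y, z normalised to -1 to 1, where 1 is 0.1 m, a list of three; "delta_rot": the turn, a rotation vector about the world's x, y, z normalised to -1 to 1, where 1 is 1.5 rad, a list of three. In form: [{"dp": [x, y, z], "delta_rot": [wx, wy, wz]}, ...]. A call has 1 to 12 rows; each row is the pose to reach, as a shift and turn from the pose commanded when the call began; what a row does not reach only later rows make up. A row lasts 1/12 s, in which the tool goes at most 41.7 mm and 7.16 degrees, less where a joint would pass 70% of its speed; a pose out of reach is approached as far as the arm can. A call with a number of a shift or a turn outside -1 to 1 is refused whole. A call with a gripper value outside its range is refused whole. OPENING is the opening, from 0 (shut) to 1 (fully open), set as the call begins (- or left out, the last holds). The fingers move at their own pace and stop on an object; FORCE is the grip in N (left out, the last holds). Time passes only in rows, so rows that repeat a pose let the fingers close. It gives the time, the measured TCP pose, the force, the opening and the grip force at its end, in the units of the state.
- ctrl.read_state(): the state, without advancing time (a new reading comes with each control period).
- ctrl.read_camera(name): name is "scene" or "side" or "wrist"; returns (picture, depth): 420x560x3 uint8, red, green, blue; 420x560 float32, mm along the optical axis (not along the pixel's ray), 0 where there is no reading.
- ctrl.camera_info(name): a dict with "K" (3x3 intrinsics, pixels), "k1" (the pictures are not rectified: a ray, as slopes to the right and down, at radius r is drawn at 1 + k1 r^2 times it, then the intrinsics apply), "pose" (4x4, takes a point from camera to world coordinates). Camera axes: x right, y down, z forward; pixel columns grow to the right and rows downward; lengths in mm; the calibration is good to about 2 mm. A picture is of the moment at which its call begins: read the wrist's pose just before it. camera_info takes no time and is no camera call; for the wrist camera it gives the pose at the moment of the call.
- ctrl.hand_in(): hands the job in; it is judged then, once.
The state is a dict: "t": time; "joint_pos": joint angles; "joint_velocities": joint speeds; "effort": joint torques, N m; "position": TCP position; "ee_rot": TCP orientation; "ft_force": force on the tool from outside, world axes, zero at the start; "wrist_torque": the same for the moment, N m; "grip_width": finger opening in mm; "finger_force": force on a finger pad.
Only numpy, scipy, OpenCV 4.12 (cv2) and the standard library are available. Lean on these libraries where they do the work, as an engineer would, in place of code of your own. Each camera call takes 0.05 s, during which the arm holds its last target. There are 200 camera calls.

## Working session

There is one attempt and no reset: what is moved stays moved. The work goes in short steps, Python scripts to look and compute and a shell command to move; the robot and the scene stay as the last step left them, time stands still between calls to the robot, and variables do not carry over. Pictures are saved under pics/ and viewed, at most 14 in all, crops included, and the job is handed in when it is done.

```bash
ls; mkdir -p pics; cat > h.py <<'E'
import numpy as np,cv2
from rig import ctrl
def save(n,f):
    inf=ctrl.camera_info(n); p,d=ctrl.read_camera(n); cv2.imwrite(f'pics/{f}.png',p[:,:,::-1]); np.savez(f'pics/{f}.npz',p=p,d=d,K=inf['K'],k1=inf['k1'],T=inf['pose']); return p,d,inf
def load(f): return np.load(f'pics/{f}.npz')
def rays(z,uv):
    uv=np.atleast_2d(np.array(uv,float)); K=z['K']; k=float(z['k1'])
    return cv2.undistortPoints(uv[:,None],K,np.array([k,0,0,0,0.]))[:,0]
def onz(z,uv,h):
    r=rays(z,uv); T=z['T']; D=np.c_[r,np.ones(len(r))]@T[:3,:3].T; o=T[:3,3]
    return o+D*((h-o[2])/D[:,2])[:,None]
def dep(z,uv):
    uv=np.atleast_2d(np.array(uv,float)); r=rays(z,uv); d=np.array([np.median(z['d'][int(v)-1:int(v)+2,int(u)-1:int(u)+2]) for u,v in uv])
    return (np.c_[r,np.ones(len(r))]*d[:,None])@z['T'][:3,:3].T+z['T'][:3,3]
def cloud(z):
    H,W=z['d'].shape; u,v=np.meshgrid(np.arange(W),np.arange(H)); uv=np.c_[u.ravel(),v.ravel()]
    r=rays(z,uv); return ((np.c_[r,np.ones(len(r))]*z['d'].reshape(-1,1))@z['T'][:3,:3].T+z['T'][:3,3]).reshape(H,W,3)
E
python3 - <<'E'
from h import *
for n in('scene','side','wrist'):
    p,d,i=save(n,n+'0'); print(n,i['K'],i['k1'],np.round(i['pose'],3).tolist())
print(ctrl.pinch_z,ctrl.read_state())
E
```

```text
pics
scene [[480.92520761   0.         269.08082566]
 [  0.         480.92520761 207.19974604]
 [  0.           0.           1.        ]] 0.04900681034987964 [[0.702, -0.417, 0.577, -58.637], [-0.712, -0.389, 0.585, -703.304], [-0.02, -0.821, -0.57, 725.694], [0.0, 0.0, 0.0, 1.0]]
side [[380.98314365   0.         283.44185697]
 [  0.         380.98314365 207.76955693]
 [  0.           0.           1.        ]] -0.04621288610673541 [[-0.999, 0.009, -0.038, 645.205], [0.036, 0.552, -0.833, 725.449], [0.014, -0.834, -0.552, 554.649], [0.0, 0.0, 0.0, 1.0]]
wrist [[371.39425998   0.         278.78246029]
 [  0.         371.39425998 200.63978023]
 [  0.           0.           1.        ]] -0.004413994144114814 [[1.0, -0.001, -0.001, 525.135], [-0.001, -0.957, -0.289, 74.128], [-0.001, 0.289, -0.957, 372.29], [0.0, 0.0, 0.0, 1.0]]
18.700000000000003 {'t': 0.15, 'joint_pos': array([-1.39332018e-01,  2.91132759e-01, -1.53899953e-01,  1.12669559e+00,
        2.02188152e-05,  1.43154225e+00]), 'joint_velocities': array([ 0.00014458,  0.000113  ,  0.00209059,  0.00072584,  0.00225205,
       -0.00034793]), 'effort': array([ 1.43475558e-03, -5.37369597e+01,  3.31521606e+01,  1.14745408e-02,
       -1.60248046e-04, -2.47105180e-05]), 'position': array([5.24662042e+02, 4.18254755e-02, 1.91693441e+02]), 'ee_rot': array([-3.78148641e-04,  7.07134264e-01,  7.07079144e-01, -2.72491562e-04]), 'ft_force': array([ 0.30790203, -0.02147066,  0.19600511]), 'wrist_torque': array([ 0.005877  ,  0.00841714, -0.01240284]), 'finger_force': 0.0, 'grip_width': 85.38579704162518}
```

View pics/scene0.png

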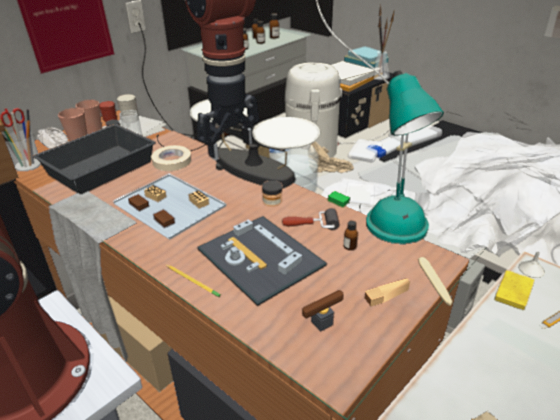

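View pics/side0.png

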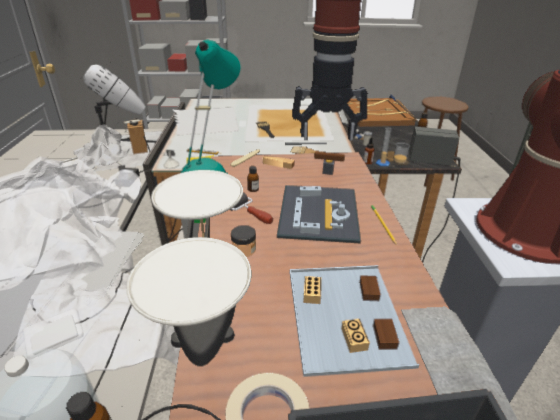

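Scene: the galley holds 2 ornaments (ringed dots at scene ≈(156,192), eight dots ≈(199,199)) and 2 dark blanks (≈(138,202), (164,217)). The bed is at ≈(262,257), the key ≈(322,308), the wedge ≈(388,291) and the bottle ≈(350,236). Lookalikes: the green block (339,198) is not meant. The wooden stick (434,280) and the pencil (193,281) aren't the wedge.

```bash
cat >> h.py <<'E'
def ortho(fs,f,x0,x1,y0,y1,s=1.0,zmax=120):
    # top-down: image up = +x, left = +y
    H=int((x1-x0)*s);W=int((y1-y0)*s); im=np.zeros((H,W,3),np.uint8); hz=np.full((H,W),-99.)
    for z in fs:
        P=cloud(z).reshape(-1,3); c=z['p'].reshape(-1,3); ok=(z['d'].ravel()>0)&(P[:,2]<zmax)&(P[:,2]>-15); P=P[ok];c=c[ok]
        r=((x1-P[:,0])*s).astype(int); q=((y1-P[:,1])*s).astype(int); k=(r>=0)&(r<H)&(q>=0)&(q<W); P,c,r,q=P[k],c[k],r[k],q[k]
        o=np.argsort(P[:,2]); 
        for a,b in((0,0),(0,1),(1,0),(1,1)):
            rr=np.minimum(r+a,H-1);qq=np.minimum(q+b,W-1)
            m=P[o,2]>hz[rr[o],qq[o]]; oo=o[m]; im[rr[oo],qq[oo]]=c[oo]; hz[rr[oo],qq[oo]]=P[oo,2]
    cv2.imwrite(f'pics/{f}.png',im[:,:,::-1]); return im,hz
E
python3 - <<'E'
from h import *
a,b=load('scene0'),load('side0')
for n,uv in dict(ring=(156,192),eight=(199,199),bl0=(138,202),bl1=(164,217),key=(322,302),wedge=(376,297),bottle=(350,228),pot=(272,184),roller=(295,221)).items(): print(n,dep(a,uv).round(0))
for n,uv in dict(eight=(313,288),ring=(355,333),bl0=(371,287),bl1=(386,333),key=(330,156),spind=(340,212)).items(): print(n,dep(b,uv).round(0))
ortho([b,a],'or0',150,700,-400,400)
E
```

```text
ring [[495. 293.  23.]]
eight [[554. 181.  23.]]
bl0 [[439. 294.  18.]]
bl1 [[445. 186.  19.]]
key [[ 457. -314.   63.]]
wedge [[ 576. -358.   20.]]
bottle [[ 680. -213.   61.]]
pot [[706.  60.  51.]]
roller [[657. -67.  20.]]
eight [[562. 204.  24.]]
ring [[502. 313.  26.]]
bl0 [[448. 201.  20.]]
bl1 [[447. 311.  21.]]
key [[ 462. -303.   57.]]
spind [[469. -50.  27.]]
```

View pics/or0.png

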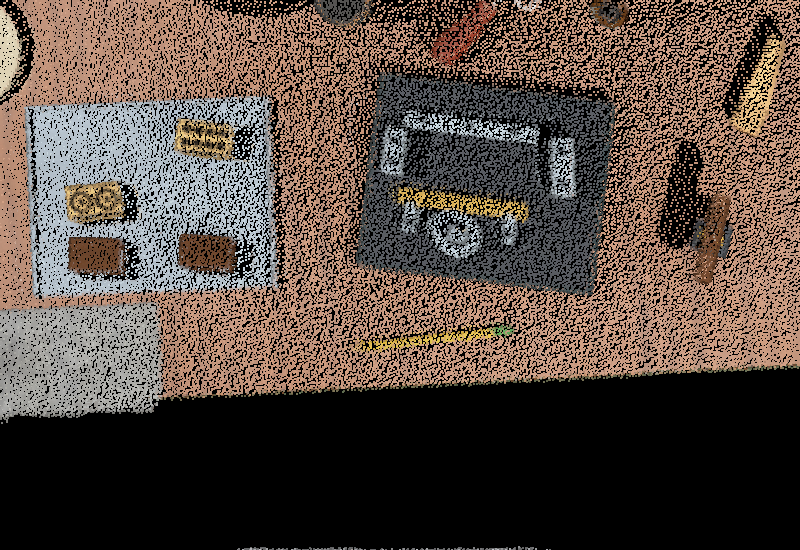

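View pics/wrist0.png

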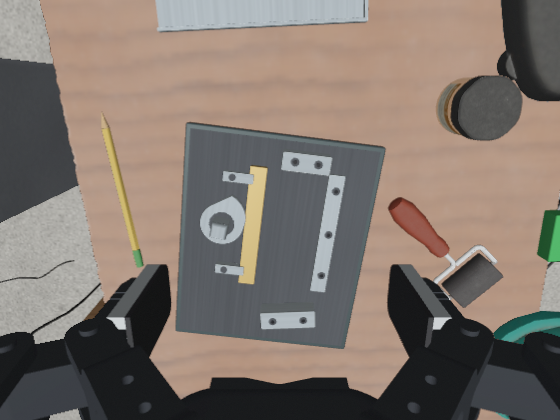

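```bash
cat >> h.py <<'E'
def rect(z,lo,hi,x0,x1,y0,y1,cond=None):
    """minAreaRect of points with lo<z<hi in window: centre, sides, angle of long side from world x (deg), median z"""
    P=cloud(z).reshape(-1,3); c=z['p'].reshape(-1,3).astype(int)
    k=(P[:,2]>lo)&(P[:,2]<hi)&(P[:,0]>x0)&(P[:,0]<x1)&(P[:,1]>y0)&(P[:,1]<y1)
    if cond is not None: k&=cond(c)
    Q=P[k]
    # keep biggest blob on 1 mm raster
    g=np.zeros((int(x1-x0)+3,int(y1-y0)+3),np.uint8); i=(Q[:,0]-x0).astype(int)+1; j=(Q[:,1]-y0).astype(int)+1; g[i,j]=1
    g=cv2.morphologyEx(g,cv2.MORPH_CLOSE,np.ones((3,3),np.uint8)); n,L,S,_=cv2.connectedComponentsWithStats(g); b=1+np.argmax(S[1:,4]); Q=Q[L[i,j]==b]
    (cx,cy),(w,h),a=cv2.minAreaRect(Q[:,:2].astype(np.float32))
    if w<h: w,h=h,w; a+=90
    a=(a+90)%180-90
    return dict(c=(round(cx,1),round(cy,1)),wh=(round(w,1),round(h,1)),ang=round(a,1),z=round(float(np.median(Q[:,2])),1),n=len(Q))
E
python3 - <<'E'
from h import *
a,b,w=[load(n+'0') for n in('scene','side','wrist')]
for z in(a,b):
    for n,(lo,hi,*win) in dict(eight=(16,30,520,610,150,250),ring=(16,30,470,540,270,360),bl0=(13,26,415,480,150,250),bl1=(13,26,415,472,270,360)).items(): print(n,rect(z,lo,hi,*win))
    print('plate',rect(z,8,60,350,680,-240,70))
    print('key',rect(z,45,80,400,520,-360,-270)); print('wedge',rect(z,10,30,540,680,-400,-310))
print('plate w',rect(w,8,60,350,680,-240,70))
E
```

```text
eight {'c': (555.9, 171.6), 'wh': (21.8, 9.2), 'ang': -28.4, 'z': 21.6, 'n': 31}
ring {'c': (499.9, 281.9), 'wh': (17.3, 4.2), 'ang': 6.4, 'z': 20.2, 'n': 18}
bl0 {'c': (436.3, 168.7), 'wh': (14.3, 6.7), 'ang': -16.7, 'z': 18.7, 'n': 20}
bl1 {'c': (440.6, 279.3), 'wh': (28.8, 10.2), 'ang': 4.0, 'z': 17.9, 'n': 34}
plate {'c': (497.0, -146.0), 'wh': (172.9, 115.9), 'ang': -7.3, 'z': 11.1, 'n': 2000}
key {'c': (461.2, -313.2), 'wh': (90.1, 17.9), 'ang': -12.7, 'z': 61.6, 'n': 510}
wedge {'c': (613.7, -362.4), 'wh': (100.3, 28.9), 'ang': -21.5, 'z': 20.5, 'n': 522}
eight {'c': (563.6, 199.2), 'wh': (52.0, 31.3), 'ang': 84.0, 'z': 23.6, 'n': 349}
ring {'c': (500.5, 307.6), 'wh': (53.6, 33.4), 'ang': -82.0, 'z': 23.8, 'n': 523}
bl0 {'c': (448.1, 195.4), 'wh': (52.0, 33.4), 'ang': 86.3, 'z': 19.9, 'n': 351}
bl1 {'c': (445.1, 304.9), 'wh': (53.5, 34.7), 'ang': 89.5, 'z': 20.5, 'n': 548}
plate {'c': (546.6, 17.2), 'wh': (57.0, 26.2), 'ang': 4.2, 'z': 19.9, 'n': 262}
key {'c': (463.3, -304.8), 'wh': (88.2, 12.7), 'ang': -15.5, 'z': 56.9, 'n': 192}
wedge {'c': (597.2, -341.9), 'wh': (16.0, 10.3), 'ang': -32.0, 'z': 18.5, 'n': 25}
plate w {'c': (517.2, -85.4), 'wh': (236.7, 196.4), 'ang': 82.8, 'z': 11.3, 'n': 38439}
```

Wrist view: the bed plate is at ≈(280,235), the spindle collar at (220,222), the brass bar at (253,225), the far rail at (328,235), the left stop at (306,163), the tapered stop at (288,320) and the pencil at left. The fitted plate measures 236.7×196.4, which matches the text. Next I move over the galley to measure the blocks from close up.

```bash
R='{"dp":[0,1,0],"delta_rot":[0,0,1]}'
python3 -m jog '[{"dp":[0,1,0],"delta_rot":[0,0,1]},{"dp":[0,1,0],"delta_rot":[0,0,1]},{"dp":[0,1,0],"delta_rot":[0,0,1]},{"dp":[0,1,0],"delta_rot":[0,0,1]},{"dp":[0,1,0],"delta_rot":[0,0,1]},{"dp":[0,1,0],"delta_rot":[0,0,1]},{"dp":[0,1,0],"delta_rot":[0,0,1]},{"dp":[0,1,0],"delta_rot":[0,0,1]},{"dp":[0,1,0],"delta_rot":[0,0,1]},{"dp":[0,1,0],"delta_rot":[0,0,1]},{"dp":[0,1,0],"delta_rot":[0,0,1]},{"dp":[0,1,0],"delta_rot":[0,0,1]}]'
python3 -m jog '[{"dp":[0,1,0],"delta_rot":[0,0,0]},{"dp":[0,1,0],"delta_rot":[0,0,0]},{"dp":[0,1,0],"delta_rot":[0,0,0]},{"dp":[0,1,0],"delta_rot":[0,0,0]},{"dp":[0,1,0],"delta_rot":[0,0,0]}]'
python3 - <<'E'
from h import *
p,d,i=save('wrist','w1'); w=load('w1'); print(i['pose'].round(3).tolist())
s=ctrl.read_state(); print(s['joint_pos'].round(2),s['position'].round(1),s['ee_rot'].round(4),s['t'])
for n,(lo,hi,*win) in dict(eight=(16,30,520,610,150,250),ring=(16,30,475,540,270,360),bl0=(13,26,415,480,150,250),bl1=(13,26,415,475,270,360)).items(): print(n,rect(w,lo,hi,*win))
E
```

```text
t: 1.15
position: [524.8, 100.0, 191.8]
ee_rot: [-0.0, 0.032, 0.999, -0.0]
ft_force: [-0.5, -0.2, -0.6]
grip_width: 85.3
finger_force: 0.0
t: 1.57
position: [524.6, 200.7, 191.7]
ee_rot: [-0.0, 0.034, 0.999, -0.0]
ft_force: [-0.3, -0.3, 1.2]
grip_width: 85.3
finger_force: 0.0
[[0.07, 0.955, 0.287, 451.875], [0.998, -0.066, -0.021, 206.555], [-0.001, 0.288, -0.958, 372.415], [0.0, 0.0, 0.0, 1.0]]
[ 0.23  0.36 -0.05  1.16 -0.    0.3 ] [524.7 199.9 191.8] [-4.000e-04  3.500e-02  9.994e-01 -3.000e-04] 1.6167
eight {'c': (562.4, 196.4), 'wh': (52.0, 33.6), 'ang': 83.0, 'z': 22.9, 'n': 1740}
ring {'c': (499.4, 306.2), 'wh': (52.3, 33.0), 'ang': -82.5, 'z': 23.3, 'n': 2049}
bl0 {'c': (448.0, 193.4), 'wh': (51.9, 32.3), 'ang': 86.0, 'z': 19.8, 'n': 2170}
bl1 {'c': (444.8, 303.8), 'wh': (52.5, 33.1), 'ang': 88.3, 'z': 19.7, 'n': 2260}
```

View pics/w1.png

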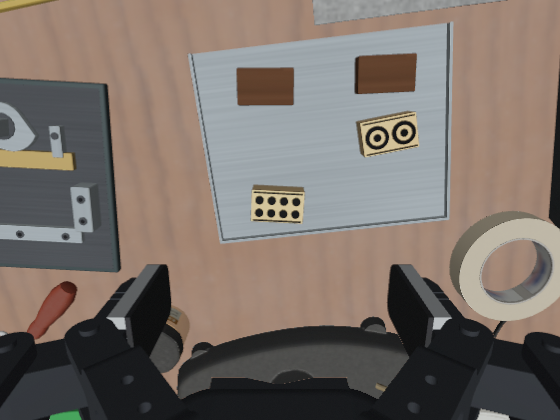

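The galley view shows eight dots at (278,205), ringed dots at (390,134) and blanks at (265,86) and (386,74). The sizes fit well. Before descending I check where the open fingertips stand relative to the TCP.

```bash
python3 - <<'E'
from h import *
w=load('w1'); C=cloud(w); tcp=np.array([524.7,199.9,191.8])
Q=C[255:420].reshape(-1,3); k=(w['d'][255:420].ravel()>0)&(Q[:,2]>140)&(Q[:,2]<300); Q=Q[k]; 
z=Q[:,2]; print('lowest finger z - tcp',np.percentile(z,[0.1,1,5])-tcp[2])
print((Q[z<np.percentile(z,1)]-tcp).round(0)[::15][:8])
E
```

```text
lowest finger z - tcp [-25.85338635  50.70171735  59.32202877]
[[ -1.  44.  51.]
 [148. 132. -22.]
 [151. 137. -24.]
 [152. 138. -23.]
 [150. 132. -21.]
 [152. 143. -22.]
 [152. 135. -22.]
 [153. 146. -22.]]
```

```bash
python3 - <<'E'
from h import *
w=load('w1'); T=w['T']; tcp=np.array([524.7,199.9,191.8]); y=np.array([.07,.998,0]); x=np.array([.998,-.07,0])
for side in(43,57):
  for xo in(-11,11):
    for h in(0,5,10,13,20,40):
      p=np.linalg.inv(T)@np.r_[tcp+side*y+xo*x+[0,0,h],1]; uv=cv2.projectPoints(p[None,:3],np.zeros(3),np.zeros(3),w['K'],np.array([float(w['k1']),0,0,0,0]))[0].ravel(); print(side,xo,h,uv.round(0))
for v in(268,280,300,320): print(v,[(u,round(float(w['d'][v,u]))) for u in (380,395,405,415,425,440)])
E
```

```text
43 -11 0 [360. 215.]
43 -11 5 [362. 219.]
43 -11 10 [364. 222.]
43 -11 13 [366. 224.]
43 -11 20 [369. 229.]
43 -11 40 [380. 247.]
43 11 0 [357. 255.]
43 11 5 [359. 259.]
43 11 10 [361. 263.]
43 11 13 [363. 266.]
43 11 20 [366. 272.]
43 11 40 [376. 294.]
57 -11 0 [387. 215.]
57 -11 5 [390. 219.]
57 -11 10 [393. 222.]
57 -11 13 [395. 224.]
57 -11 20 [399. 229.]
57 -11 40 [414. 247.]
57 11 0 [384. 255.]
57 11 5 [386. 259.]
57 11 10 [389. 263.]
57 11 13 [391. 266.]
57 11 20 [395. 272.]
57 11 40 [409. 294.]
268 [(380, 412), (395, 137), (405, 136), (415, 412), (425, 413), (440, 412)]
280 [(380, 416), (395, 137), (405, 127), (415, 127), (425, 135), (440, 417)]
300 [(380, 426), (395, 136), (405, 126), (415, 117), (425, 114), (440, 122)]
320 [(380, 422), (395, 136), (405, 125), (415, 117), (425, 108), (440, 106)]
```

```bash
python3 - <<'E'
import cv2
p=cv2.imread('pics/w1.png')[240:420,340:560]; cv2.imwrite('pics/w1f.png',cv2.resize(p,None,fx=3,fy=3))
E
```

```text
(no output)
```

View pics/w1f.png

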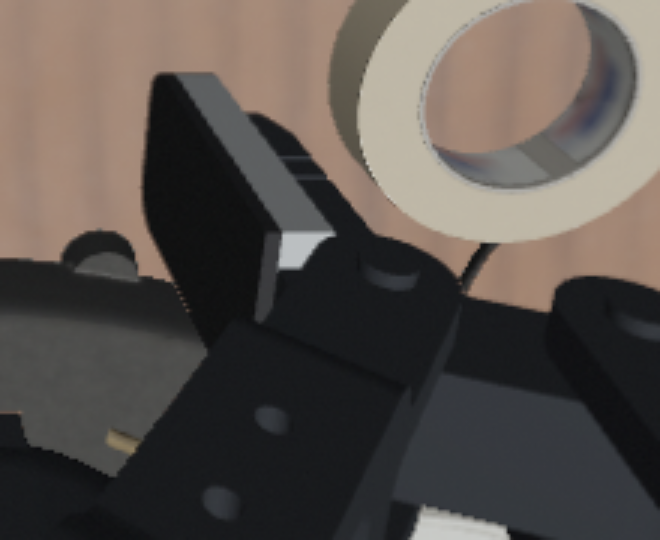

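```bash
python3 - <<'E'
from h import *
import cv2
for f in('scene0','side0'):
    w=load(f);out=cv2.imread(f'pics/{f}.png')
    for h,c in((192,(0,0,255)),(205,(0,255,255)),(248,(255,0,255))):
        p=np.linalg.inv(w['T'])@np.array([525,0,h,1.]); uv=cv2.projectPoints(p[None,:3],np.zeros(3),np.zeros(3),w['K'],np.array([float(w['k1']),0,0,0,0]))[0].ravel(); print(f,h,uv.round(0)); cv2.circle(out,tuple(int(t) for t in uv),2,c,-1)
        # depth around
    u,v=(215,130) if f=='scene0' else (335,100)
    q=out[max(0,v-70):v+70,u-90:u+90]; cv2.imwrite(f'pics/{f}t.png',cv2.resize(q,None,fx=2.1,fy=2.1))
a=cv2.imread('pics/scene0t.png');b=cv2.imread('pics/side0t.png'); h=min(a.shape[0],b.shape[0]); cv2.imwrite('pics/tip.png',np.hstack([a[:h],b[:h]]))
E
```

```text
scene0 192 [233. 171.]
scene0 205 [232. 166.]
scene0 248 [231. 148.]
side0 192 [325. 161.]
side0 205 [326. 156.]
side0 248 [327. 136.]
```

View pics/tip.png

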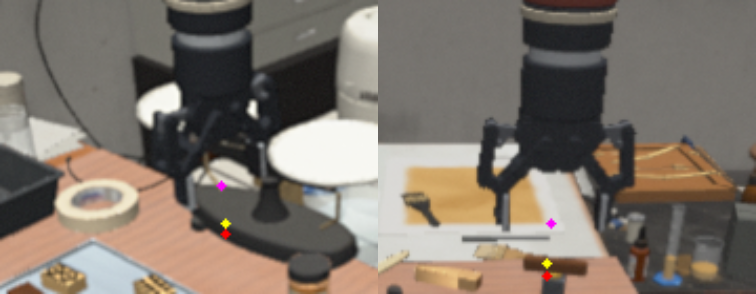

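The side view puts the open fingertips about 50 mm above the reported TCP. I'll measure where they stand when half closed and when shut.

```bash
cat > tip.py <<'E'
from h import *
import sys
s=ctrl.read_state(); save('wrist',sys.argv[1]); w=load(sys.argv[1]); C=cloud(w); t=s['position']; 
k=(w['d']>0)&(w['d']<170); Q=C[k]-t; r=np.hypot(Q[:,0],Q[:,1]); m=r<75; Q=Q[m]; print('width',s['grip_width'].round(1),'tip z-tcp',np.percentile(Q[:,2],[0,.5,2]).round(1)); i=np.argsort(Q[:,2])[:200:40]; print(Q[i].round(1))
E
python3 -m jog '[{"dp":[0,0,0],"delta_rot":[0,0,0]},{"dp":[0,0,0],"delta_rot":[0,0,0]},{"dp":[0,0,0],"delta_rot":[0,0,0]},{"dp":[0,0,0],"delta_rot":[0,0,0]},{"dp":[0,0,0],"delta_rot":[0,0,0]},{"dp":[0,0,0],"delta_rot":[0,0,0]}]' 0.6 30
python3 tip.py wt1
python3 -m jog '[{"dp":[0,0,0],"delta_rot":[0,0,0]},{"dp":[0,0,0],"delta_rot":[0,0,0]},{"dp":[0,0,0],"delta_rot":[0,0,0]},{"dp":[0,0,0],"delta_rot":[0,0,0]},{"dp":[0,0,0],"delta_rot":[0,0,0]},{"dp":[0,0,0],"delta_rot":[0,0,0]},{"dp":[0,0,0],"delta_rot":[0,0,0]},{"dp":[0,0,0],"delta_rot":[0,0,0]}]' 0 30
python3 tip.py wt2
```

```text
t: 2.12
position: [525.1, 199.7, 192.2]
ee_rot: [0.0, 0.036, 0.999, -0.0]
ft_force: [0.1, -0.7, -0.1]
grip_width: 51.4
finger_force: 0.0
t: 2.83
position: [525.0, 200.0, 192.1]
ee_rot: [0.0, 0.035, 0.999, 0.0]
ft_force: [0.5, 0.2, -0.2]
grip_width: 0.1
finger_force: 0.0Traceback (most recent call last):
  File "tip.py", line 4, in <module>
    k=(w['d']>0)&(w['d']<170); Q=C[k]-t; r=np.hypot(Q[:,0],Q[:,1]); m=r<75; Q=Q[m]; print('width',s['grip_width'].round(1),'tip z-tcp',np.percentile(Q[:,2],[0,.5,2]).round(1)); i=np.argsort(Q[:,2])[:200:40]; print(Q[i].round(1))
                                                                                                  ^^^^^^^^^^^^^^^^^^^^^
AttributeError: 'float' object has no attribute 'round'
Traceback (most recent call last):
  File "tip.py", line 4, in <module>
    k=(w['d']>0)&(w['d']<170); Q=C[k]-t; r=np.hypot(Q[:,0],Q[:,1]); m=r<75; Q=Q[m]; print('width',s['grip_width'].round(1),'tip z-tcp',np.percentile(Q[:,2],[0,.5,2]).round(1)); i=np.argsort(Q[:,2])[:200:40]; print(Q[i].round(1))
                                                                                                  ^^^^^^^^^^^^^^^^^^^^^
AttributeError: 'float' object has no attribute 'round'
```

View pics/wt2.png

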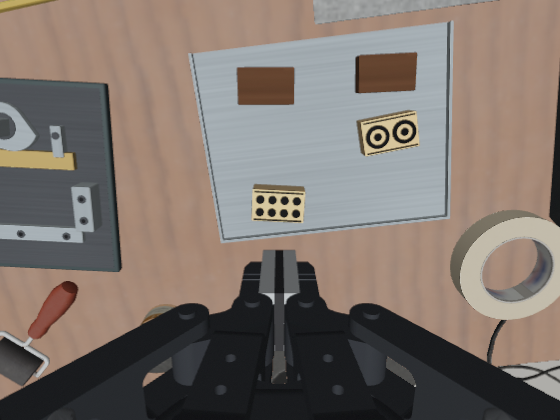

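```bash
sed -i "s/s\['grip_width'\].round(1)/s['grip_width']/" tip.py; python3 - <<'E'
from h import *
t=np.array([525,200,192.1])
for f in('w1','wt1','wt2'):
    w=load(f); C=cloud(w); k=(w['d']>0)&(w['d']<200); Q=C[k]-t; Q=Q[(np.hypot(Q[:,0],Q[:,1])<75)]; print(f,np.percentile(Q[:,2],[0,.5,2]).round(1)); i=np.argsort(Q[:,2])[:200:50]; print(Q[i].round(1).tolist())
w=load('wt2'); print(dep(w,[(265,255),(293,255),(279,255)])-t)
E
```

```text
w1 [50.  53.8 58.5]
[[2.8, -42.3, 50.0], [-1.6, -41.6, 51.6], [-6.8, -41.3, 52.4], [8.2, 43.3, 53.0]]
wt1 [40.2 46.3 53.1]
[[0.1, -25.8, 40.2], [1.5, 25.9, 42.9], [0.4, -25.6, 44.1], [-8.0, 26.5, 45.1]]
wt2 [41.2 47.4 56.5]
[[-9.8, 2.6, 41.2], [-9.9, 7.0, 43.8], [-10.5, -0.6, 45.1], [-7.0, -6.9, 45.9]]
[[-11.0002218   -4.06306967  47.38897036]
 [-10.0644758    6.89110125  47.06248069]
 [-10.57520938   1.41058908  47.31621921]]
```

```bash

python3 -m jog '[{"dp":[0.374,-0.04,-0.3],"delta_rot":[0,0,-0.035]},{"dp":[0.374,-0.04,-0.6],"delta_rot":[0,0,-0.035]},{"dp":[0.374,-0.04,-0.9],"delta_rot":[0,0,-0.035]},{"dp":[0.374,-0.04,-1],"delta_rot":[0,0,-0.035]},{"dp":[0.374,-0.04,-1],"delta_rot":[0,0,-0.035]}]' 1 30
python3 -m jog '[{"dp":[0,0,-0.3],"delta_rot":[0,0,0]},{"dp":[0,0,-0.6],"delta_rot":[0,0,0]},{"dp":[0,0,-0.72],"delta_rot":[0,0,0]},{"dp":[0,0,-0.72],"delta_rot":[0,0,0]},{"dp":[0,0,-0.72],"delta_rot":[0,0,0]}]'
python3 tip.py w2; python3 - <<'E'
from h import *
print(rect(load('w2'),16,30,520,610,150,250))
E
```

```text
t: 3.3
position: [560.1, 195.5, 89.6]
ee_rot: [-0.003, 0.062, 0.998, -0.001]
ft_force: [-1.0, -0.4, 0.4]
grip_width: 60.6
finger_force: 0.0
t: 3.72
position: [563.2, 196.3, 21.7]
ee_rot: [0.001, 0.062, 0.998, 0.0]
ft_force: [1.5, 0.7, 1.5]
grip_width: 85.7
finger_force: 0.0
width 85.6806380330255 tip z-tcp [50.1 54.2 58.9]
[[ -0.4 -43.   50.1]
 [  0.5  43.7  51.8]
 [  4.4  43.   52.5]
 [  3.7  43.2  53. ]
 [ -5.8 -42.1  53.4]]
{'c': (562.2, 196.6), 'wh': (52.4, 33.2), 'ang': 82.3, 'z': 22.9, 'n': 6156}
```

View pics/w2.png

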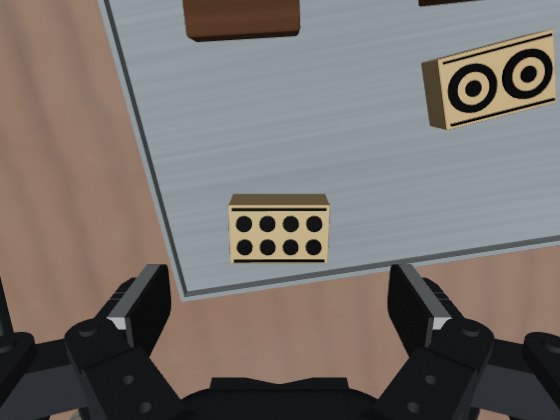

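The close crop confirms the eight-dot block at (279,235) with the fingers centred on it. The tips really are ~50 mm above the reported TCP, so I descend further in guarded steps.

```bash

python3 -m jog '[{"dp":[0,0,-0.1],"delta_rot":[0,0,0]},{"dp":[0,0,-0.2],"delta_rot":[0,0,0]},{"dp":[0,0,-0.3],"delta_rot":[0,0,0]},{"dp":[0,0,-0.35],"delta_rot":[0,0,0]},{"dp":[0,0,-0.35],"delta_rot":[0,0,0]}]'
python3 -m jog '[{"dp":[0,0,-0.07],"delta_rot":[0,0,0]},{"dp":[0,0,-0.14],"delta_rot":[0,0,0]},{"dp":[0,0,-0.18],"delta_rot":[0,0,0]},{"dp":[0,0,-0.18],"delta_rot":[0,0,0]}]'
python3 tip.py w3
```

```text
t: 4.18
position: [561.1, 195.7, -16.5]
ee_rot: [-0.001, 0.062, 0.998, -0.0]
ft_force: [-0.4, -0.4, -0.4]
grip_width: 85.2
finger_force: 0.0
t: 4.52
position: [561.6, 195.8, -34.0]
ee_rot: [-0.001, 0.062, 0.998, -0.0]
ft_force: [-0.3, -0.6, 0.3]
grip_width: 85.3
finger_force: 0.0
width 85.28432340619464 tip z-tcp [31.4 33.3 33.8]
[[-21.1 -71.7  31.4]
 [-11.1 -72.6  32.2]
 [ -2.6 -74.3  32.5]
 [ -9.2 -71.1  32.7]
 [-56.3 -21.1  32.8]]
```

```bash

python3 -m jog '[{"dp":[0,0,0],"delta_rot":[0,0,0]},{"dp":[0,0,0],"delta_rot":[0,0,0]},{"dp":[0,0,0],"delta_rot":[0,0,0]},{"dp":[0,0,0],"delta_rot":[0,0,0]},{"dp":[0,0,0],"delta_rot":[0,0,0]},{"dp":[0,0,0],"delta_rot":[0,0,0]},{"dp":[0,0,0],"delta_rot":[0,0,0]}]' 0.3 35
python3 - <<'E'
from h import *
save('wrist','w4'); s=ctrl.read_state(); print(s['position'],s['ee_rot'],s['ft_force'])
E
```

```text
t: 5.15
position: [562.8, 196.1, -32.5]
ee_rot: [0.0, 0.062, 0.998, 0.0]
ft_force: [0.1, 0.2, 5.4]
grip_width: 51.1
finger_force: 37.5
[562.79033659 196.10123725 -32.493633  ] [3.84368636e-04 6.16121751e-02 9.98100085e-01 1.13524543e-04] [-1.337508   -0.27497125  5.56587412]
```

View pics/w4.png

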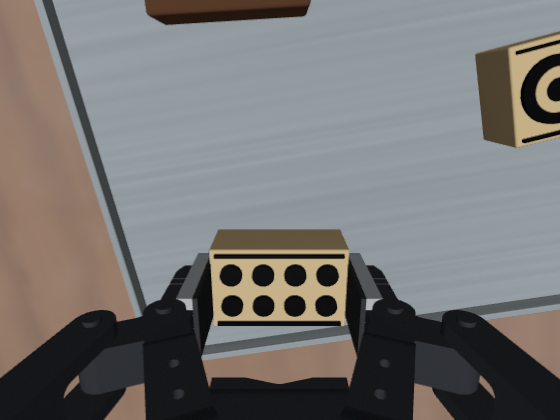

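```bash
python3 - <<'E'
from h import *
w=load('w4')
print(dep(w,[(206,258),(203,256),(354,258),(352,262),(199,268),(361,268)]).round(1))
print('block top',dep(w,[(247,290),(311,290)]).round(1),'front bottom',dep(w,[(250,232),(310,232)]).round(1), 'floor',dep(w,[(270,215),(150,230)]).round(1))
E
```

```text
[[548.4 170.3  18.3]
 [548.6 168.6  15.7]
 [555.7 226.7  17.7]
 [555.5 225.3  21.3]
 [548.5 169.2  26.1]
 [556.1 227.7  25.5]]
block top [[561.7 184.6  22.4]
 [565.  208.8  22. ]] front bottom [[545.2 186.8   4.5]
 [547.9 211.5   5.4]] floor [[540.1 195.8   0.7]
 [540.3 144.5   1.4]]
```

```bash

python3 -m jog '[{"dp":[0,0,0.4],"delta_rot":[0,0,0]},{"dp":[0,0,0.8],"delta_rot":[0,0,0]},{"dp":[0,-0.3,0.8],"delta_rot":[0,0,-0.2]},{"dp":[0,-0.6,0.8],"delta_rot":[0,0,-1]},{"dp":[0,-1,0.8],"delta_rot":[0,0,-1]},{"dp":[0,-1,0.8],"delta_rot":[0,0,-1]},{"dp":[0,-1,0.8],"delta_rot":[0,0,-1]},{"dp":[0,-1,0.8],"delta_rot":[0,0,-1]},{"dp":[0,-1,0.8],"delta_rot":[0,0,-1]},{"dp":[0,-1,0.8],"delta_rot":[0,0,-1]},{"dp":[0,-1,0.8],"delta_rot":[0,0,-1]},{"dp":[0,-1,0.8],"delta_rot":[0,0,-1]}]'
python3 -m jog '[{"dp":[-0.1,-0.4,0],"delta_rot":[0,0,0]},{"dp":[-0.208,-0.8,0],"delta_rot":[0,0,-0.0487]},{"dp":[-0.208,-1,0],"delta_rot":[0,0,-0.0487]},{"dp":[-0.208,-1,0],"delta_rot":[0,0,-0.0487]},{"dp":[-0.208,-1,0],"delta_rot":[0,0,-0.0487]},{"dp":[-0.208,-1,0],"delta_rot":[0,0,-0.0487]},{"dp":[-0.208,-1,0],"delta_rot":[0,0,-0.0487]}]'
python3 - <<'E'
from h import *
save('wrist','w5'); s=ctrl.read_state(); print(s['position'].round(1),s['ee_rot'].round(4),s['joint_pos'].round(2))
w=load('w5')
print('plate',rect(w,7,60,350,680,-240,70,lambda c:c.max(1)<110))
C=cloud(w); m=(w['d']>0)
# brass bar & rail & stops by height band
print('bar',rect(w,15,24,400,560,-200,20,lambda c:(c[:,0]-c[:,2]>60)))
print('steel',rect(w,15.5,24,530,620,-200,20,lambda c:(abs(c[:,0]-c[:,2])<25)&(c.min(1)>120)))
E
```

```text
t: 6.2
position: [562.0, 96.0, 46.8]
ee_rot: [-0.0, 0.636, 0.771, -0.0]
ft_force: [-1.2, 0.4, -1.4]
grip_width: 51.4
finger_force: 37.3
t: 6.78
position: [541.6, -3.1, 47.0]
ee_rot: [-0.0, 0.661, 0.75, 0.0]
ft_force: [-0.4, 0.4, -0.3]
grip_width: 50.7
finger_force: 37.3
[541.6  -3.   47. ] [-2.000e-04  6.612e-01  7.502e-01 -0.000e+00] [-0.14  0.45 -0.33  0.79  0.    1.3 ]
plate {'c': (524.0, -35.1), 'wh': (195.0, 135.5), 'ang': -7.2, 'z': 11.0, 'n': 18373}
bar {'c': (502.3, -19.7), 'wh': (44.2, 16.6), 'ang': 82.7, 'z': 17.9, 'n': 1065}
steel {'c': (570.1, -98.4), 'wh': (52.1, 16.2), 'ang': 83.0, 'z': 18.0, 'n': 1248}
```

View pics/w5.png

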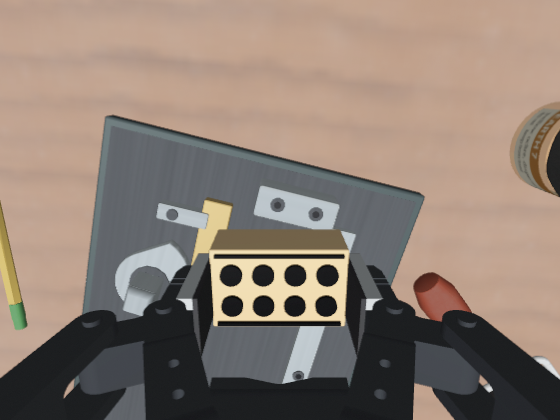

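The view shows the block still turned 14.4° too far (rows ran out), with the left stop at (297,206) and the brass bar at (212,225). Two fits agree on the bed origin: (537.2, −87.7), yaw −7.2°. I'll turn the block and lower it.

```bash

python3 -m jog '[{"dp":[0,-0.15,0],"delta_rot":[0,0,-0.1676]},{"dp":[0,-0.15,0],"delta_rot":[0,0,-0.1676]},{"dp":[0,-0.15,0],"delta_rot":[0,0,-0.1676]},{"dp":[0,-0.15,-0.2],"delta_rot":[0,0,-0.1676]},{"dp":[0,-0.15,-0.4],"delta_rot":[0,0,-0.1676]},{"dp":[0,-0.15,-0.6],"delta_rot":[0,0,-0.1676]},{"dp":[0,-0.15,-0.65],"delta_rot":[0,0,-0.1676]},{"dp":[0,-0.15,-0.68],"delta_rot":[0,0,-0.1676]},{"dp":[0,-0.15,-0.7],"delta_rot":[0,0,-0.1676]},{"dp":[0,-0.15,-0.7],"delta_rot":[0,0,-0.1676]}]'
python3 -m jog '[{"dp":[0,0.005,0],"delta_rot":[0,0,0]},{"dp":[0,0.01,0],"delta_rot":[0,0,0]},{"dp":[0,0.02,0],"delta_rot":[0,0,0]},{"dp":[0,0.03,0],"delta_rot":[0,0,0]},{"dp":[0,0.03,0],"delta_rot":[0,0,0]}]'
python3 - <<'E'
from h import *
s=ctrl.read_state(); print(s['position'].round(1),s['ee_rot'].round(4),s['joint_pos'].round(2))
E
```

```text
t: 7.67
position: [542.4, -18.7, -22.1]
ee_rot: [0.0, 0.75, 0.662, 0.0]
ft_force: [-0.0, -0.6, -0.4]
grip_width: 51.0
finger_force: 37.4
t: 8.08
position: [542.3, -18.3, -22.2]
ee_rot: [0.002, 0.751, 0.661, -0.001]
ft_force: [-1.0, -10.8, 0.7]
grip_width: 51.3
finger_force: 37.5
[542.3 -18.3 -22.2] [ 0.0021  0.7508  0.6605 -0.0011] [-0.17  0.54 -0.4   0.63 -0.    1.53]
```

```bash

python3 -m jog '[{"dp":[0,-0.02,0],"delta_rot":[0,0,0]},{"dp":[0,-0.02,0],"delta_rot":[0,0,0]},{"dp":[0,-0.02,0],"delta_rot":[0,0,0]},{"dp":[0,-0.02,0],"delta_rot":[0,0,0]},{"dp":[0,-0.02,0.1],"delta_rot":[0,0,0]},{"dp":[0,-0.02,0.3],"delta_rot":[0,0,0]},{"dp":[0,-0.02,0.6],"delta_rot":[0,0,0]},{"dp":[0,-0.02,0.8],"delta_rot":[0,0,0]},{"dp":[0,-0.02,0.8],"delta_rot":[0,0,0]}]' 0.8 35
python3 - <<'E'
from h import *
save('wrist','w6'); print(rect(load('w6'),28,42,480,600,-80,30))
E
python3 -m jog '[{"dp":[-0.1,0.3,0],"delta_rot":[0,0,1]},{"dp":[-0.2,0.6,0],"delta_rot":[0,0,1]},{"dp":[-0.42,0.8,0],"delta_rot":[0,0,1]},{"dp":[-0.42,1,0],"delta_rot":[0,0,1]},{"dp":[-0.42,1,0],"delta_rot":[0,0,1]},{"dp":[-0.42,1,0],"delta_rot":[0,0,1]},{"dp":[-0.42,1,0],"delta_rot":[0,0,1]},{"dp":[-0.42,1,0],"delta_rot":[0,0,1]},{"dp":[-0.42,1,0],"delta_rot":[0,0,1]},{"dp":[-0.42,1,0],"delta_rot":[0,0,1]},{"dp":[-0.42,1,0],"delta_rot":[0,0,1]},{"dp":[-0.42,1,0],"delta_rot":[0,0,1]}]' 1
python3 -m jog '[{"dp":[0,0.4,0],"delta_rot":[0,0,0.218]},{"dp":[0,0.8,0],"delta_rot":[0,0,0.218]},{"dp":[0,1,0],"delta_rot":[0,0,0.218]},{"dp":[0,1,0],"delta_rot":[0,0,0.218]}]'
python3 -m jog '[{"dp":[0,0.4,0],"delta_rot":[0,0,0]},{"dp":[0,0.8,0],"delta_rot":[0,0,0]},{"dp":[0,1,0],"delta_rot":[0,0,0]},{"dp":[0,1,0],"delta_rot":[0,0,0]},{"dp":[0,1,0],"delta_rot":[0,0,0]}]'
python3 - <<'E'
from h import *
save('wrist','w7'); w=load('w7'); s=ctrl.read_state(); print(s['position'].round(1),s['ee_rot'].round(4),s['joint_pos'].round(2))
for n,(lo,hi,*win) in dict(ring=(16,30,475,540,260,360),bl0=(13,26,415,480,150,250),bl1=(13,26,415,475,270,360)).items():
  try: print(n,rect(w,lo,hi,*win))
  except Exception as e: print(n,e)
E
```

```text
t: 8.83
position: [544.6, -18.2, 61.8]
ee_rot: [0.003, 0.75, 0.661, 0.002]
ft_force: [0.4, 0.4, 0.1]
grip_width: 68.2
finger_force: 0.0
{'c': (544.2, -8.5), 'wh': (53.9, 51.7), 'ang': -7.3, 'z': 32.3, 'n': 7007}
t: 9.88
position: [498.9, 82.1, 56.6]
ee_rot: [-0.001, 0.096, 0.995, -0.0]
ft_force: [-0.2, 0.1, -0.1]
grip_width: 86.0
finger_force: 0.0
t: 10.22
position: [498.9, 185.6, 56.6]
ee_rot: [-0.0, -0.069, 0.998, 0.001]
ft_force: [0.7, 0.3, 0.5]
grip_width: 85.2
finger_force: 0.0
t: 10.63
position: [498.8, 282.4, 56.4]
ee_rot: [-0.001, -0.065, 0.998, -0.0]
ft_force: [-0.3, 0.1, 0.1]
grip_width: 85.7
finger_force: 0.0
[498.9 281.5  56.5] [-6.000e-04 -6.460e-02  9.979e-01 -4.000e-04] [ 0.39  0.49 -0.23  0.85 -0.    0.26]
ring {'c': (499.3, 306.6), 'wh': (51.9, 33.6), 'ang': -82.6, 'z': 23.4, 'n': 4512}
bl0 {'c': (448.3, 193.9), 'wh': (52.0, 33.3), 'ang': 86.1, 'z': 19.9, 'n': 5472}
bl1 {'c': (444.9, 304.0), 'wh': (52.1, 33.1), 'ang': 88.6, 'z': 19.8, 'n': 5152}
```

```bash

python3 -m jog '[{"dp":[0,0.24,-0.2],"delta_rot":[0,0,0]},{"dp":[0,0.24,-0.5],"delta_rot":[0,0,0]},{"dp":[0,0.24,-0.75],"delta_rot":[0,0,0]},{"dp":[0,0.24,-0.9],"delta_rot":[0,0,0]},{"dp":[0,0.24,-0.9],"delta_rot":[0,0,0]},{"dp":[0,0.24,-0.9],"delta_rot":[0,0,0]}]'
python3 -m jog '[{"dp":[0,0,0],"delta_rot":[0,0,0]},{"dp":[0,0,0],"delta_rot":[0,0,0]},{"dp":[0,0,0],"delta_rot":[0,0,0]},{"dp":[0,0,0],"delta_rot":[0,0,0]},{"dp":[0,0,0],"delta_rot":[0,0,0]},{"dp":[0,0,0.1],"delta_rot":[0,0,0]},{"dp":[0,0,0.4],"delta_rot":[0,0,0]},{"dp":[0,0,0.8],"delta_rot":[0,0,0]},{"dp":[0,0,0.8],"delta_rot":[0,0,0]}]' 0.3 35
python3 -m jog '[{"dp":[0,-0.3,0],"delta_rot":[0,0,-1]},{"dp":[0,-0.6,0],"delta_rot":[0,0,-1]},{"dp":[0.3,-0.8,0],"delta_rot":[0,0,-1]},{"dp":[0.38,-1,0],"delta_rot":[0,0,-1]},{"dp":[0.38,-1,0],"delta_rot":[0,0,-1]},{"dp":[0.38,-1,0],"delta_rot":[0,0,-1]},{"dp":[0.38,-1,0],"delta_rot":[0,0,-1]},{"dp":[0.38,-1,0],"delta_rot":[0,0,-1]},{"dp":[0.38,-1,0],"delta_rot":[0,0,-1]},{"dp":[0.38,-1,0],"delta_rot":[0,0,-1]},{"dp":[0.38,-1,0],"delta_rot":[0,0,-1]},{"dp":[0.38,-1,0],"delta_rot":[0,0,-1]}]'
python3 -m jog '[{"dp":[0,-0.4,0],"delta_rot":[0,0,-0.217]},{"dp":[0,-0.8,0],"delta_rot":[0,0,-0.217]},{"dp":[0,-1,0],"delta_rot":[0,0,-0.217]},{"dp":[0,-1,0],"delta_rot":[0,0,-0.217]},{"dp":[0,-1,0],"delta_rot":[0,0,-0.217]}]'
python3 -m jog '[{"dp":[0,-0.4,0],"delta_rot":[0,0,0]},{"dp":[0,-0.8,0],"delta_rot":[0,0,0]},{"dp":[0,-1,0],"delta_rot":[0,0,0]},{"dp":[0,-1,0],"delta_rot":[0,0,0]}]'
python3 -m jog '[{"dp":[0,-0.3,0],"delta_rot":[0,0,0]},{"dp":[0,-0.595,0],"delta_rot":[0,0,0]},{"dp":[0,-0.595,0],"delta_rot":[0,0,0]},{"dp":[0,-0.595,0],"delta_rot":[0,0,0]}]'
python3 - <<'E'
from h import *
save('wrist','w8')
E
```

```text
t: 11.18
position: [499.0, 304.5, -33.3]
ee_rot: [-0.001, -0.064, 0.998, -0.0]
ft_force: [0.7, -0.0, 0.2]
grip_width: 85.6
finger_force: 0.0
t: 11.93
position: [503.6, 308.0, 54.5]
ee_rot: [0.005, -0.065, 0.998, 0.002]
ft_force: [2.0, 0.1, -0.1]
grip_width: 51.3
finger_force: 37.0
t: 12.93
position: [537.8, 206.2, 47.9]
ee_rot: [0.0, 0.635, 0.772, 0.0]
ft_force: [-0.2, -0.1, -1.0]
grip_width: 51.1
finger_force: 37.0
t: 13.35
position: [538.0, 105.1, 47.9]
ee_rot: [0.0, 0.751, 0.661, 0.0]
ft_force: [0.8, 0.2, -1.2]
grip_width: 51.4
finger_force: 37.0
t: 13.68
position: [538.3, 3.4, 47.7]
ee_rot: [0.001, 0.75, 0.661, 0.0]
ft_force: [0.9, 0.3, -1.0]
grip_width: 50.5
finger_force: 37.0
t: 14.02
position: [538.1, -53.3, 47.4]
ee_rot: [0.0, 0.75, 0.661, 0.0]
ft_force: [-0.4, -0.0, 0.0]
grip_width: 50.8
finger_force: 37.0
```

View pics/w8.png

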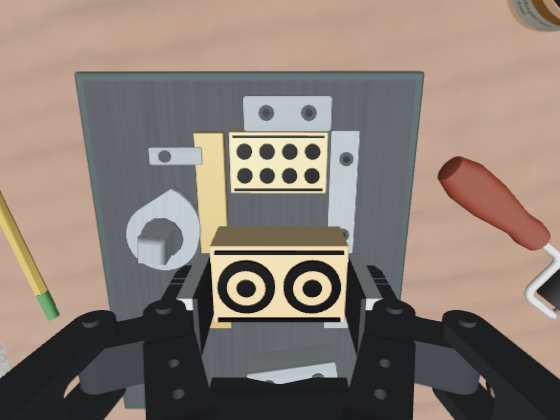

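Ringed dots is gripped at (280,285), parallel to eight dots, which sits against the left stop at (278,162). I'll lower it, push it left and release, then go for blank 0.

```bash

python3 -m jog '[{"dp":[0,0,-0.2],"delta_rot":[0,0,0]},{"dp":[0,0,-0.5],"delta_rot":[0,0,0]},{"dp":[0,0,-0.65],"delta_rot":[0,0,0]},{"dp":[0,0,-0.7],"delta_rot":[0,0,0]},{"dp":[0,0,-0.7],"delta_rot":[0,0,0]},{"dp":[0,0.01,-0.7],"delta_rot":[0,0,0]},{"dp":[0,0.02,-0.7],"delta_rot":[0,0,0]},{"dp":[0,0.03,-0.7],"delta_rot":[0,0,0]},{"dp":[0,0.04,-0.7],"delta_rot":[0,0,0]},{"dp":[0,0.04,-0.7],"delta_rot":[0,0,0]}]'
python3 -m jog '[{"dp":[0,-0.02,0],"delta_rot":[0,0,0]},{"dp":[0,-0.02,0],"delta_rot":[0,0,0]},{"dp":[0,-0.02,0],"delta_rot":[0,0,0]},{"dp":[0,-0.02,0],"delta_rot":[0,0,0]},{"dp":[0,-0.02,0.1],"delta_rot":[0,0,0]},{"dp":[0,-0.02,0.3],"delta_rot":[0,0,0]},{"dp":[0,-0.02,0.6],"delta_rot":[0,0,0]},{"dp":[0,-0.02,0.8],"delta_rot":[0,0,0]},{"dp":[0,-0.02,0.8],"delta_rot":[0,0,0]}]' 0.8 35
python3 -m jog '[{"dp":[-0.2,0.3,0],"delta_rot":[0,0,1]},{"dp":[-0.5,0.6,0],"delta_rot":[0,0,1]},{"dp":[-0.8,0.8,0],"delta_rot":[0,0,1]},{"dp":[-0.893,1,0],"delta_rot":[0,0,1]},{"dp":[-0.893,1,0],"delta_rot":[0,0,1]},{"dp":[-0.893,1,0],"delta_rot":[0,0,1]},{"dp":[-0.893,1,0],"delta_rot":[0,0,1]},{"dp":[-0.893,1,0],"delta_rot":[0,0,1]},{"dp":[-0.893,1,0],"delta_rot":[0,0,1]},{"dp":[-0.893,1,0],"delta_rot":[0,0,1]},{"dp":[-0.893,1,0],"delta_rot":[0,0,1]},{"dp":[-0.893,1,0],"delta_rot":[0,0,1]}]' 1
python3 -m jog '[{"dp":[0,0.4,0],"delta_rot":[0,0,0.0856]},{"dp":[0,0.8,0],"delta_rot":[0,0,0.0856]},{"dp":[0,1,0],"delta_rot":[0,0,0.0856]},{"dp":[0,1,0],"delta_rot":[0,0,0.0856]},{"dp":[0,1,0],"delta_rot":[0,0,0.0856]}]'
python3 - <<'E'
from h import *
save('wrist','w9'); w=load('w9'); s=ctrl.read_state(); print(s['position'].round(1),s['ee_rot'].round(4))
for n,(lo,hi,*win) in dict(bl0=(13,26,415,480,150,250),bl1=(13,26,415,475,270,360)).items():
  try: print(n,rect(w,lo,hi,*win))
  except Exception as e: print(n,e)
E
```

```text
t: 14.9
position: [539.5, -51.3, -20.9]
ee_rot: [0.003, 0.75, 0.662, -0.001]
ft_force: [-3.9, -15.7, 15.6]
grip_width: 50.9
finger_force: 63.7
t: 15.65
position: [540.4, -51.8, 61.6]
ee_rot: [0.002, 0.75, 0.662, 0.002]
ft_force: [0.8, 0.7, 0.6]
grip_width: 68.4
finger_force: 0.0
t: 16.65
position: [448.1, 48.8, 57.2]
ee_rot: [-0.0, 0.095, 0.996, 0.0]
ft_force: [0.8, 0.5, 0.1]
grip_width: 85.1
finger_force: 0.0
t: 17.07
position: [447.9, 149.5, 57.1]
ee_rot: [-0.0, 0.033, 0.999, -0.0]
ft_force: [-0.2, -0.3, 0.2]
grip_width: 85.6
finger_force: 0.0
[447.9 148.7  57.1] [-2.000e-04  3.330e-02  9.994e-01 -2.000e-04]
bl0 {'c': (448.1, 193.7), 'wh': (52.6, 33.1), 'ang': 86.1, 'z': 19.8, 'n': 4435}
bl1 {'c': (444.8, 301.1), 'wh': (48.1, 33.5), 'ang': 88.5, 'z': 19.6, 'n': 4118}
```

```bash

python3 -m jog '[{"dp":[0,0.3,0],"delta_rot":[0,0,0]},{"dp":[0,0.452,-0.2],"delta_rot":[0,0,0]},{"dp":[0,0.452,-0.5],"delta_rot":[0,0,0]},{"dp":[0,0.452,-0.75],"delta_rot":[0,0,0]},{"dp":[0,0.452,-0.93],"delta_rot":[0,0,0]},{"dp":[0,0.452,-0.93],"delta_rot":[0,0,0]},{"dp":[0,0.452,-0.93],"delta_rot":[0,0,0]}]'
python3 -m jog '[{"dp":[0,0,0],"delta_rot":[0,0,0]},{"dp":[0,0,0],"delta_rot":[0,0,0]},{"dp":[0,0,0],"delta_rot":[0,0,0]},{"dp":[0,0,0],"delta_rot":[0,0,0]},{"dp":[0,0,0],"delta_rot":[0,0,0]},{"dp":[0,0,0.1],"delta_rot":[0,0,0]},{"dp":[0,0,0.4],"delta_rot":[0,0,0]},{"dp":[0,0,0.8],"delta_rot":[0,0,0]},{"dp":[0,0,0.8],"delta_rot":[0,0,0]}]' 0.3 35
python3 -m jog '[{"dp":[0,-0.3,0],"delta_rot":[0,0,-1]},{"dp":[0.3,-0.6,0],"delta_rot":[0,0,-1]},{"dp":[0.6,-0.8,0],"delta_rot":[0,0,-1]},{"dp":[0.852,-1,0],"delta_rot":[0,0,-1]},{"dp":[0.852,-1,0],"delta_rot":[0,0,-1]},{"dp":[0.852,-1,0],"delta_rot":[0,0,-1]},{"dp":[0.852,-1,0],"delta_rot":[0,0,-1]},{"dp":[0.852,-1,0],"delta_rot":[0,0,-1]},{"dp":[0.852,-1,0],"delta_rot":[0,0,-1]},{"dp":[0.852,-1,0],"delta_rot":[0,0,-1]},{"dp":[0.852,-1,0],"delta_rot":[0,0,-1]},{"dp":[0.852,-1,0],"delta_rot":[0,0,-1]}]'
python3 -m jog '[{"dp":[0,-0.4,0],"delta_rot":[0,0,-0.0856]},{"dp":[0,-0.8,0],"delta_rot":[0,0,-0.0856]},{"dp":[0,-1,0],"delta_rot":[0,0,-0.0856]},{"dp":[0,-1,0],"delta_rot":[0,0,-0.0856]},{"dp":[0,-1,0],"delta_rot":[0,0,-0.0856]}]'
python3 -m jog '[{"dp":[0,-0.4,0],"delta_rot":[0,0,0]},{"dp":[0,-0.8,0],"delta_rot":[0,0,0]},{"dp":[0,-0.806,0],"delta_rot":[0,0,0]},{"dp":[0,-0.806,0],"delta_rot":[0,0,0]}]'
python3 - <<'E'
from h import *
save('wrist','w10'); w=load('w10'); s=ctrl.read_state(); print(s['position'].round(1),s['ee_rot'].round(4))
O=np.array([537.2,-87.7]); t=np.radians(-7.2); R=np.array([[np.cos(t),-np.sin(t)],[np.sin(t),np.cos(t)]])
C=cloud(w).reshape(-1,3); 
for bx in(-20,-10,0,10,20):
  print(bx,[ (by,round(float(np.median(C[(np.hypot(*(C[:,:2]-(O+R@[bx,by])).T)<2.5)][:,2])),1)) for by in(80,70,60,53,45,37,30,22)])
E
```

```text
t: 17.7
position: [447.6, 192.6, -36.2]
ee_rot: [-0.001, 0.035, 0.999, -0.0]
ft_force: [-0.0, 0.1, 0.5]
grip_width: 85.4
finger_force: 0.0
t: 18.45
position: [452.1, 194.9, 50.7]
ee_rot: [0.004, 0.034, 0.999, 0.001]
ft_force: [3.5, 0.1, 0.7]
grip_width: 51.1
finger_force: 37.4
t: 19.45
position: [533.6, 93.8, 45.1]
ee_rot: [0.0, 0.708, 0.706, 0.0]
ft_force: [-0.2, -0.5, -0.9]
grip_width: 50.7
finger_force: 37.4
t: 19.87
position: [533.7, -7.2, 45.0]
ee_rot: [0.0, 0.751, 0.661, 0.0]
ft_force: [0.1, 1.2, -1.1]
grip_width: 51.3
finger_force: 37.4
t: 20.2
position: [533.8, -87.7, 44.6]
ee_rot: [0.0, 0.751, 0.661, 0.0]
ft_force: [-0.5, 0.6, -1.0]
grip_width: 51.2
finger_force: 37.4
[533.5 -86.4  44.5] [-2.000e-04  7.502e-01  6.612e-01  2.000e-04]
-20 [(80, 33.6), (70, 32.6), (60, 33.1), (53, 31.7), (45, 11.0), (37, 10.8), (30, 40.6), (22, 43.9)]
-10 [(80, 34.0), (70, 32.6), (60, 33.5), (53, 12.2), (45, 11.0), (37, 11.0), (30, 40.5), (22, 43.9)]
0 [(80, 33.3), (70, 32.5), (60, 32.9), (53, 31.1), (45, 11.0), (37, 11.0), (30, 40.7), (22, 43.9)]
10 [(80, 32.7), (70, 32.4), (60, 32.6), (53, 31.2), (45, 11.2), (37, 11.1), (30, 40.7), (22, 44.1)]
20 [(80, 32.4), (70, 32.4), (60, 32.5), (53, 31.8), (45, 11.0), (37, 11.1), (30, 41.3), (22, 44.0)]
```

View pics/w10.png

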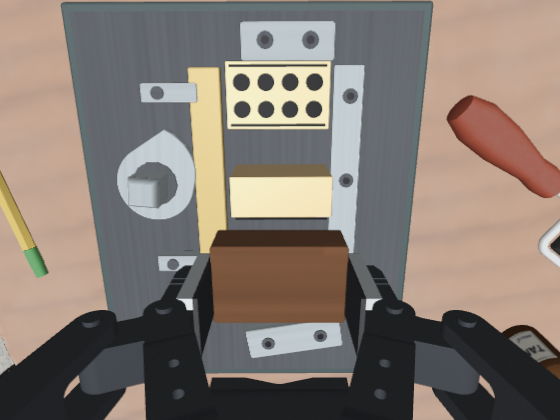

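Ringed dots has fallen onto its side in the channel (centre ≈(280,195), top at z≈44, face toward −y). First I park the blank at the right end of the channel, then measure the fallen block.

```bash

python3 -m jog '[{"dp":[-0.04,-0.2,0],"delta_rot":[0,0,0]},{"dp":[-0.04,-0.3,0],"delta_rot":[0,0,0]},{"dp":[-0.04,-0.3,-0.2],"delta_rot":[0,0,0]},{"dp":[-0.04,-0.3,-0.4],"delta_rot":[0,0,0]},{"dp":[-0.04,-0.3,-0.6],"delta_rot":[0,0,0]},{"dp":[-0.04,-0.3,-0.67],"delta_rot":[0,0,0]},{"dp":[-0.04,-0.3,-0.7],"delta_rot":[0,0,0]},{"dp":[-0.04,-0.3,-0.7],"delta_rot":[0,0,0]}]'
python3 -m jog '[{"dp":[0,0,0],"delta_rot":[0,0,0]},{"dp":[0,0,0],"delta_rot":[0,0,0]},{"dp":[0,0,0],"delta_rot":[0,0,0]},{"dp":[0,0,0],"delta_rot":[0,0,0]},{"dp":[0,0,0],"delta_rot":[0,0,0]},{"dp":[0,0,0],"delta_rot":[0,0,0]},{"dp":[0,0,0.2],"delta_rot":[0,0,0]},{"dp":[0,0,0.5],"delta_rot":[0,0,0]},{"dp":[0,0,0.9],"delta_rot":[0,0,0]},{"dp":[0,0,0.9],"delta_rot":[0,0,0]}]' 1 35
python3 - <<'E'
from h import *
save('wrist','w11'); w=load('w11'); s=ctrl.read_state(); print(s['position'].round(1),s['ee_rot'].round(4),s['joint_pos'].round(2))
print('ring',rect(w,39,52,480,600,-110,-20)); print('blank',rect(w,25,35,480,600,-160,-85)); print('eight',rect(w,28.5,38,490,600,-45,5))
E
```

```text
t: 20.92
position: [529.3, -115.6, -23.6]
ee_rot: [-0.0, 0.75, 0.662, 0.0]
ft_force: [-7.4, 2.7, 24.0]
grip_width: 51.1
finger_force: 50.5
t: 21.75
position: [533.3, -118.2, 70.3]
ee_rot: [0.004, 0.75, 0.661, 0.002]
ft_force: [1.6, 0.1, 1.5]
grip_width: 85.1
finger_force: 0.0
[ 532.3 -117.9   67.7] [0.0029 0.7501 0.6614 0.0016] [-0.35  0.42 -0.31  0.84 -0.    1.34]
ring {'c': (537.4, -67.6), 'wh': (52.2, 23.4), 'ang': -7.3, 'z': 43.8, 'n': 3960}
blank {'c': (530.0, -114.0), 'wh': (52.0, 33.7), 'ang': -7.2, 'z': 29.9, 'n': 4277}
eight {'c': (543.2, -16.4), 'wh': (53.7, 34.7), 'ang': -7.2, 'z': 32.8, 'n': 6535}
```

View pics/w11.png

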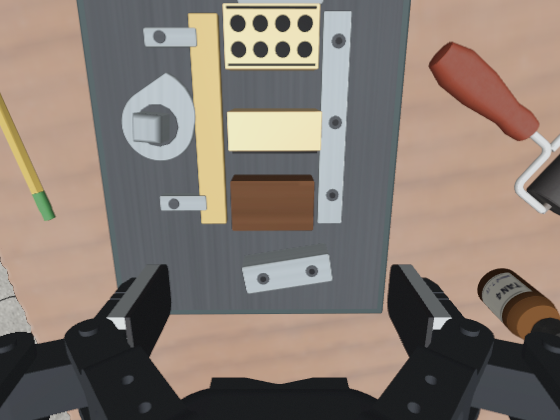

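Ringed dots lies at (274,132) on its side with a blank at (273,203). Placing earlier pressed about 2 mm too deep. I'll grip ringed dots with the hand tilted +25° about the bed x axis, then carry it to open bench and turn it upright.

```bash

python3 -m jog '[{"dp":[0.109,0.2,0],"delta_rot":[0.08,-0.01,0]},{"dp":[0.109,0.4,0],"delta_rot":[0.15,-0.02,0]},{"dp":[0.109,0.728,0],"delta_rot":[0.22,-0.028,0]},{"dp":[0.109,0.728,-0.1],"delta_rot":[0.2887,-0.0365,0]},{"dp":[0.109,0.728,-0.24],"delta_rot":[0.2887,-0.0365,0]},{"dp":[0.109,0.728,-0.24],"delta_rot":[0.2887,-0.0365,0]},{"dp":[0.109,0.728,-0.24],"delta_rot":[0.2887,-0.0365,0]}]'
python3 -m jog '[{"dp":[0,0,-0.2],"delta_rot":[0,0,0]},{"dp":[0,0,-0.4],"delta_rot":[0,0,0]},{"dp":[0,0,-0.56],"delta_rot":[0,0,0]},{"dp":[0,0,-0.56],"delta_rot":[0,0,0]},{"dp":[0,0,-0.56],"delta_rot":[0,0,0]}]'
python3 - <<'E'
from h import *
save('wrist','w12');s=ctrl.read_state(); print(s['position'].round(1),s['ee_rot'].round(4),s['ft_force'])
E
```

```text
t: 22.38
position: [539.3, -43.8, 39.1]
ee_rot: [-0.144, 0.733, 0.645, 0.162]
ft_force: [-0.3, 0.5, 0.1]
grip_width: 85.5
finger_force: 0.0
t: 22.8
position: [540.2, -43.4, -15.4]
ee_rot: [-0.143, 0.732, 0.646, 0.162]
ft_force: [0.8, 0.7, -0.0]
grip_width: 85.7
finger_force: 0.0
[540.9 -43.8 -14.8] [-0.1428  0.732   0.6461  0.1625] [-0.12918337 -0.14311759  0.77749568]
```

View pics/w12.png

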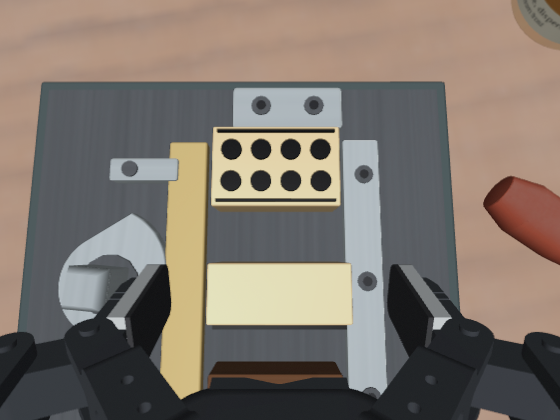

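```bash

python3 -m jog '[{"dp":[0,0,0],"delta_rot":[0,0,0]},{"dp":[0,0,0],"delta_rot":[0,0,0]},{"dp":[0,0,0],"delta_rot":[0,0,0]},{"dp":[0,0,0],"delta_rot":[0,0,0]},{"dp":[0,0,0],"delta_rot":[0,0,0]},{"dp":[0,0,0.1],"delta_rot":[0,0,0]},{"dp":[0,0,0.4],"delta_rot":[0,0,0]},{"dp":[0,0,0.7],"delta_rot":[0,0,0]},{"dp":[0,0,1],"delta_rot":[0,0,0]},{"dp":[0,0,1],"delta_rot":[0,0,0]}]' 0.3 45
python3 -m jog '[{"dp":[-0.1,0.2,0],"delta_rot":[-0.08,0.01,0]},{"dp":[-0.2,0.4,0],"delta_rot":[-0.16,0.02,0]},{"dp":[-0.3,0.6,0],"delta_rot":[-0.24,0.03,0]},{"dp":[-0.449,0.884,0],"delta_rot":[-0.32,0.04,0]},{"dp":[-0.449,0.884,0],"delta_rot":[-0.4,0.05,0]},{"dp":[-0.449,0.884,0],"delta_rot":[-0.48,0.06,0]},{"dp":[-0.449,0.884,0],"delta_rot":[-0.56,0.07,0]},{"dp":[-0.449,0.884,0],"delta_rot":[-0.64,0.08,0]},{"dp":[-0.449,0.884,0],"delta_rot":[-0.75,0.0945,0]},{"dp":[-0.449,0.884,0],"delta_rot":[-0.75,0.0945,0]},{"dp":[-0.449,0.884,0],"delta_rot":[-0.75,0.0945,0]},{"dp":[-0.449,0.884,0],"delta_rot":[-0.75,0.0945,0]}]'
python3 - <<'E'
from h import *
save('wrist','w13');w=load('w13');s=ctrl.read_state(); print(s['position'].round(1),s['ee_rot'].round(4),s['joint_pos'].round(2))
save('side','s13'); save('scene','c13')
for f in('s13','c13'):
    print(rect(load(f),30,160,440,560,20,140,lambda c:(c[:,0]>150)&(c[:,0]-c[:,2]>40)))
E
```

```text
t: 23.68
position: [543.3, -45.4, 89.8]
ee_rot: [-0.14, 0.732, 0.646, 0.164]
ft_force: [0.4, -1.2, 0.5]
grip_width: 51.2
finger_force: 47.2
t: 24.68
position: [495.3, 44.9, 83.5]
ee_rot: [0.225, 0.704, 0.622, -0.256]
ft_force: [0.1, 0.1, -0.3]
grip_width: 51.5
finger_force: 47.2
[495.6  44.3  84.2] [ 0.2255  0.7051  0.6218 -0.2556] [ 0.36  0.66 -0.11  1.17 -0.6   2.17]
{'c': (501.5, 90.4), 'wh': (48.9, 7.8), 'ang': -9.6, 'z': 125.6, 'n': 127}
{'c': (514.0, 60.6), 'wh': (26.4, 13.4), 'ang': -52.9, 'z': 129.8, 'n': 49}
```

```bash

python3 -m jog '[{"dp":[0,0,-0.2],"delta_rot":[0,0,0]},{"dp":[0,0,-0.5],"delta_rot":[0,0,0]},{"dp":[0,0,-0.8],"delta_rot":[0,0,0]},{"dp":[0,0,-0.95],"delta_rot":[0,0,0]},{"dp":[0,0,-1],"delta_rot":[0,0,0]},{"dp":[0,0,-1],"delta_rot":[0,0,0]}]'
python3 -m jog '[{"dp":[0,0,-0.02],"delta_rot":[0,0,0]},{"dp":[0,0,-0.03],"delta_rot":[0,0,0]},{"dp":[0,0,-0.04],"delta_rot":[0,0,0]},{"dp":[0,0,-0.04],"delta_rot":[0,0,0]}]'
```

```text
t: 25.33
position: [495.1, 43.4, -15.8]
ee_rot: [0.226, 0.705, 0.621, -0.256]
ft_force: [0.2, -0.4, -0.2]
grip_width: 51.2
finger_force: 47.2
t: 25.67
position: [496.0, 44.5, -19.2]
ee_rot: [0.226, 0.705, 0.622, -0.256]
ft_force: [0.3, -0.1, -0.4]
grip_width: 51.0
finger_force: 47.2
```

```bash

python3 -m jog '[{"dp":[0,0,-0.01],"delta_rot":[0,0,0]},{"dp":[0,0,-0.02],"delta_rot":[0,0,0]},{"dp":[0,0,-0.02],"delta_rot":[0,0,0]}]'
python3 -m jog '[{"dp":[0,0,0],"delta_rot":[0,0,0]},{"dp":[0,0,0],"delta_rot":[0,0,0]},{"dp":[0,0,0],"delta_rot":[0,0,0]},{"dp":[0,0,0],"delta_rot":[0,0,0]},{"dp":[0,0,0],"delta_rot":[0,0,0]},{"dp":[0,0,0],"delta_rot":[0,0,0]},{"dp":[0,0,0.3],"delta_rot":[0,0,0]},{"dp":[0,0,0.6],"delta_rot":[0,0,0]},{"dp":[0,0,1],"delta_rot":[0,0,0]},{"dp":[0,0,1],"delta_rot":[0,0,0]}]' 1 35
python3 -m jog '[{"dp":[0,0.1,0],"delta_rot":[0.08,-0.01,0]},{"dp":[0,0.2,0],"delta_rot":[0.16,-0.02,0]},{"dp":[0,0.3,0],"delta_rot":[0.24,-0.03,0]},{"dp":[0,0.3,0],"delta_rot":[0.32,-0.04,0]},{"dp":[0,0.3,0],"delta_rot":[0.4,-0.05,0]},{"dp":[0,0.3,0],"delta_rot":[0.4617,-0.0582,0]},{"dp":[0,0.3,0],"delta_rot":[0.4617,-0.0582,0]}]'
python3 - <<'E'
from h import *
save('wrist','w14');w=load('w14');s=ctrl.read_state(); print(s['position'].round(1),s['ee_rot'].round(4),s['joint_pos'].round(2))
print(rect(w,12,45,440,560,30,140,lambda c:(c[:,0]>100)|(c.max(1)<60)))
C=cloud(w); k=(w['d']>0)&(C[:,:,2]>17)&(C[:,:,2]<45)&(abs(C[:,:,0]-500)<60)&(abs(C[:,:,1]-85)<55)
c=w['p'][k].astype(int); print('dark frac on top',(c.max(1)<70).mean(), np.percentile(C[k][:,2],[5,50,95]))
E
```

```text
t: 25.92
position: [495.5, 44.4, -21.9]
ee_rot: [0.226, 0.705, 0.622, -0.256]
ft_force: [-0.3, 0.1, -0.2]
grip_width: 51.4
finger_force: 47.2
t: 26.75
position: [498.5, 45.0, 84.0]
ee_rot: [0.228, 0.706, 0.621, -0.253]
ft_force: [1.0, 0.4, 0.3]
grip_width: 85.5
finger_force: 0.0
t: 27.33
position: [495.6, 71.8, 79.1]
ee_rot: [-0.001, 0.751, 0.66, 0.003]
ft_force: [0.7, -0.0, 0.2]
grip_width: 85.5
finger_force: 0.0
[495.4  72.2  78.7] [2.000e-04 7.515e-01 6.598e-01 6.000e-04] [-0.    0.34 -0.4   0.83  0.    1.7 ]
{'c': (499.9, 78.8), 'wh': (52.0, 33.4), 'ang': -7.6, 'z': 21.5, 'n': 3529}
dark frac on top 0.2714703536293539 [19.55415506 21.52535084 23.16039019]
```

Ringed dots now lies flat and face up on the bench at (499.9, 78.8), with 27% dark relief on its top. I pick it up and set it in slot 2, pressing more gently.

```bash

python3 -m jog '[{"dp":[0.044,0.045,-0.2],"delta_rot":[0,0,0]},{"dp":[0.044,0.045,-0.5],"delta_rot":[0,0,0]},{"dp":[0.044,0.045,-0.8],"delta_rot":[0,0,0]},{"dp":[0.044,0.045,-1],"delta_rot":[0,0,0]},{"dp":[0.044,0.045,-1],"delta_rot":[0,0,0]}]'
python3 -m jog '[{"dp":[0,0,-0.1],"delta_rot":[0,0,0]},{"dp":[0,0,-0.131],"delta_rot":[0,0,0]},{"dp":[0,0,-0.131],"delta_rot":[0,0,0]},{"dp":[0,0,-0.131],"delta_rot":[0,0,0]}]'
python3 -m jog '[{"dp":[0,0,0],"delta_rot":[0,0,0]},{"dp":[0,0,0],"delta_rot":[0,0,0]},{"dp":[0,0,0],"delta_rot":[0,0,0]},{"dp":[0,0,0],"delta_rot":[0,0,0]},{"dp":[0,0,0],"delta_rot":[0,0,0]},{"dp":[0,0,0],"delta_rot":[0,0,0]},{"dp":[0,0,0.1],"delta_rot":[0,0,0]},{"dp":[0,0,0.3],"delta_rot":[0,0,0]},{"dp":[0,0,0.6],"delta_rot":[0,0,0]},{"dp":[0,0,0.9],"delta_rot":[0,0,0]},{"dp":[0,0,0.9],"delta_rot":[0,0,0]}]' 0.3 35
python3 -m jog '[{"dp":[0.1,-0.3,0],"delta_rot":[0,0,0]},{"dp":[0.2,-0.6,0],"delta_rot":[0,0,0]},{"dp":[0.3,-0.9,0],"delta_rot":[0,0,0]},{"dp":[0.383,-1,0],"delta_rot":[0,0,0]},{"dp":[0.383,-1,0],"delta_rot":[0,0,0]}]'
python3 -m jog '[{"dp":[0,-0.2,0],"delta_rot":[0,0,0]},{"dp":[0,-0.323,0],"delta_rot":[0,0,0]},{"dp":[0,-0.323,-0.1],"delta_rot":[0,0,0]},{"dp":[0,-0.323,-0.3],"delta_rot":[0,0,0]},{"dp":[0,-0.323,-0.5],"delta_rot":[0,0,0]},{"dp":[0,-0.323,-0.65],"delta_rot":[0,0,0]},{"dp":[0,-0.323,-0.74],"delta_rot":[0,0,0]},{"dp":[0,-0.323,-0.76],"delta_rot":[0,0,0]},{"dp":[0,-0.323,-0.76],"delta_rot":[0,0,0]}]'
python3 -m jog '[{"dp":[0,0,0],"delta_rot":[0,0,0]},{"dp":[0,0,-0.01],"delta_rot":[0,0,0]},{"dp":[0,0,-0.01],"delta_rot":[0,0,0]}]'
```

```text
t: 27.8
position: [496.4, 79.4, -25.7]
ee_rot: [-0.002, 0.75, 0.662, -0.003]
ft_force: [-1.0, 0.0, -0.6]
grip_width: 85.3
finger_force: 0.0
t: 28.13
position: [500.6, 79.0, -34.2]
ee_rot: [0.0, 0.75, 0.661, 0.001]
ft_force: [-0.1, -0.1, 0.2]
grip_width: 85.6
finger_force: 0.0
t: 29.05
position: [503.4, 78.9, 60.5]
ee_rot: [0.002, 0.75, 0.661, 0.003]
ft_force: [2.4, -0.0, -0.5]
grip_width: 51.4
finger_force: 37.2
t: 29.47
position: [540.0, -23.7, 55.4]
ee_rot: [0.001, 0.751, 0.66, 0.001]
ft_force: [0.0, -0.4, -0.2]
grip_width: 51.4
finger_force: 37.1
t: 30.22
position: [537.7, -52.7, -21.5]
ee_rot: [-0.001, 0.75, 0.662, 0.0]
ft_force: [0.5, 0.2, -0.1]
grip_width: 51.1
finger_force: 37.2
t: 30.47
position: [538.6, -53.5, -21.6]
ee_rot: [0.0, 0.75, 0.661, 0.001]
ft_force: [-0.1, 0.6, -0.3]
grip_width: 51.3
finger_force: 37.2
```

```bash

python3 -m jog '[{"dp":[0,0.01,0],"delta_rot":[0,0,0]},{"dp":[0,0.02,0],"delta_rot":[0,0,0]},{"dp":[0,0.03,-0.005],"delta_rot":[0,0,0]},{"dp":[0,0.035,-0.01],"delta_rot":[0,0,0]},{"dp":[0,0.035,-0.01],"delta_rot":[0,0,0]}]'
```

```text
t: 30.88
position: [538.7, -50.1, -22.4]
ee_rot: [0.0, 0.75, 0.661, 0.001]
ft_force: [-1.7, -0.4, 6.3]
grip_width: 50.9
finger_force: 37.9
```

```bash

python3 -m jog '[{"dp":[0,0,0.008],"delta_rot":[0,0,0]},{"dp":[0,0.01,0.008],"delta_rot":[0,0,0]},{"dp":[0,0.02,0.008],"delta_rot":[0,0,0]},{"dp":[0,0.02,0.008],"delta_rot":[0,0,0]}]'
python3 -m jog '[{"dp":[0,-0.01,0],"delta_rot":[0,0,0]},{"dp":[0,-0.01,0],"delta_rot":[0,0,0]},{"dp":[0,-0.01,0],"delta_rot":[0,0,0]},{"dp":[0,-0.01,0],"delta_rot":[0,0,0]},{"dp":[0,-0.01,0],"delta_rot":[0,0,0]},{"dp":[0,-0.01,0.1],"delta_rot":[0,0,0]},{"dp":[0,-0.01,0.3],"delta_rot":[0,0,0]},{"dp":[0,-0.01,0.6],"delta_rot":[0,0,0]},{"dp":[0,-0.01,0.9],"delta_rot":[0,0,0]},{"dp":[0,-0.01,0.9],"delta_rot":[0,0,0]}]' 1 35
python3 - <<'E'
from h import *
save('wrist','w15');w=load('w15');s=ctrl.read_state(); print(s['position'].round(1))
O=np.array([537.2,-87.7]); t=np.radians(-7.2); R=np.array([[np.cos(t),-np.sin(t)],[np.sin(t),np.cos(t)]])
C=cloud(w).reshape(-1,3); D=(C[:,:2]-O)@R
for by in range(90,-50,-4): 
    k=(abs(D[:,1]-by)<1.2)&(abs(D[:,0]+2)<12)&(C[:,2]>0)&(C[:,2]<70)
    print(by,round(float(np.median(C[k,2])),1) if k.any() else None,end='; ')
E
```

```text
t: 31.22
position: [538.4, -50.1, -22.0]
ee_rot: [0.001, 0.75, 0.661, -0.001]
ft_force: [-1.5, -9.4, 0.6]
grip_width: 50.9
finger_force: 37.4
t: 32.05
position: [541.8, -49.6, 73.7]
ee_rot: [0.003, 0.75, 0.661, 0.003]
ft_force: [1.2, -0.3, 1.1]
grip_width: 85.5
finger_force: 0.0
[540.8 -49.5  71.4]
90 30.9; 86 32.5; 82 32.5; 78 33.9; 74 33.4; 70 32.4; 66 33.7; 62 34.0; 58 32.6; 54 32.3; 50 32.8; 46 33.3; 42 34.1; 38 34.3; 34 34.2; 30 33.9; 26 32.6; 22 33.6; 18 None; 14 None; 10 11.0; 6 11.1; 2 11.0; -2 11.0; -6 11.1; -10 19.8; -14 30.1; -18 29.9; -22 30.0; -26 30.0; -30 30.1; -34 29.9; -38 30.0; -42 29.9; -46 None;
```

```bash

python3 -m jog '[{"dp":[-0.04,-0.3,0],"delta_rot":[0,0,0]},{"dp":[-0.082,-0.65,0],"delta_rot":[0,0,0]},{"dp":[-0.082,-0.65,-0.2],"delta_rot":[0,0,0]},{"dp":[-0.082,-0.65,-0.5],"delta_rot":[0,0,0]},{"dp":[-0.082,-0.65,-0.8],"delta_rot":[0,0,0]},{"dp":[-0.082,-0.65,-0.93],"delta_rot":[0,0,0]},{"dp":[-0.082,-0.65,-0.93],"delta_rot":[0,0,0]},{"dp":[-0.082,-0.65,-0.93],"delta_rot":[0,0,0]}]'
python3 -m jog '[{"dp":[0,0,0],"delta_rot":[0,0,0]},{"dp":[0,0,0],"delta_rot":[0,0,0]},{"dp":[0,0,0],"delta_rot":[0,0,0]},{"dp":[0,0,0],"delta_rot":[0,0,0]},{"dp":[0,0,0],"delta_rot":[0,0,0]},{"dp":[0,0,0],"delta_rot":[0,0,0]},{"dp":[0,0,0.01],"delta_rot":[0,0,0]},{"dp":[0,0,0.015],"delta_rot":[0,0,0]},{"dp":[0,0,0.015],"delta_rot":[0,0,0]}]' 0.3 35
python3 -m jog '[{"dp":[0.012,0.1,0],"delta_rot":[0,0,0]},{"dp":[0.025,0.2,0],"delta_rot":[0,0,0]},{"dp":[0.035,0.27,0],"delta_rot":[0,0,0]},{"dp":[0.037,0.3,0],"delta_rot":[0,0,0]},{"dp":[0.038,0.31,0],"delta_rot":[0,0,0]},{"dp":[0.039,0.315,0],"delta_rot":[0,0,0]},{"dp":[0.04,0.32,0],"delta_rot":[0,0,0]},{"dp":[0.04,0.32,0],"delta_rot":[0,0,0]}]'
```

```text
t: 32.77
position: [529.0, -113.6, -25.8]
ee_rot: [-0.001, 0.75, 0.661, -0.0]
ft_force: [0.4, 0.0, -0.2]
grip_width: 85.3
finger_force: 0.0
t: 33.52
position: [530.2, -114.0, -23.2]
ee_rot: [0.0, 0.75, 0.661, 0.0]
ft_force: [-0.3, -0.5, -0.4]
grip_width: 51.5
finger_force: 36.6
t: 34.18
position: [534.2, -82.9, -23.3]
ee_rot: [0.001, 0.75, 0.661, -0.001]
ft_force: [-2.7, -9.0, 4.7]
grip_width: 51.3
finger_force: 39.2
```

```bash

python3 -m jog '[{"dp":[0,-0.01,-0.01],"delta_rot":[0,0,0]},{"dp":[0,-0.01,-0.01],"delta_rot":[0,0,0]},{"dp":[0,-0.01,-0.01],"delta_rot":[0,0,0]},{"dp":[0,-0.01,-0.01],"delta_rot":[0,0,0]},{"dp":[0,-0.01,-0.01],"delta_rot":[0,0,0]},{"dp":[0,-0.01,-0.01],"delta_rot":[0,0,0]},{"dp":[0,-0.01,0.2],"delta_rot":[0,0,0]},{"dp":[0,-0.01,0.5],"delta_rot":[0,0,0]},{"dp":[0,-0.01,0.8],"delta_rot":[0,0,0]},{"dp":[0,-0.01,0.8],"delta_rot":[0,0,0]}]' 1 35
python3 - <<'E'
from h import *
save('wrist','w16');w=load('w16')
O=np.array([537.2,-87.7]); t=np.radians(-7.2); R=np.array([[np.cos(t),-np.sin(t)],[np.sin(t),np.cos(t)]])
C=cloud(w).reshape(-1,3); D=(C[:,:2]-O)@R
for by in range(90,-50,-4): 
    k=(abs(D[:,1]-by)<1.2)&(abs(D[:,0]+2)<12)&(C[:,2]>0)&(C[:,2]<70)
    print(by,round(float(np.median(C[k,2])),1) if k.any() else None,end='; ')
E
python3 -m jog '[{"dp":[-0.2,0.3,0],"delta_rot":[0,0,1]},{"dp":[-0.5,0.6,0],"delta_rot":[0,0,1]},{"dp":[-0.8,0.8,0],"delta_rot":[0,0,1]},{"dp":[-0.891,1,0],"delta_rot":[0,0,1]},{"dp":[-0.891,1,0],"delta_rot":[0,0,1]},{"dp":[-0.891,1,0],"delta_rot":[0,0,1]},{"dp":[-0.891,1,0],"delta_rot":[0,0,1]},{"dp":[-0.891,1,0],"delta_rot":[0,0,1]},{"dp":[-0.891,1,0],"delta_rot":[0,0,1]},{"dp":[-0.891,1,0],"delta_rot":[0,0,1]},{"dp":[-0.891,1,0],"delta_rot":[0,0,1]},{"dp":[-0.891,1,0],"delta_rot":[0,0,1]}]' 1
python3 -m jog '[{"dp":[0,0.4,0],"delta_rot":[0,0,0.1135]},{"dp":[0,0.8,0],"delta_rot":[0,0,0.1135]},{"dp":[0,1,0],"delta_rot":[0,0,0.1135]},{"dp":[0,1,0],"delta_rot":[0,0,0.1135]},{"dp":[0,1,0],"delta_rot":[0,0,0.1135]}]'
python3 -m jog '[{"dp":[0,0.4,0],"delta_rot":[0,0,0]},{"dp":[0,0.8,0],"delta_rot":[0,0,0]},{"dp":[0,1,0],"delta_rot":[0,0,0]},{"dp":[0,1,0],"delta_rot":[0,0,0]}]'
python3 -m jog '[{"dp":[0,0.4,0],"delta_rot":[0,0,0]},{"dp":[0,0.8,0],"delta_rot":[0,0,0]},{"dp":[0,0.87,0],"delta_rot":[0,0,0]},{"dp":[0,0.87,0],"delta_rot":[0,0,0]},{"dp":[0,0.87,0],"delta_rot":[0,0,0]}]'
python3 - <<'E'
from h import *
save('wrist','w17'); w=load('w17'); s=ctrl.read_state(); print(s['position'].round(1),s['ee_rot'].round(4))
print(rect(w,13,26,415,475,250,360))
E
```

```text
t: 35.02
position: [537.4, -83.9, 61.3]
ee_rot: [0.003, 0.75, 0.661, 0.002]
ft_force: [1.2, -0.4, 0.7]
grip_width: 85.3
finger_force: 0.0
90 30.8; 86 33.0; 82 32.6; 78 33.9; 74 33.2; 70 32.6; 66 33.5; 62 33.9; 58 32.4; 54 32.4; 50 32.6; 46 33.6; 42 34.0; 38 34.3; 34 34.2; 30 34.0; 26 32.6; 22 33.0; 18 29.9; 14 29.9; 10 29.9; 6 29.9; 2 29.9; -2 29.8; -6 29.8; -10 29.8; -14 None; -18 None; -22 11.0; -26 11.1; -30 11.0; -34 11.0; -38 11.0; -42 11.1; -46 11.0; t: 36.07
position: [444.1, 17.1, 55.4]
ee_rot: [-0.001, 0.095, 0.995, 0.0]
ft_force: [-0.5, -0.1, 0.8]
grip_width: 85.1
finger_force: 0.0
t: 36.48
position: [444.1, 117.8, 55.5]
ee_rot: [-0.001, 0.012, 1.0, -0.0]
ft_force: [0.3, -0.4, -0.7]
grip_width: 85.4
finger_force: 0.0
t: 36.82
position: [445.0, 219.3, 55.8]
ee_rot: [-0.0, 0.012, 1.0, 0.001]
ft_force: [0.3, -0.0, 0.0]
grip_width: 85.2
finger_force: 0.0
t: 37.23
position: [444.6, 302.7, 55.6]
ee_rot: [-0.001, 0.013, 1.0, -0.001]
ft_force: [-0.6, -0.4, -0.5]
grip_width: 85.5
finger_force: 0.0
[444.6 302.3  55.8] [-9.000e-04  1.340e-02  9.999e-01 -5.000e-04]
{'c': (444.5, 303.9), 'wh': (52.2, 33.3), 'ang': 88.7, 'z': 19.8, 'n': 4431}
```

```bash

python3 -m jog '[{"dp":[0,0,-0.2],"delta_rot":[0,0,0]},{"dp":[0,0,-0.5],"delta_rot":[0,0,0]},{"dp":[0,0,-0.8],"delta_rot":[0,0,0]},{"dp":[0,0,-0.914],"delta_rot":[0,0,0]},{"dp":[0,0,-0.914],"delta_rot":[0,0,0]},{"dp":[0,0,-0.914],"delta_rot":[0,0,0]}]'
python3 -m jog '[{"dp":[0,0,0],"delta_rot":[0,0,0]},{"dp":[0,0,0],"delta_rot":[0,0,0]},{"dp":[0,0,0],"delta_rot":[0,0,0]},{"dp":[0,0,0],"delta_rot":[0,0,0]},{"dp":[0,0,0],"delta_rot":[0,0,0]},{"dp":[0,0,0],"delta_rot":[0,0,0]},{"dp":[0,0,0.1],"delta_rot":[0,0,0]},{"dp":[0,0,0.4],"delta_rot":[0,0,0]},{"dp":[0,0,0.8],"delta_rot":[0,0,0]},{"dp":[0,0,0.8],"delta_rot":[0,0,0]}]' 0.3 35
python3 -m jog '[{"dp":[0,-0.3,0],"delta_rot":[0,0,-1]},{"dp":[0.3,-0.6,0],"delta_rot":[0,0,-1]},{"dp":[0.6,-0.8,0],"delta_rot":[0,0,-1]},{"dp":[0.847,-1,0],"delta_rot":[0,0,-1]},{"dp":[0.847,-1,0],"delta_rot":[0,0,-1]},{"dp":[0.847,-1,0],"delta_rot":[0,0,-1]},{"dp":[0.847,-1,0],"delta_rot":[0,0,-1]},{"dp":[0.847,-1,0],"delta_rot":[0,0,-1]},{"dp":[0.847,-1,0],"delta_rot":[0,0,-1]},{"dp":[0.847,-1,0],"delta_rot":[0,0,-1]},{"dp":[0.847,-1,0],"delta_rot":[0,0,-1]},{"dp":[0.847,-1,0],"delta_rot":[0,0,-1]}]'
python3 -m jog '[{"dp":[0,-0.4,0],"delta_rot":[0,0,-0.1135]},{"dp":[0,-0.8,0],"delta_rot":[0,0,-0.1135]},{"dp":[0,-1,0],"delta_rot":[0,0,-0.1135]},{"dp":[0,-1,0],"delta_rot":[0,0,-0.1135]},{"dp":[0,-1,0],"delta_rot":[0,0,-0.1135]}]'
python3 -m jog '[{"dp":[0,-0.4,0],"delta_rot":[0,0,0]},{"dp":[0,-0.8,0],"delta_rot":[0,0,0]},{"dp":[0,-1,0],"delta_rot":[0,0,0]},{"dp":[0,-1,0],"delta_rot":[0,0,0]}]'
python3 -m jog '[{"dp":[0,-0.4,0],"delta_rot":[0,0,0]},{"dp":[0,-0.8,0],"delta_rot":[0,0,0]},{"dp":[0,-1,0],"delta_rot":[0,0,0]},{"dp":[0,-1,0],"delta_rot":[0,0,0]}]'
python3 -m jog '[{"dp":[0,-0.225,0],"delta_rot":[0,0,0]},{"dp":[0,-0.225,0],"delta_rot":[0,0,0]},{"dp":[0,-0.225,-0.2],"delta_rot":[0,0,0]},{"dp":[0,-0.225,-0.4],"delta_rot":[0,0,0]},{"dp":[0,-0.225,-0.55],"delta_rot":[0,0,0]},{"dp":[0,-0.225,-0.64],"delta_rot":[0,0,0]},{"dp":[0,-0.225,-0.67],"delta_rot":[0,0,0]},{"dp":[0,-0.225,-0.67],"delta_rot":[0,0,0]}]'
```

```text
t: 37.78
position: [444.6, 302.3, -35.3]
ee_rot: [-0.001, 0.014, 1.0, -0.0]
ft_force: [0.1, 0.1, 0.6]
grip_width: 85.2
finger_force: 0.0
t: 38.62
position: [448.6, 306.1, 51.8]
ee_rot: [0.004, 0.013, 1.0, 0.002]
ft_force: [2.2, 1.0, -0.3]
grip_width: 51.3
finger_force: 37.2
t: 39.62
position: [529.8, 204.2, 45.7]
ee_rot: [0.0, 0.693, 0.721, 0.001]
ft_force: [-0.4, 0.3, -0.3]
grip_width: 51.4
finger_force: 37.2
t: 40.03
position: [529.9, 103.1, 45.7]
ee_rot: [0.0, 0.751, 0.661, 0.001]
ft_force: [0.6, -0.0, -0.1]
grip_width: 51.2
finger_force: 37.2
t: 40.37
position: [530.3, 1.5, 45.4]
ee_rot: [0.001, 0.751, 0.661, 0.0]
ft_force: [-0.4, 0.0, -0.5]
grip_width: 50.9
finger_force: 37.2
t: 40.7
position: [530.6, -98.5, 45.4]
ee_rot: [0.001, 0.751, 0.661, 0.0]
ft_force: [0.3, 0.6, -1.2]
grip_width: 50.8
finger_force: 37.2
t: 41.37
position: [531.0, -118.1, -21.5]
ee_rot: [0.001, 0.75, 0.662, 0.0]
ft_force: [0.4, -3.8, 4.2]
grip_width: 51.1
finger_force: 53.0
```

```bash

python3 -m jog '[{"dp":[0,0,0.01],"delta_rot":[0,0,0]},{"dp":[0,0,0.015],"delta_rot":[0,0,0]},{"dp":[0,0,0.015],"delta_rot":[0,0,0]}]'
python3 -m jog '[{"dp":[0,0.01,0],"delta_rot":[0,0,0]},{"dp":[0,0.015,0],"delta_rot":[0,0,0]},{"dp":[0,0.02,0],"delta_rot":[0,0,0]},{"dp":[0,0.025,0],"delta_rot":[0,0,0]},{"dp":[0,0.025,0],"delta_rot":[0,0,0]}]'
```

```text
t: 41.62
position: [529.8, -117.2, -20.4]
ee_rot: [-0.0, 0.75, 0.662, 0.001]
ft_force: [0.1, 0.2, -0.1]
grip_width: 51.0
finger_force: 52.3
t: 42.03
position: [529.7, -116.2, -20.4]
ee_rot: [0.0, 0.75, 0.661, 0.0]
ft_force: [-0.5, -0.3, 3.1]
grip_width: 50.9
finger_force: 52.5
```

```bash
python3 - <<'E'
from h import *
save('side','s18');save('scene','c18'); 
O=np.array([537.2,-87.7]); t=np.radians(-7.2); R=np.array([[np.cos(t),-np.sin(t)],[np.sin(t),np.cos(t)]])
for f in('s18','c18'):
    w=load(f);C=cloud(w).reshape(-1,3); D=(C[:,:2]-O)@R; k=(abs(D[:,0])<24)&(D[:,1]<85)&(D[:,1]>-70)&(C[:,2]>5)&(C[:,2]<60)&(w['d'].ravel()>0)
    for b in range(-66,86,6):
        m=k&(abs(D[:,1]-b)<2); print(b,m.sum(),np.percentile(C[m,2],[10,50,90]).round(0) if m.any() else '',end=';')
    print()
E
```

```text
-66 34 [24. 29. 33.];-60 5 [29. 31. 33.];-54 0 ;-48 0 ;-42 2 [15. 25. 35.];-36 2 [57. 58. 59.];-30 1 [43. 43. 43.];-24 1 [46. 46. 46.];-18 35 [41. 47. 50.];-12 57 [33. 38. 42.];-6 22 [30. 31. 34.];0 15 [30. 31. 32.];6 12 [30. 31. 32.];12 14 [30. 31. 32.];18 0 ;24 19 [33. 34. 35.];30 13 [33. 35. 36.];36 16 [34. 36. 37.];42 19 [33. 35. 36.];48 17 [33. 34. 36.];54 19 [33. 34. 36.];60 15 [33. 34. 36.];66 24 [33. 34. 36.];72 16 [34. 34. 36.];78 22 [33. 34. 36.];84 16 [32. 33. 35.];
-66 15 [12. 30. 31.];-60 5 [ 9. 12. 13.];-54 8 [ 9. 11. 12.];-48 49 [10. 13. 35.];-42 85 [10. 33. 40.];-36 70 [10. 38. 45.];-30 36 [40. 43. 47.];-24 36 [43. 46. 51.];-18 5 [45. 46. 46.];-12 0 ;-6 0 ;0 6 [28. 29. 31.];6 5 [28. 29. 31.];12 0 ;18 2 [28. 28. 29.];24 0 ;30 1 [32. 32. 32.];36 1 [34. 34. 34.];42 0 ;48 1 [33. 33. 33.];54 1 [32. 32. 32.];60 3 [31. 32. 34.];66 2 [33. 34. 34.];72 6 [32. 34. 36.];78 12 [32. 33. 34.];84 16 [31. 33. 34.];
```

```bash

python3 -m jog '[{"dp":[0,0,0.2],"delta_rot":[0,0,0]},{"dp":[0,0,0.4],"delta_rot":[0,0,0]},{"dp":[-0.011,-0.095,0.4],"delta_rot":[0,0,0]},{"dp":[-0.011,-0.095,0.4],"delta_rot":[0,0,0]},{"dp":[-0.011,-0.095,0.4],"delta_rot":[0,0,0]}]'
cat > tilt.py <<'E'
from h import *
import sys
save('wrist',sys.argv[1]); w=load(sys.argv[1]); s=ctrl.read_state(); print(s['position'].round(1))
O=np.array([537.2,-87.7]); t=np.radians(-7.2); R=np.array([[np.cos(t),-np.sin(t)],[np.sin(t),np.cos(t)]])
C=cloud(w).reshape(-1,3); D=(C[:,:2]-O)@R
p=w['p'].reshape(-1,3).astype(int); brown=(p[:,0]-p[:,2]>25)&(p[:,0]<170)&(w['d'].ravel()>0)&(w['d'].ravel()<260)
for by in range(0,-66,-3):
    k=brown&(abs(D[:,1]-by)<1)&(abs(D[:,0]+3)<15)
    if k.sum()>5: print(by,C[k,2].min().round(0),np.median(C[k,2]).round(1),C[k,2].max().round(0),k.sum())
E
python3 tilt.py w18
```

```text
t: 42.55
position: [528.1, -125.6, 18.9]
ee_rot: [-0.0, 0.75, 0.661, 0.0]
ft_force: [-0.1, 0.1, -0.8]
grip_width: 50.6
finger_force: 52.2
[ 527.8 -125.3   18.6]
0 28.0 29.9 32.0 276
-3 29.0 29.9 32.0 262
-6 28.0 29.9 31.0 264
-9 28.0 29.9 32.0 259
-12 28.0 29.4 30.0 59
-18 72.0 72.7 74.0 113
-21 72.0 76.1 80.0 782
-24 77.0 81.9 87.0 873
-27 83.0 86.7 132.0 655
-30 85.0 86.1 129.0 318
-33 83.0 84.5 86.0 296
-36 82.0 82.9 84.0 279
-39 80.0 81.3 83.0 268
-42 78.0 79.8 81.0 238
-45 77.0 78.2 79.0 236
-48 75.0 76.6 78.0 228
-51 74.0 75.0 76.0 227
-54 72.0 73.3 75.0 195
```

```bash

python3 -m jog '[{"dp":[0,-0.02,-0.1],"delta_rot":[0,0,0]},{"dp":[0,-0.02,-0.25],"delta_rot":[0,0,0]},{"dp":[0,-0.02,-0.35],"delta_rot":[0,0,0]},{"dp":[0,-0.02,-0.4],"delta_rot":[0,0,0]},{"dp":[0,-0.02,-0.41],"delta_rot":[0,0,0]},{"dp":[0,-0.02,-0.41],"delta_rot":[0,0,0]}]'
python3 -m jog '[{"dp":[0,0,0],"delta_rot":[0,0,0]},{"dp":[0,0,0],"delta_rot":[0,0,0]},{"dp":[0,0,0],"delta_rot":[0,0,0]},{"dp":[0,0,0],"delta_rot":[0,0,0]},{"dp":[0,0,0],"delta_rot":[0,0,0]},{"dp":[0,0,0],"delta_rot":[0,0,0]},{"dp":[0,0,0.2],"delta_rot":[0,0,0]},{"dp":[0,0,0.5],"delta_rot":[0,0,0]},{"dp":[0,0,0.8],"delta_rot":[0,0,0]},{"dp":[0,0,0.8],"delta_rot":[0,0,0]}]' 1 35
python3 tilt.py w19; python3 - <<'E'
from h import *
print('blank',rect(load('w19'),25,40,480,600,-160,-101,lambda p:(p[:,0]-p[:,2]>25)&(p[:,0]<170)))
E
```

```text
t: 43.1
position: [528.1, -127.3, -22.2]
ee_rot: [-0.001, 0.75, 0.661, 0.0]
ft_force: [0.3, 0.6, -0.2]
grip_width: 51.6
finger_force: 52.2
t: 43.93
position: [531.8, -128.7, 63.6]
ee_rot: [0.003, 0.75, 0.661, 0.002]
ft_force: [1.9, -0.0, 0.0]
grip_width: 85.3
finger_force: 0.0
[ 530.9 -128.4   61.3]
0 28.0 29.7 32.0 180
-3 28.0 29.9 32.0 161
-6 28.0 29.8 32.0 159
-9 28.0 29.9 32.0 161
-12 28.0 29.4 31.0 54
-21 14.0 25.5 32.0 388
-24 28.0 30.0 32.0 163
-27 28.0 29.9 31.0 155
-30 29.0 30.0 178.0 220
-33 28.0 29.9 32.0 154
-36 28.0 29.9 32.0 151
-39 28.0 29.9 31.0 148
-42 28.0 29.9 31.0 159
-45 28.0 29.8 32.0 152
-48 28.0 30.0 32.0 147
-51 28.0 30.0 32.0 143
-54 28.0 29.2 30.0 26
blank {'c': (529.4, -124.0), 'wh': (51.8, 33.1), 'ang': -7.6, 'z': 29.9, 'n': 4467}
```

```bash

python3 -m jog '[{"dp":[0.009,0.035,-0.2],"delta_rot":[0,0,0]},{"dp":[0.009,0.035,-0.5],"delta_rot":[0,0,0]},{"dp":[0.009,0.035,-0.75],"delta_rot":[0,0,0]},{"dp":[0.009,0.035,-0.835],"delta_rot":[0,0,0]},{"dp":[0.009,0.035,-0.835],"delta_rot":[0,0,0]},{"dp":[0.009,0.035,-0.835],"delta_rot":[0,0,0]}]'
python3 -m jog '[{"dp":[0,0,0],"delta_rot":[0,0,0]},{"dp":[0,0,0],"delta_rot":[0,0,0]},{"dp":[0,0,0],"delta_rot":[0,0,0]},{"dp":[0,0,0],"delta_rot":[0,0,0]},{"dp":[0,0,0],"delta_rot":[0,0,0]},{"dp":[0,0,0],"delta_rot":[0,0,0]},{"dp":[0,0,0.01],"delta_rot":[0,0,0]},{"dp":[0,0,0.015],"delta_rot":[0,0,0]}]' 0.3 35
python3 -m jog '[{"dp":[0.005,0.04,0],"delta_rot":[0,0,0]},{"dp":[0.01,0.07,0],"delta_rot":[0,0,0]},{"dp":[0.01,0.08,0],"delta_rot":[0,0,0]},{"dp":[0.01,0.085,0],"delta_rot":[0,0,0]},{"dp":[0.01,0.09,0],"delta_rot":[0,0,0]},{"dp":[0.01,0.09,0],"delta_rot":[0,0,0]}]'
```

```text
t: 44.48
position: [529.1, -123.9, -25.2]
ee_rot: [-0.001, 0.75, 0.661, 0.0]
ft_force: [0.9, 0.6, 0.5]
grip_width: 85.5
finger_force: 0.0
t: 45.15
position: [529.8, -124.1, -22.9]
ee_rot: [0.0, 0.75, 0.661, 0.001]
ft_force: [0.4, 0.3, 0.2]
grip_width: 51.0
finger_force: 36.4
t: 45.65
position: [530.8, -115.9, -23.3]
ee_rot: [0.001, 0.75, 0.661, -0.0]
ft_force: [-1.2, -5.0, 3.9]
grip_width: 51.0
finger_force: 38.7
```

```bash

python3 -m jog '[{"dp":[0.001,0.01,0],"delta_rot":[0,0,0]},{"dp":[0.001,0.015,0],"delta_rot":[0,0,0]},{"dp":[0.001,0.015,0],"delta_rot":[0,0,0]}]'
python3 -m jog '[{"dp":[0,-0.02,-0.005],"delta_rot":[0,0,0]},{"dp":[0,-0.02,-0.005],"delta_rot":[0,0,0]},{"dp":[0,-0.02,-0.005],"delta_rot":[0,0,0]},{"dp":[0,-0.02,-0.005],"delta_rot":[0,0,0]},{"dp":[0,-0.02,-0.005],"delta_rot":[0,0,0]},{"dp":[0,-0.02,-0.005],"delta_rot":[0,0,0]},{"dp":[0,-0.02,0.2],"delta_rot":[0,0,0]},{"dp":[0,-0.02,0.6],"delta_rot":[0,0,0]},{"dp":[0,-0.02,0.9],"delta_rot":[0,0,0]},{"dp":[0,-0.02,1],"delta_rot":[0,0,0]},{"dp":[0,-0.02,1],"delta_rot":[0,0,0]}]' 1 35
python3 tilt.py w20; python3 - <<'E'
from h import *
w=load('w20'); s=ctrl.read_state(); print(rect(w,25,40,480,600,-160,-101,lambda p:(p[:,0]-p[:,2]>25)&(p[:,0]<170)))
print('taper',rect(w,26,40,480,620,-200,-135,lambda c:(abs(c[:,0]-c[:,2])<30)&(c.min(1)>110)))
print('plate',rect(w,7,60,350,680,-240,70,lambda c:c.max(1)<110))
E
python3 -m jog '[{"dp":[0,-0.3,0.3],"delta_rot":[0,0,0.982]},{"dp":[-0.2,-0.6,0.3],"delta_rot":[0,0,0.982]},{"dp":[-0.4,-0.8,0.3],"delta_rot":[0,0,0.982]},{"dp":[-0.68,-1,0.3],"delta_rot":[0,0,0.982]},{"dp":[-0.68,-1,0.3],"delta_rot":[0,0,0.982]},{"dp":[-0.68,-1,0.3],"delta_rot":[0,0,0.982]},{"dp":[-0.68,-1,0.3],"delta_rot":[0,0,0.982]},{"dp":[-0.68,-1,0.3],"delta_rot":[0,0,0.982]},{"dp":[-0.68,-1,0.3],"delta_rot":[0,0,0.982]},{"dp":[-0.68,-1,0.3],"delta_rot":[0,0,0.982]},{"dp":[-0.68,-1,0.3],"delta_rot":[0,0,0.982]},{"dp":[-0.68,-1,0.3],"delta_rot":[0,0,0.982]}]'
python3 -m jog '[{"dp":[0,-0.4,0],"delta_rot":[0,0,0]},{"dp":[0,-0.8,0],"delta_rot":[0,0,0]},{"dp":[0,-0.91,0],"delta_rot":[0,0,0]},{"dp":[0,-0.91,0],"delta_rot":[0,0,0]},{"dp":[0,-0.91,0],"delta_rot":[0,0,0]}]'
python3 - <<'E'
from h import *
save('wrist','w21'); w=load('w21'); s=ctrl.read_state(); print(s['position'].round(1),s['ee_rot'].round(4),s['joint_pos'].round(2))
print('key',rect(w,52,85,380,560,-390,-230,lambda c:c[:,0]-c[:,2]>20)); print('wedge',rect(w,10,30,540,680,-400,-310))
E
```

```text
t: 45.9
position: [530.8, -115.9, -23.3]
ee_rot: [0.002, 0.751, 0.661, -0.001]
ft_force: [-0.7, -11.0, 2.6]
grip_width: 51.2
finger_force: 37.6
t: 46.82
position: [532.7, -116.1, 79.3]
ee_rot: [0.002, 0.75, 0.661, 0.002]
ft_force: [0.3, -0.3, -0.7]
grip_width: 85.5
finger_force: 0.0
[ 531.5 -115.7   77.4]
0 28.0 29.8 32.0 143
-3 28.0 29.8 32.0 146
-6 28.0 30.0 32.0 144
-9 28.0 30.0 32.0 143
-12 27.0 29.3 31.0 139
-15 28.0 29.9 32.0 139
-18 28.0 30.1 192.0 193
-21 28.0 29.8 32.0 136
-24 29.0 29.9 31.0 137
-27 28.0 29.9 33.0 133
-30 28.0 29.9 31.0 136
-33 28.0 29.9 32.0 129
-36 28.0 29.9 32.0 132
-39 28.0 29.9 31.0 131
-42 28.0 30.0 32.0 128
-45 28.0 29.6 31.0 49
{'c': (530.9, -115.1), 'wh': (51.7, 34.0), 'ang': -7.1, 'z': 29.9, 'n': 3575}
taper {'c': (533.7, -161.3), 'wh': (58.0, 20.3), 'ang': 2.3, 'z': 30.9, 'n': 2032}
plate {'c': (516.3, -95.8), 'wh': (215.1, 195.3), 'ang': 82.8, 'z': 11.0, 'n': 47991}
t: 47.87
position: [461.5, -214.8, 104.6]
ee_rot: [-0.002, 0.108, 0.994, 0.001]
ft_force: [0.3, -0.1, 0.5]
grip_width: 85.4
finger_force: 0.0
t: 48.28
position: [461.5, -305.9, 104.7]
ee_rot: [-0.001, 0.112, 0.994, 0.001]
ft_force: [-0.1, 0.7, -0.6]
grip_width: 85.6
finger_force: 0.0
[ 461.6 -305.1  105. ] [-0.0014  0.1115  0.9938  0.0011] [-0.72  0.41 -0.22  0.95  0.   -0.49]
key {'c': (463.2, -311.4), 'wh': (91.2, 16.0), 'ang': -13.6, 'z': 63.2, 'n': 3347}Traceback (most recent call last):
  File "<stdin>", line 3, in <module>
  File "h.py", line 37, in rect
    g=cv2.morphologyEx(g,cv2.MORPH_CLOSE,np.ones((3,3),np.uint8)); n,L,S,_=cv2.connectedComponentsWithStats(g); b=1+np.argmax(S[1:,4]); Q=Q[L[i,j]==b]
                                                                                                                    ~~~~~~~~~^^^^^^^^^
    return _wrapfunc(a, 'argmax', axis=axis, out=out, **kwds)
    return bound(*args, **kwds)
ValueError: attempt to get argmax of an empty sequence
```

```bash

python3 -m jog '[{"dp":[0.006,-0.049,-0.3],"delta_rot":[0,0,-0.009]},{"dp":[0.006,-0.049,-0.6],"delta_rot":[0,0,-0.009]},{"dp":[0.006,-0.049,-0.85],"delta_rot":[0,0,-0.009]},{"dp":[0.006,-0.049,-1],"delta_rot":[0,0,-0.009]},{"dp":[0.006,-0.049,-1],"delta_rot":[0,0,-0.009]},{"dp":[0.006,-0.049,-1],"delta_rot":[0,0,-0.009]}]' 1 90
python3 - <<'E'
from h import *
s=ctrl.read_state(); print(s['position'].round(1),s['ee_rot'].round(4),s['ft_force'].round(1))
O=np.array([537.2,-87.7]); t=np.radians(-7.2); R=np.array([[np.cos(t),-np.sin(t)],[np.sin(t),np.cos(t)]])
for f in('wrist0','w5','w6','w11','w15','w16','w20'):
    w=load(f)
    try:
        a=rect(w,41,48,445,490,-80,-30); b=rect(w,24,48,445,490,-80,-30); 
        print(f,a,'|',b)
    except Exception as e: print(f,'x')
for f in('wrist0','w20'): print('plate',rect(load(f),8,60,350,680,-240,70))
E
```

```text
t: 48.83
position: [462.5, -309.6, 5.9]
ee_rot: [-0.001, 0.117, 0.993, 0.001]
ft_force: [0.5, 0.5, 0.3]
grip_width: 85.4
finger_force: 0.0
[ 462.5 -309.6    5.9] [-1.200e-03  1.175e-01  9.931e-01  9.000e-04] [0.5 0.5 0.3]
wrist0 {'c': (466.4, -56.0), 'wh': (13.5, 13.0), 'ang': 78.1, 'z': 42.7, 'n': 168} | {'c': (466.2, -55.8), 'wh': (16.1, 15.9), 'ang': -12.2, 'z': 40.7, 'n': 353}
w5 {'c': (466.5, -55.7), 'wh': (14.4, 13.5), 'ang': 77.1, 'z': 42.8, 'n': 443} | {'c': (466.5, -55.4), 'wh': (16.2, 15.6), 'ang': -11.5, 'z': 39.4, 'n': 1057}
w6 x
w11 {'c': (466.7, -56.7), 'wh': (13.8, 13.7), 'ang': -11.3, 'z': 42.6, 'n': 540} | {'c': (466.4, -56.5), 'wh': (16.8, 16.2), 'ang': -12.5, 'z': 41.1, 'n': 1061}
w15 {'c': (466.6, -56.0), 'wh': (13.2, 13.1), 'ang': 77.0, 'z': 42.8, 'n': 400} | {'c': (466.3, -56.0), 'wh': (16.6, 15.9), 'ang': -12.7, 'z': 39.8, 'n': 923}
w16 {'c': (466.7, -56.1), 'wh': (13.9, 13.8), 'ang': -12.3, 'z': 42.7, 'n': 505} | {'c': (466.4, -56.5), 'wh': (16.6, 16.5), 'ang': 77.0, 'z': 40.4, 'n': 1088}
w20 {'c': (467.0, -56.5), 'wh': (13.8, 13.5), 'ang': -13.0, 'z': 42.7, 'n': 499} | {'c': (466.5, -56.5), 'wh': (16.4, 16.2), 'ang': -12.4, 'z': 41.2, 'n': 963}
plate {'c': (517.2, -85.4), 'wh': (236.7, 196.4), 'ang': 82.8, 'z': 11.3, 'n': 38439}
plate {'c': (516.2, -95.8), 'wh': (215.2, 196.3), 'ang': 82.8, 'z': 11.9, 'n': 87030}
```

```bash

python3 -m jog '[{"dp":[0,0,-0.015],"delta_rot":[0,0,0]},{"dp":[0,0,-0.015],"delta_rot":[0,0,0]},{"dp":[0,0,-0.015],"delta_rot":[0,0,0]}]'
python3 -m jog '[{"dp":[0,0,0],"delta_rot":[0,0,0]},{"dp":[0,0,0],"delta_rot":[0,0,0]},{"dp":[0,0,0],"delta_rot":[0,0,0]},{"dp":[0,0,0],"delta_rot":[0,0,0]},{"dp":[0,0,0],"delta_rot":[0,0,0]},{"dp":[0,0,0],"delta_rot":[0,0,0]},{"dp":[0,0,0],"delta_rot":[0,0,0]},{"dp":[0,0,0],"delta_rot":[0,0,0]},{"dp":[0,0,0.1],"delta_rot":[0,0,0]},{"dp":[0,0,0.2],"delta_rot":[0,0,0]},{"dp":[0,0,0.5],"delta_rot":[0,0,0]},{"dp":[0,0,0.8],"delta_rot":[0,0,0]}]' 0 90
python3 -m jog '[{"dp":[0,0,0],"delta_rot":[0,0,0]},{"dp":[0,0,0],"delta_rot":[0,0,0]},{"dp":[0,0,0],"delta_rot":[0,0,0]}]'
python3 - <<'E'
from h import *
save('wrist','w22'); w=load('w22'); s=ctrl.read_state(); print(s['position'].round(1),s['ee_rot'].round(4),s['ft_force'].round(1))
k=rect(w,125,160,380,560,-390,-230,lambda c:c[:,0]-c[:,2]>20); print('key',k,np.array(k['c'])-s['position'][:2])
E
```

```text
t: 49.08
position: [463.8, -311.7, 6.0]
ee_rot: [0.0, 0.118, 0.993, -0.0]
ft_force: [-0.2, 0.3, 0.7]
grip_width: 85.3
finger_force: 0.0
t: 50.08
position: [462.1, -310.5, 85.6]
ee_rot: [-0.001, 0.118, 0.993, 0.001]
ft_force: [0.6, -0.9, -2.1]
grip_width: 13.9
finger_force: 88.0
t: 50.33
position: [462.9, -311.1, 84.8]
ee_rot: [-0.0, 0.118, 0.993, 0.0]
ft_force: [-0.0, -0.5, -2.4]
grip_width: 14.3
finger_force: 88.3
[ 462.4 -310.8   84.2] [-9.000e-04  1.181e-01  9.930e-01  6.000e-04] [-0.2  0.6 -1.5]
key {'c': (461.2, -310.0), 'wh': (87.4, 17.0), 'ang': -13.9, 'z': 143.0, 'n': 8667} [-1.24525849  0.79624515]
```

```bash

python3 -m jog '[{"dp":[0,0.2,0],"delta_rot":[0,0,0]},{"dp":[0.01,0.5,0],"delta_rot":[0,0,0]},{"dp":[0.033,0.8,0],"delta_rot":[0,0,0.016]},{"dp":[0.033,1,0],"delta_rot":[0,0,0.016]},{"dp":[0.033,1,0],"delta_rot":[0,0,0.016]}]'
python3 -m jog '[{"dp":[0,0.3,0],"delta_rot":[0,0,0]},{"dp":[0,0.6,0],"delta_rot":[0,0,0]},{"dp":[0,0.85,0],"delta_rot":[0,0,0]},{"dp":[0,1,0],"delta_rot":[0,0,0]},{"dp":[0,1,0],"delta_rot":[0,0,0]}]'
python3 - <<'E'
from h import *
save('wrist','w23'); w=load('w23'); s=ctrl.read_state(); print(s['position'].round(1))
print('spindle',rect(w,41,48,445,490,-80,-30)); 
try: k=rect(w,120,160,380,560,-200,-50,lambda c:c[:,0]-c[:,2]>20); print('key',k,np.array(k['c'])-s['position'][:2])
except Exception as e: print(e)
E
python3 -m jog '[{"dp":[0,0.2,0],"delta_rot":[0,0,0]},{"dp":[0,0.4,0],"delta_rot":[0,0,0]},{"dp":[0,0.551,0],"delta_rot":[0,0,0]},{"dp":[0,0.551,-0.1],"delta_rot":[0,0,0]},{"dp":[0,0.551,-0.25],"delta_rot":[0,0,0]},{"dp":[0,0.551,-0.3],"delta_rot":[0,0,0]},{"dp":[0,0.551,-0.3],"delta_rot":[0,0,0]},{"dp":[0,0.551,-0.3],"delta_rot":[0,0,0]}]'
python3 - <<'E'
from h import *
save('wrist','w24');save('side','s24');save('scene','c24');s=ctrl.read_state(); print(s['position'].round(1),s['ee_rot'].round(4))
for f in('w24','s24','c24'):
    w=load(f)
    for lab,lo,hi,cond in(('handle',86,120,lambda c:c[:,0]-c[:,2]>20),('socket',56,82,lambda c:(abs(c[:,0]-c[:,2])<20)),('spin',28,48,None)):
        try: print(f,lab,rect(w,lo,hi,400,530,-110,0,cond))
        except Exception as e: print(f,lab,'-')
E
```

```text
t: 50.8
position: [464.7, -207.0, 83.5]
ee_rot: [-0.002, 0.105, 0.994, 0.002]
ft_force: [0.1, -0.1, -1.9]
grip_width: 14.1
finger_force: 88.5
t: 51.22
position: [465.1, -108.7, 83.9]
ee_rot: [-0.002, 0.105, 0.994, 0.001]
ft_force: [-0.6, -0.1, -2.0]
grip_width: 14.3
finger_force: 88.7
[ 465.6 -110.3   84.1]
spindle {'c': (466.0, -57.1), 'wh': (13.5, 13.2), 'ang': 74.5, 'z': 42.7, 'n': 398}
key {'c': (463.7, -107.7), 'wh': (87.9, 16.4), 'ang': -12.1, 'z': 142.0, 'n': 8593} [-1.91177551  2.57558753]
t: 51.93
position: [466.1, -57.0, 54.7]
ee_rot: [-0.001, 0.107, 0.994, 0.0]
ft_force: [-0.1, 0.1, -2.0]
grip_width: 14.1
finger_force: 88.9
[466.9 -56.8  55.4] [1.000e-04 1.065e-01 9.943e-01 0.000e+00]
w24 handle {'c': (464.5, -55.9), 'wh': (87.3, 16.3), 'ang': -12.5, 'z': 112.8, 'n': 8590}
w24 socket {'c': (448.5, -66.0), 'wh': (6.1, 1.2), 'ang': 80.6, 'z': 71.3, 'n': 215}
w24 spin {'c': (522.2, -15.3), 'wh': (30.7, 15.6), 'ang': 89.0, 'z': 32.6, 'n': 1073}
s24 handle {'c': (494.2, -59.2), 'wh': (35.6, 12.9), 'ang': -11.9, 'z': 108.0, 'n': 124}
s24 socket {'c': (470.3, -42.0), 'wh': (31.6, 5.9), 'ang': -11.0, 'z': 69.1, 'n': 122}
s24 spin {'c': (467.8, -49.6), 'wh': (15.5, 6.9), 'ang': -13.5, 'z': 36.0, 'n': 36}
c24 handle {'c': (440.6, -57.0), 'wh': (41.0, 12.8), 'ang': -19.8, 'z': 107.3, 'n': 148}
c24 socket {'c': (461.0, -70.5), 'wh': (32.8, 14.2), 'ang': -30.4, 'z': 68.8, 'n': 140}
c24 spin {'c': (462.4, -64.0), 'wh': (17.9, 8.5), 'ang': -34.3, 'z': 34.5, 'n': 38}
```

```bash

python3 -m jog '[{"dp":[-0.006,0,0],"delta_rot":[0,0,0]},{"dp":[-0.006,0,-0.03],"delta_rot":[0,0,0]},{"dp":[-0.006,0,-0.06],"delta_rot":[0,0,0]},{"dp":[-0.006,0,-0.09],"delta_rot":[0,0,0]},{"dp":[-0.006,0,-0.1],"delta_rot":[0,0,0]}]'
python3 -m jog '[{"dp":[0,0,-0.01],"delta_rot":[0,0,0]},{"dp":[0,0,-0.02],"delta_rot":[0,0,0]},{"dp":[0,0,-0.02],"delta_rot":[0,0,0]}]'
```

```text
t: 52.5
position: [465.4, -56.2, 44.4]
ee_rot: [-0.001, 0.106, 0.994, 0.0]
ft_force: [-0.8, 0.3, -1.5]
grip_width: 14.3
finger_force: 88.9
t: 52.75
position: [465.3, -56.1, 42.6]
ee_rot: [-0.001, 0.106, 0.994, 0.0]
ft_force: [-0.7, 0.5, -1.8]
grip_width: 13.8
finger_force: 91.1
```

```bash

python3 -m jog '[{"dp":[0,0,-0.02],"delta_rot":[0,0,0]},{"dp":[0,0,-0.04],"delta_rot":[0,0,0]},{"dp":[0,0,-0.05],"delta_rot":[0,0,0]},{"dp":[0,0,-0.05],"delta_rot":[0,0,0]}]'
python3 -c "
from h import *
s=ctrl.read_state(); print(s['position'].round(1),s['ft_force'].round(1),s['wrist_torque'].round(2))"
```

```text
t: 53.08
position: [466.2, -56.4, 39.3]
ee_rot: [0.0, 0.106, 0.994, -0.0]
ft_force: [-6.0, 1.9, 21.5]
grip_width: 13.4
finger_force: 96.9
[466.2 -56.4  39.3] [-6.   1.9 21.5] [ 0.41  1.65 -0.01]
```

```bash

python3 -m jog '[{"dp":[-0.003,0.001,0.03],"delta_rot":[0,0,0]},{"dp":[-0.008,0.003,0.03],"delta_rot":[0,0,0]},{"dp":[-0.01,0.003,0.03],"delta_rot":[0,0,0]},{"dp":[-0.01,0.003,0.02],"delta_rot":[0,0,0]},{"dp":[-0.01,0.003,0.01],"delta_rot":[0,0,0]},{"dp":[-0.01,0.003,0],"delta_rot":[0,0,0]},{"dp":[-0.01,0.003,0],"delta_rot":[0,0,0]}]'
python3 -c "
from h import *
s=ctrl.read_state(); print(s['position'].round(1),s['ft_force'].round(1),s['wrist_torque'].round(2))"
```

```text
t: 53.67
position: [465.8, -56.3, 39.1]
ee_rot: [0.001, 0.106, 0.994, -0.0]
ft_force: [-3.4, 0.8, 20.2]
grip_width: 13.7
finger_force: 96.7
[465.8 -56.3  39.1] [-3.4  0.8 20.2] [ 0.13  0.73 -0.06]
```

```bash
python3 - <<'E'
from h import *
save('wrist','w25');save('side','s25');save('scene','c25')
for f in('w25','s25','c25'):
    w=load(f)
    for lab,lo,hi,cond in(('handle',82,120,lambda c:c[:,0]-c[:,2]>20),('socket',42,68,lambda c:(abs(c[:,0]-c[:,2])<20)),('spin',24,33,None)):
        try: print(f,lab,rect(w,lo,hi,425,510,-95,-15,cond))
        except Exception as e: print(f,lab,'-')
    C=cloud(w).reshape(-1,3);p=w['p'].reshape(-1,3).astype(int);k=(p[:,0]-p[:,2]>20)&(abs(C[:,0]-466)<50)&(abs(C[:,1]+56)<25)&(C[:,2]>60); print('handle z',np.percentile(C[k,2],[2,50,90,98]).round(1))
# tilt of handle top in wrist image
w=load('w25');C=cloud(w).reshape(-1,3);p=w['p'].reshape(-1,3).astype(int);k=(p[:,0]-p[:,2]>20)&(abs(C[:,0]-466)<50)&(abs(C[:,1]+56)<25)&(C[:,2]>88); A=np.c_[C[k,:2]-[466,-56],np.ones(k.sum())]; print(np.linalg.lstsq(A,C[k,2],rcond=None)[0])
# side column profile below socket
w=load('s25');C=cloud(w).reshape(-1,3)
for z in range(22,66,3):
    k=(abs(C[:,2]-z)<1.5)&(abs(C[:,0]-467)<25)&(C[:,1]>-62)&(C[:,1]<-25); 
    if k.sum()>2: print(z,k.sum(),C[k,0].min().round(1),C[k,0].max().round(1),np.median(C[k,1]).round(1))
E
```

```text
w25 handle {'c': (472.9, -57.4), 'wh': (77.4, 16.3), 'ang': -12.7, 'z': 94.4, 'n': 5943}
w25 socket {'c': (461.1, -41.5), 'wh': (11.7, 6.1), 'ang': -10.2, 'z': 56.8, 'n': 423}
w25 spin {'c': (449.8, -58.4), 'wh': (12.1, 0.8), 'ang': 77.5, 'z': 32.4, 'n': 18}
handle z [ 80.3  93.6 100.4 101.8]
s25 handle {'c': (445.4, -47.0), 'wh': (18.2, 11.9), 'ang': 7.1, 'z': 93.5, 'n': 60}
s25 socket {'c': (474.0, -43.9), 'wh': (38.1, 11.5), 'ang': -15.1, 'z': 55.1, 'n': 128}
s25 spin {'c': (478.3, -43.6), 'wh': (15.0, 3.6), 'ang': -3.7, 'z': 31.6, 'n': 14}
handle z [ 67.  326.3 456.3 477.1]
c25 handle {'c': (445.0, -56.4), 'wh': (21.2, 14.1), 'ang': 1.7, 'z': 94.8, 'n': 84}
c25 socket {'c': (469.5, -61.1), 'wh': (36.1, 31.7), 'ang': -13.6, 'z': 54.7, 'n': 194}
c25 spin {'c': (469.1, -73.8), 'wh': (19.3, 4.4), 'ang': -5.2, 'z': 28.9, 'n': 20}
handle z [ 67.5 336.2 474.7 485.7]
[-1.26989489e-01  6.38482803e-02  9.46285276e+01]
22 28 446.4 489.8 -45.5
28 6 470.8 482.7 -43.4
31 10 462.0 483.5 -41.7
34 15 454.5 485.7 -42.0
37 10 455.1 484.1 -41.7
40 15 455.2 486.7 -40.5
43 18 454.5 486.8 -42.2
46 19 452.5 486.9 -42.2
49 15 458.6 489.5 -43.2
52 11 458.6 490.0 -41.7
55 18 457.2 490.1 -42.8
58 20 455.7 491.5 -43.7
61 14 462.2 490.1 -43.1
64 23 462.9 490.2 -43.9
```

```bash
python3 - <<'E'
from h import *
for f,c,z0 in(('w21',(463.2,-311.4),58),('w22',(462.4,-310.8),138),('w23',(465.6,-110.3),138),('w24',(466.9,-56.8),108),('w25',(466,-56),85)):
    w=load(f);C=cloud(w);p=w['p'].astype(int);k=(p[:,:,0]-p[:,:,2]>20)&(np.abs(C[:,:,0]-c[0])<55)&(np.abs(C[:,:,1]-c[1])<25)&(C[:,:,2]>z0-15)&(w['d']>0)
    Q=C[k]; A=np.c_[Q[:,:2]-c,np.ones(len(Q))]
    m=np.ones(len(Q),bool)
    for _ in range(8):
        s=np.linalg.lstsq(A[m],Q[m,2],rcond=None)[0]; r=Q[:,2]-A@s; m=(abs(r)<1.5+4*(_<3)) 
    u=np.array([np.cos(np.radians(-12.6)),np.sin(np.radians(-12.6))]); L=(Q[m][:,:2]-c)@u
    print(f,s.round(3),m.sum(),'extent along handle',L.min().round(1),L.max().round(1),[int(((L>a)&(L<a+10)).sum()) for a in range(-50,50,10)])
E
```

```text
w21 [ 0.0000e+00 -2.0000e-03  6.3419e+01] 2634 extent along handle -45.1 45.1 [134, 331, 334, 308, 309, 288, 289, 270, 268, 103]
w22 [3.0000e-03 2.0000e-03 1.4313e+02] 7029 extent along handle -44.4 41.6 [360, 1020, 945, 888, 848, 790, 746, 699, 676, 57]
w23 [-2.000e-03 -7.000e-03  1.422e+02] 7016 extent along handle -45.3 39.9 [489, 997, 941, 888, 841, 801, 725, 697, 637, 0]
w24 [ 1.0000e-03 -2.0000e-03  1.1298e+02] 7031 extent along handle -45.6 40.5 [480, 1008, 940, 900, 837, 805, 735, 686, 635, 5]
w25 [-2.7800e-01  6.5000e-02  9.4671e+01] 4777 extent along handle -27.5 57.2 [0, 0, 543, 790, 709, 631, 549, 494, 446, 392]
```

```bash

python3 -m jog '[{"dp":[0,0,0.05],"delta_rot":[0,0,0]},{"dp":[0,0,0.1],"delta_rot":[0,0,0]},{"dp":[0,0,0.2],"delta_rot":[0,0,0]},{"dp":[0,0,0.3],"delta_rot":[0,0,0]},{"dp":[0,0,0.4],"delta_rot":[0,0,0]},{"dp":[0,0,0.5],"delta_rot":[0,0,0]},{"dp":[0,0,0.6],"delta_rot":[0,0,0]},{"dp":[0,0,0.6],"delta_rot":[0,0,0]}]'
cat > hnd.py <<'E'
from h import *
import sys
f=sys.argv[1]; s=ctrl.read_state(); save('wrist',f); w=load(f); c=s['position'][:2]; ang=float(sys.argv[2])
C=cloud(w);p=w['p'].astype(int);k=(p[:,:,0]-p[:,:,2]>20)&(np.abs(C[:,:,0]-c[0])<70)&(np.abs(C[:,:,1]-c[1])<35)&(C[:,:,2]>s['position'][2]+(float(sys.argv[3]) if len(sys.argv)>3 else 30))&(w['d']>0)&(w['d']<300)
Q=C[k]; u=np.array([np.cos(np.radians(ang)),np.sin(np.radians(ang))]); L=(Q[:,:2]-c)@u
print(s['position'].round(1),s['ft_force'].round(1))
for a in range(-65,65,10):
    m=(L>a)&(L<a+10)
    if m.sum()>20: print(a+5,m.sum(),np.percentile(Q[m,2]-s['position'][2],[5,50,90]).round(1))
E
python3 hnd.py w26 -12.6
```

```text
t: 54.48
position: [465.1, -56.0, 99.1]
ee_rot: [0.0, 0.106, 0.994, 0.0]
ft_force: [-0.3, -1.0, -2.2]
grip_width: 14.1
finger_force: 93.3
[465.1 -56.   99.1] [-0.3 -1.  -2.2]
-30 1180 [47.4 55.6 61. ]
-20 1061 [57.8 61.1 62.3]
-10 958 [55.7 58.5 60.6]
0 693 [53.6 55.6 57. ]
10 671 [50.7 52.7 54.5]
20 596 [46.9 49.6 51.3]
30 540 [43.7 46.7 48.3]
40 491 [40.7 43.9 45.3]
50 446 [37.8 41.  42.5]
60 118 [37.  39.1 39.9]
```

```bash

python3 -m jog '[{"dp":[0.05,0.2,0],"delta_rot":[0,0,0]},{"dp":[0.1,0.4,0],"delta_rot":[0,0,0]},{"dp":[0.2,0.7,0],"delta_rot":[0,0,0]},{"dp":[0.2,1,0],"delta_rot":[0,0,0]},{"dp":[0.2,1,0],"delta_rot":[0,0,0]},{"dp":[0.2,1,0],"delta_rot":[0,0,0]}]'
python3 -m jog '[{"dp":[0,0.2,0],"delta_rot":[0,0,0]},{"dp":[0,0.41,-0.1],"delta_rot":[0,0,0]},{"dp":[0,0.41,-0.3],"delta_rot":[0,0,0]},{"dp":[0,0.41,-0.5],"delta_rot":[0,0,0]},{"dp":[0,0.41,-0.7],"delta_rot":[0,0,0]},{"dp":[0,0.41,-0.75],"delta_rot":[0,0,0]},{"dp":[0,0.41,-0.78],"delta_rot":[0,0,0]},{"dp":[0,0.41,-0.78],"delta_rot":[0,0,0]}]'
python3 -m jog '[{"dp":[0,0,-0.02],"delta_rot":[0,0,0]},{"dp":[0,0,-0.04],"delta_rot":[0,0,0]},{"dp":[0,0,-0.04],"delta_rot":[0,0,0]}]' 0 25
python3 hnd.py w27 -12.6
```

```text
t: 55.03
position: [483.7, 45.3, 96.9]
ee_rot: [-0.001, 0.105, 0.994, 0.0]
ft_force: [-0.2, -0.3, -2.1]
grip_width: 13.8
finger_force: 93.3
t: 55.7
position: [484.5, 84.4, 19.7]
ee_rot: [-0.001, 0.107, 0.994, 0.0]
ft_force: [0.3, -0.0, -1.7]
grip_width: 13.9
finger_force: 93.3
t: 55.95
position: [485.3, 84.9, 16.3]
ee_rot: [0.0, 0.106, 0.994, 0.0]
ft_force: [-0.5, -0.3, -2.3]
grip_width: 14.0
finger_force: 93.3
[485.3  84.9  16.3] [-0.5 -0.3 -2.3]
-30 1178 [47.5 55.6 61.1]
-20 1053 [57.7 61.1 62.4]
-10 938 [55.6 58.4 60.3]
0 699 [53.6 55.5 57. ]
10 676 [50.7 52.7 54.5]
20 588 [47.1 49.6 51.1]
30 554 [43.5 46.6 48.3]
40 496 [40.2 43.7 45.4]
50 456 [37.5 40.9 42.4]
60 113 [36.6 38.9 40. ]
```

```bash

python3 -m jog '[{"dp":[0,0,0.15],"delta_rot":[0,0,0]},{"dp":[0,0,0.15],"delta_rot":[-0.02,-0.09,0]},{"dp":[0,0,0.15],"delta_rot":[-0.0411,-0.184,0]},{"dp":[0,0,0.15],"delta_rot":[-0.0411,-0.184,0]},{"dp":[0,0,0.15],"delta_rot":[-0.0411,-0.184,0]},{"dp":[0,0,0.15],"delta_rot":[-0.0411,-0.184,0]}]'
python3 hnd.py w28 -12.6
```

```text
t: 56.5
position: [484.5, 85.3, 31.4]
ee_rot: [0.14, 0.105, 0.985, -0.016]
ft_force: [0.3, -0.1, -2.2]
grip_width: 13.7
finger_force: 93.4
[484.5  85.3  31.4] [ 0.3 -0.1 -2.2]
-40 1955 [37.8 50.  53.7]
-30 889 [50.3 53.3 54.1]
-20 801 [51.  53.4 54.4]
-10 675 [51.8 53.4 54.3]
0 567 [51.7 53.3 54.1]
10 554 [50.4 53.3 54. ]
20 507 [49.9 53.2 54. ]
30 466 [49.8 53.2 54. ]
40 371 [50.2 53.3 54. ]
```

```bash

python3 -m jog '[{"dp":[0,0,-0.08],"delta_rot":[0,0,0]},{"dp":[0,0,-0.15],"delta_rot":[0,0,0]},{"dp":[0,0,-0.18],"delta_rot":[0,0,0]},{"dp":[0,0,-0.19],"delta_rot":[0,0,0]},{"dp":[0,0,-0.19],"delta_rot":[0,0,0]}]'
python3 -m jog '[{"dp":[0,0,-0.01],"delta_rot":[0,0,0]},{"dp":[0,0,-0.015],"delta_rot":[0,0,0]},{"dp":[0,0,-0.015],"delta_rot":[0,0,0]}]'
```

```text
t: 56.97
position: [484.9, 84.9, 11.5]
ee_rot: [0.139, 0.105, 0.985, -0.016]
ft_force: [-0.6, 0.7, -2.1]
grip_width: 13.4
finger_force: 93.4
t: 57.22
position: [484.9, 85.0, 10.5]
ee_rot: [0.14, 0.105, 0.984, -0.016]
ft_force: [0.0, -0.9, -1.4]
grip_width: 13.9
finger_force: 93.4
```

```bash

python3 -m jog '[{"dp":[0,0,-0.01],"delta_rot":[0,0,0]},{"dp":[0,0,-0.01],"delta_rot":[0,0,0]}]'
python3 -m jog '[{"dp":[0,0,0],"delta_rot":[0,0,0]},{"dp":[0,0,0],"delta_rot":[0,0,0]},{"dp":[0,0,0],"delta_rot":[0,0,0]},{"dp":[0,0,0],"delta_rot":[0,0,0]},{"dp":[0,0,0],"delta_rot":[0,0,0]},{"dp":[0,0,0],"delta_rot":[0,0,0]},{"dp":[0,0,0],"delta_rot":[0,0,0]},{"dp":[0,0,0.3],"delta_rot":[0,0,0]},{"dp":[0,0,0.6],"delta_rot":[0,0,0]},{"dp":[0,0,0.9],"delta_rot":[0,0,0]},{"dp":[0,0,0.9],"delta_rot":[0,0,0]}]' 1 90
python3 -m jog '[{"dp":[0,0,0],"delta_rot":[0.02,0.09,0]},{"dp":[0,0,0],"delta_rot":[0.0411,0.184,0]},{"dp":[0,0,0],"delta_rot":[0.0411,0.184,0]},{"dp":[0,0,0],"delta_rot":[0.0411,0.184,0]},{"dp":[0,0,0],"delta_rot":[0.0411,0.184,0]}]'
python3 - <<'E'
from h import *
save('wrist','w29'); w=load('w29'); s=ctrl.read_state(); print(s['position'].round(1),s['ee_rot'].round(4))
print('key',rect(w,52,85,420,560,20,150,lambda c:c[:,0]-c[:,2]>20))
E
```

```text
t: 57.38
position: [485.1, 85.0, 10.2]
ee_rot: [0.14, 0.105, 0.984, -0.016]
ft_force: [-5.8, 0.2, 11.3]
grip_width: 13.6
finger_force: 95.3
t: 58.3
position: [488.5, 85.3, 104.9]
ee_rot: [0.144, 0.105, 0.984, -0.015]
ft_force: [1.3, 0.9, 1.6]
grip_width: 85.0
finger_force: 0.0
t: 58.72
position: [484.8, 84.7, 98.5]
ee_rot: [-0.0, 0.106, 0.994, -0.0]
ft_force: [-0.0, 0.2, 0.4]
grip_width: 85.4
finger_force: 0.0
[484.   85.   98.7] [-4.000e-04  1.062e-01  9.943e-01 -1.000e-04]
key {'c': (486.3, 85.2), 'wh': (90.7, 15.9), 'ang': -12.3, 'z': 63.2, 'n': 3518}
```

```bash

python3 -m jog '[{"dp":[0.014,0.002,-0.3],"delta_rot":[0,0,0]},{"dp":[0.014,0.002,-0.6],"delta_rot":[0,0,0]},{"dp":[0.014,0.002,-0.85],"delta_rot":[0,0,0]},{"dp":[0.014,0.002,-0.96],"delta_rot":[0,0,0]},{"dp":[0.014,0.002,-0.96],"delta_rot":[0,0,0]},{"dp":[0.014,0.002,-0.96],"delta_rot":[0,0,0]}]' 1 120
python3 -m jog '[{"dp":[0,0,0],"delta_rot":[0,0,0]},{"dp":[0,0,0],"delta_rot":[0,0,0]},{"dp":[0,0,0],"delta_rot":[0,0,0]},{"dp":[0,0,0],"delta_rot":[0,0,0]},{"dp":[0,0,0],"delta_rot":[0,0,0]},{"dp":[0,0,0],"delta_rot":[0,0,0]},{"dp":[0,0,0],"delta_rot":[0,0,0]},{"dp":[0,0,0],"delta_rot":[0,0,0]},{"dp":[0,0,0],"delta_rot":[0,0,0]}]' 0 120
python3 -m jog '[{"dp":[0,0,0.1],"delta_rot":[0,0,0]},{"dp":[0,0,0.3],"delta_rot":[0,0,0]},{"dp":[0,0,0.6],"delta_rot":[0,0,0]},{"dp":[0,0,0.8],"delta_rot":[0,0,0]},{"dp":[0,-0.3,0.8],"delta_rot":[0,0,0]},{"dp":[0,-0.6,0.8],"delta_rot":[0,0,0]},{"dp":[0,-0.9,0.8],"delta_rot":[0,0,0]},{"dp":[0,-0.9,0.8],"delta_rot":[0,0,0]},{"dp":[0,-0.9,0.8],"delta_rot":[0,0,0]},{"dp":[0,-0.9,0.8],"delta_rot":[0,0,0]}]'
python3 hnd.py w30 -12.3; python3 - <<'E'
from h import *
w=load('w30'); s=ctrl.read_state(); 
print('top',rect(w,40.5,48,445,490,-80,-30),'all',rect(w,24,48,445,490,-80,-30))
k=rect(w,125,160,380,560,-60,40,lambda c:c[:,0]-c[:,2]>20); print(k)
E
```

```text
t: 59.27
position: [484.9, 85.5, 3.5]
ee_rot: [-0.001, 0.106, 0.994, 0.0]
ft_force: [-0.7, -0.3, 1.1]
grip_width: 85.3
finger_force: 0.0
t: 60.02
position: [486.5, 85.1, 4.0]
ee_rot: [0.0, 0.106, 0.994, 0.0]
ft_force: [-2.6, 0.0, 8.4]
grip_width: 13.4
finger_force: 117.3
t: 60.85
position: [486.0, -4.6, 83.6]
ee_rot: [-0.0, 0.106, 0.994, 0.0]
ft_force: [-0.3, 0.2, -2.7]
grip_width: 13.7
finger_force: 117.9
[486.   -4.6  83.6] [-0.3  0.2 -2.7]
-50 138 [44.4 50.4 55.3]
-40 1407 [51.1 58.7 60.1]
-30 1192 [56.3 59.4 60.4]
-20 1116 [56.2 59.4 60.3]
-10 1096 [57.  59.5 60.9]
0 899 [58.  59.5 60.4]
10 863 [57.9 59.5 60.6]
20 830 [57.2 59.3 60.3]
30 817 [56.2 59.3 60.2]
40 363 [55.7 59.3 60.2]
top {'c': (465.8, -56.4), 'wh': (14.1, 14.0), 'ang': 78.4, 'z': 42.7, 'n': 431} all {'c': (465.9, -56.6), 'wh': (16.3, 16.2), 'ang': 76.3, 'z': 40.8, 'n': 820}
{'c': (484.5, -3.7), 'wh': (87.9, 16.0), 'ang': -12.5, 'z': 142.9, 'n': 8555}
```

```bash

python3 -m jog '[{"dp":[-0.1,-0.2,0],"delta_rot":[0,0,0]},{"dp":[-0.208,-0.4,0],"delta_rot":[0,0,0]},{"dp":[-0.208,-0.523,0],"delta_rot":[0,0,0]},{"dp":[-0.208,-0.523,-0.1],"delta_rot":[0,0,0]},{"dp":[-0.208,-0.523,-0.25],"delta_rot":[0,0,0]},{"dp":[-0.208,-0.523,-0.3],"delta_rot":[0,0,0]},{"dp":[-0.208,-0.523,-0.3],"delta_rot":[0,0,0]},{"dp":[-0.208,-0.523,-0.3],"delta_rot":[0,0,0]}]'
python3 - <<'E'
from h import *
from scipy.optimize import least_squares
save('side','s31');save('scene','c31');s=ctrl.read_state(); print(s['position'].round(1))
th=np.radians(-12.4); u=np.array([np.cos(th),np.sin(th)]); n=np.array([-np.sin(th),np.cos(th)])
for f,sg in(('s31',1),('c31',-1)):
    w=load(f);C=cloud(w).reshape(-1,3);p=w['p'].reshape(-1,3).astype(int)
    for lab,lo,hi in(('socket',53,80),('spindle',25,39)):
        k=(C[:,2]>lo)&(C[:,2]<hi)&(np.hypot(C[:,0]-466,C[:,1]+57)<(25 if lab=='socket' else 14))&(abs(p[:,0]-p[:,2])<25)
        Q=C[k][:,:2]-[466,-57]; a=Q@u; b=Q@n
        print(f,lab,k.sum(),'u range',np.percentile(a,[2,98]).round(1),'n range',np.percentile(b,[2,50,98]).round(1))
E
```

```text
t: 61.57
position: [465.2, -56.4, 53.5]
ee_rot: [-0.001, 0.106, 0.994, 0.0]
ft_force: [0.3, 0.5, -1.5]
grip_width: 13.6
finger_force: 118.2
[465.9 -56.8  54. ]
s31 socket 130 u range [-15.6  14.8] n range [13.3 15.8 19.2]
s31 spindle 33 u range [-7.7  7.7] n range [5.1 7.5 9.9]
c31 socket 177 u range [-16.6  12.3] n range [-18.4 -15.3  12. ]
c31 spindle 43 u range [-8.2  7.5] n range [-10.5  -7.9   4.6]
```

```bash

python3 -m jog '[{"dp":[0.002,0,-0.04],"delta_rot":[0,0,0]},{"dp":[0.002,0,-0.08],"delta_rot":[0,0,0]},{"dp":[0.002,0,-0.11],"delta_rot":[0,0,0]},{"dp":[0.002,0,-0.12],"delta_rot":[0,0,0]},{"dp":[0.002,0,-0.12],"delta_rot":[0,0,0]}]'
python3 -m jog '[{"dp":[0,0,-0.01],"delta_rot":[0,0,0]},{"dp":[0,0,-0.02],"delta_rot":[0,0,0]},{"dp":[0,0,-0.02],"delta_rot":[0,0,0]}]'
python3 -m jog '[{"dp":[0,0,-0.01],"delta_rot":[0,0,0]},{"dp":[0,0,-0.015],"delta_rot":[0,0,0]},{"dp":[0,0,-0.015],"delta_rot":[0,0,0]}]'
```

```text
t: 62.08
position: [465.5, -57.1, 41.1]
ee_rot: [-0.0, 0.106, 0.994, 0.0]
ft_force: [13.5, -1.2, -4.6]
grip_width: 13.7
finger_force: 155.9
t: 62.33
position: [465.4, -57.0, 39.3]
ee_rot: [-0.0, 0.106, 0.994, 0.0]
ft_force: [3.6, -0.3, -4.1]
grip_width: 13.9
finger_force: 154.5
t: 62.58
position: [465.0, -56.9, 37.6]
ee_rot: [-0.001, 0.106, 0.994, 0.0]
ft_force: [14.3, 1.1, -0.6]
grip_width: 13.8
finger_force: 157.0
```

```bash

python3 -m jog '[{"dp":[0.004,0,0],"delta_rot":[0,0,0]},{"dp":[0.008,0,0],"delta_rot":[0,0,0]},{"dp":[0.008,0,0],"delta_rot":[0,0,0]}]'
python3 hnd.py w32 -12.3 40
```

```text
t: 62.83
position: [466.2, -57.0, 37.8]
ee_rot: [-0.001, 0.106, 0.994, 0.0]
ft_force: [-1.8, 2.2, -6.5]
grip_width: 13.7
finger_force: 158.2
[466.2 -57.   37.8] [-1.8  2.2 -6.5]
-40 1446 [50.2 62.7 64.5]
-30 1254 [60.7 63.8 64.8]
-20 1158 [60.5 63.5 64.5]
-10 1127 [59.2 63.3 64.4]
0 908 [61.5 63.  63.9]
10 887 [61.3 62.8 63.9]
20 828 [59.9 62.4 63.3]
30 836 [58.7 62.  62.9]
40 189 [57.6 61.4 62.5]
```

```bash

python3 -m jog '[{"dp":[0,0,-0.01],"delta_rot":[0,0,0]},{"dp":[0,0,-0.02],"delta_rot":[0,0,0]},{"dp":[0,0,-0.02],"delta_rot":[0,0,0]}]'
python3 -m jog '[{"dp":[0,0,-0.01],"delta_rot":[0,0,0]},{"dp":[0,0,-0.02],"delta_rot":[0,0,0]},{"dp":[0,0,-0.02],"delta_rot":[0,0,0]}]'
python3 hnd.py w33 -12.3 40 | head -8; python3 -c "
from h import *
s=ctrl.read_state(); print(s['wrist_torque'].round(2))"
```

```text
t: 63.13
position: [466.2, -57.0, 35.7]
ee_rot: [-0.001, 0.106, 0.994, 0.0]
ft_force: [-8.9, 1.5, -2.5]
grip_width: 13.8
finger_force: 150.8
t: 63.38
position: [466.2, -57.1, 33.7]
ee_rot: [-0.001, 0.106, 0.994, 0.0]
ft_force: [-13.8, 2.4, -4.2]
grip_width: 14.1
finger_force: 147.2
[466.2 -57.1  33.7] [-13.8   2.4  -4.2]
-40 1424 [49.6 61.9 63.9]
-30 1241 [60.1 63.1 64.1]
-20 1142 [59.7 62.7 63.8]
-10 1089 [58.9 62.5 63.7]
0 889 [60.6 62.1 63. ]
10 882 [60.5 61.9 62.9]
20 817 [59.1 61.4 62.4]
[ 0.61  3.73 -0.14]
```

```bash

python3 -m jog '[{"dp":[0,0,0],"delta_rot":[-0.0024,-0.0107,0]},{"dp":[0,0,0],"delta_rot":[-0.0048,-0.0215,0]},{"dp":[0,0,0],"delta_rot":[-0.0048,-0.0215,0]}]'
python3 -m jog '[{"dp":[0,0,-0.015],"delta_rot":[0,0,0]},{"dp":[0,0,-0.03],"delta_rot":[0,0,0]},{"dp":[0,0,-0.03],"delta_rot":[0,0,0]}]'
```

```text
t: 63.68
position: [464.9, -56.6, 33.6]
ee_rot: [0.016, 0.106, 0.994, -0.002]
ft_force: [-0.9, -0.8, -0.3]
grip_width: 13.7
finger_force: 152.1
t: 63.93
position: [466.1, -57.1, 30.7]
ee_rot: [0.016, 0.106, 0.994, -0.002]
ft_force: [0.5, 1.3, -5.1]
grip_width: 13.4
finger_force: 152.0
```

```bash

python3 -m jog '[{"dp":[0,0,-0.02],"delta_rot":[0,0,0]},{"dp":[0,0,-0.04],"delta_rot":[0,0,0]},{"dp":[0,0,-0.06],"delta_rot":[0,0,0]},{"dp":[0,0,-0.06],"delta_rot":[0,0,0]}]'
python3 -m jog '[{"dp":[0,0,-0.01],"delta_rot":[0,0,0]},{"dp":[0,0,-0.015],"delta_rot":[0,0,0]},{"dp":[0,0,-0.015],"delta_rot":[0,0,0]}]'
python3 hnd.py w34 -12.3 40 | head -8
```

```text
t: 64.27
position: [466.0, -57.0, 24.4]
ee_rot: [0.016, 0.106, 0.994, -0.002]
ft_force: [1.2, -3.4, -5.8]
grip_width: 13.5
finger_force: 153.1
t: 64.52
position: [466.4, -57.0, 23.3]
ee_rot: [0.016, 0.106, 0.994, -0.002]
ft_force: [-3.6, -0.7, 2.0]
grip_width: 13.2
finger_force: 154.4
[466.4 -57.   23.3] [-3.6 -0.7  2. ]
-50 579 [56.1 58.6 60. ]
-40 1293 [57.1 59.8 60.9]
-30 1236 [57.3 60.5 61.6]
-20 1159 [58.1 61.2 62.2]
-10 1092 [59.4 62.  63. ]
0 941 [60.9 62.6 63.6]
10 897 [61.8 63.3 64.4]
```

```bash

python3 -m jog '[{"dp":[0,0,0],"delta_rot":[0,0,-0.06]},{"dp":[0,0,0],"delta_rot":[0,0,-0.12]},{"dp":[0,0,0],"delta_rot":[0,0,-0.18]},{"dp":[0,0,0],"delta_rot":[0,0,-0.24]},{"dp":[0,0,0],"delta_rot":[0,0,-0.3]},{"dp":[0,0,0],"delta_rot":[0,0,-0.3]}]'
python3 -c "
from h import *
s=ctrl.read_state(); print(s['wrist_torque'].round(2),s['joint_pos'].round(2))"
python3 -m jog '[{"dp":[0,0,0],"delta_rot":[0,0,-0.06]},{"dp":[0,0,0],"delta_rot":[0,0,-0.12]},{"dp":[0,0,0],"delta_rot":[0,0,-0.18]},{"dp":[0,0,0],"delta_rot":[0,0,-0.24]},{"dp":[0,0,0],"delta_rot":[0,0,-0.3]},{"dp":[0,0,0],"delta_rot":[0,0,-0.3]}]'
python3 -c "
from h import *
s=ctrl.read_state(); print(s['wrist_torque'].round(2),s['joint_pos'].round(2))"
```

```text
t: 65.07
position: [466.9, -57.5, 23.6]
ee_rot: [0.016, 0.327, 0.945, -0.006]
ft_force: [5.2, -11.3, 0.5]
grip_width: 13.6
finger_force: 162.7
[-1.19 -1.23 -0.31] [-0.27  0.34 -0.58  0.61 -0.01  0.4 ]
t: 65.57
position: [467.0, -57.5, 23.6]
ee_rot: [0.014, 0.529, 0.849, -0.009]
ft_force: [-0.2, 2.9, -4.4]
grip_width: 13.4
finger_force: 158.1
[ 0.26  0.13 -0.06] [-0.26  0.35 -0.57  0.63 -0.03  0.86]
```

```bash

python3 -m jog '[{"dp":[0,0,0],"delta_rot":[0,0,-0.06]},{"dp":[0,0,0],"delta_rot":[0,0,-0.12]},{"dp":[0,0,0],"delta_rot":[0,0,-0.18]},{"dp":[0,0,0],"delta_rot":[0,0,-0.2]},{"dp":[0,0,0],"delta_rot":[0,0,-0.2]}]'
cat > chk.py <<'E'
from h import *
import sys
f=sys.argv[1]; s=ctrl.read_state(); save('wrist',f); w=load(f); print(s['position'].round(1),s['ft_force'].round(1),'tq',s['wrist_torque'].round(2))
try: print('handle',rect(w,78,100,400,540,-130,20,lambda c:c[:,0]-c[:,2]>20))
except Exception as e: print('no handle')
O=np.array([537.2,-87.7]); t=np.radians(-7.2); R=np.array([[np.cos(t),-np.sin(t)],[np.sin(t),np.cos(t)]])
C=cloud(w).reshape(-1,3); D=(C[:,:2]-O)@R; p=w['p'].reshape(-1,3).astype(int)
k=(C[:,2]>14)&(C[:,2]<23)&(p[:,0]-p[:,2]>60)&(abs(D[:,1]-20)<62)&(D[:,0]>-60)&(D[:,0]<-24); print('bar bed-x',np.percentile(D[k,0],[2,50,98]).round(1) if k.sum() else '-',k.sum(), np.percentile(D[k,1],[2,98]).round(0) if k.sum() else '')
E
python3 chk.py w35
```

```text
t: 65.98
position: [466.8, -57.8, 23.7]
ee_rot: [0.013, 0.648, 0.762, -0.011]
ft_force: [0.1, -8.0, 5.2]
grip_width: 13.1
finger_force: 138.1
[466.8 -57.8  23.7] [ 0.1 -8.   5.2] tq [-0.47  0.26  0.11]
handle {'c': (465.2, -45.8), 'wh': (84.9, 15.8), 'ang': -80.3, 'z': 84.9, 'n': 8872}
bar bed-x [-43.7 -35.1 -27. ] 4530 [ 1. 81.]
```

```bash

python3 -m jog '[{"dp":[0,0,0],"delta_rot":[0,0,-0.02]},{"dp":[0,0,0],"delta_rot":[0,0,-0.04]},{"dp":[0,0,0],"delta_rot":[0,0,-0.04]},{"dp":[0,0,0],"delta_rot":[0,0,-0.04]},{"dp":[0,0,0],"delta_rot":[0,0,-0.04]}]'
python3 chk.py w36
```

```text
t: 66.45
position: [466.5, -57.9, 23.6]
ee_rot: [0.013, 0.67, 0.742, -0.011]
ft_force: [-0.8, -4.6, -0.1]
grip_width: 13.9
finger_force: 134.6
[466.5 -57.9  23.6] [-0.8 -4.6 -0.1] tq [-1.1   0.15  0.36]
handle {'c': (465.7, -47.5), 'wh': (85.6, 16.1), 'ang': -83.4, 'z': 84.7, 'n': 8952}
bar bed-x [-43.7 -35.1 -27.1] 4780 [-4. 81.]
```

```bash
python3 hnd.py w37 -83.4 45; python3 - <<'E'
from h import *
save('side','s37'); save('scene','c37')
for f in('s37','c37'):
    w=load(f);C=cloud(w).reshape(-1,3);p=w['p'].reshape(-1,3).astype(int)
    k=(C[:,2]>60)&(C[:,2]<95)&(abs(C[:,0]-466)<20)&(abs(C[:,1]+56)<60)&(p[:,0]-p[:,2]>20)&(p[:,0]<190); Q=C[k]; print(f,k.sum(),'y',np.percentile(Q[:,1],[1,99]).round(1),'x',np.percentile(Q[:,0],[1,50,99]).round(1))
    k=(C[:,2]>30)&(C[:,2]<60)&(np.hypot(C[:,0]-466,C[:,1]+57)<26)&(abs(p[:,0]-p[:,2])<25)
    for z in(35,45,55): 
        m=k&(abs(C[:,2]-z)<5); print(z,m.sum(),np.percentile(C[m,0],[2,98]).round(1),np.percentile(C[m,1],[2,50,98]).round(1))
E
```

```text
[466.6 -57.9  23.6] [-2.  -6.   0.1]
-40 39 [55.7 58.1 59.3]
-30 1208 [56.2 59.2 60.3]
-20 1263 [57.5 60.6 62.2]
-10 1103 [59.9 62.  63.4]
0 979 [61.5 63.2 64.5]
10 965 [62.9 64.6 65.7]
20 967 [63.2 65.8 67. ]
30 482 [63.6 66.7 67.8]
s37 160 y [-73.5  -4.5] x [456.  465.2 473.5]
35 52 [449.2 483.3] [-63.2 -40.9 -37.9]
45 37 [463.1 483.7] [-67.4 -39.4 -36.8]
55 37 [467.  482.9] [-63.3 -39.5 -35.3]
c37 193 y [-98.4 -11.7] x [453.2 463.  483.5]
35 65 [448.5 479.9] [-75.3 -71.  -45. ]
45 71 [447.9 478.5] [-74.8 -69.7 -43.4]
55 80 [448.4 473.7] [-73.9 -66.2 -42. ]
```

```bash

python3 -m jog '[{"dp":[0,0,0],"delta_rot":[0.02,0.0025,0]},{"dp":[0,0,0],"delta_rot":[0.04,0.005,0]},{"dp":[0,0,0],"delta_rot":[0.06,0.0075,0]},{"dp":[0,0,0],"delta_rot":[0.086,0.01,0]},{"dp":[0,0,0],"delta_rot":[0.086,0.01,0]},{"dp":[0,0,0],"delta_rot":[0.086,0.01,0]}]'
python3 hnd.py w38 -83.4 45;python3 chk.py w39
```

```text
t: 67.15
position: [466.4, -57.4, 23.4]
ee_rot: [-0.037, 0.67, 0.741, 0.032]
ft_force: [-0.7, 1.7, 2.5]
grip_width: 13.8
finger_force: 134.1
[466.4 -57.4  23.4] [-0.7  1.7  2.5]
-40 47 [64.6 67.2 68.5]
-30 1304 [63.9 67.1 68.3]
-20 1210 [62.8 65.7 66.9]
-10 1128 [61.7 64.5 65.6]
0 1094 [61.7 63.5 92.9]
10 885 [60.5 62.  63. ]
20 852 [58.7 60.6 61.8]
30 815 [56.7 59.3 60.2]
40 27 [55.  57.8 59. ]
[466.4 -57.3  23.4] [-1.3  0.9  0.6] tq [-0.33  0.17  0.35]
handle {'c': (466.6, -58.6), 'wh': (84.2, 15.8), 'ang': -83.5, 'z': 86.9, 'n': 8551}
bar bed-x [-43.7 -35.  -27.1] 4821 [-2. 80.]
```

```bash

python3 -m jog '[{"dp":[0,0,0],"delta_rot":[-0.015,-0.0018,0]},{"dp":[0,0,0],"delta_rot":[-0.03,-0.0035,0]},{"dp":[0,0,0],"delta_rot":[-0.043,-0.005,0]},{"dp":[0,0,0],"delta_rot":[-0.043,-0.005,0]},{"dp":[0,0,0],"delta_rot":[-0.043,-0.005,0]},{"dp":[0,0,0],"delta_rot":[-0.043,-0.005,0]}]'
python3 hnd.py w40 -83.4 45;python3 chk.py w41
```

```text
t: 67.75
position: [466.3, -57.5, 23.4]
ee_rot: [-0.012, 0.671, 0.741, 0.009]
ft_force: [-0.9, -5.5, -2.6]
grip_width: 13.8
finger_force: 133.6
[466.3 -57.5  23.4] [-0.9 -5.5 -2.6]
-40 38 [61.3 64.7 65.8]
-30 1248 [61.7 64.7 65.7]
-20 1160 [61.2 64.1 65. ]
-10 1182 [61.1 63.6 86.3]
0 945 [61.3 62.9 63.9]
10 871 [61.  62.3 63.4]
20 829 [59.6 61.6 62.5]
30 801 [58.2 61.  61.9]
40 31 [57.2 60.6 61.5]
[466.3 -57.5  23.4] [-1.7 -5.1 -1.3] tq [-1.35  0.37  0.12]
handle {'c': (466.6, -55.7), 'wh': (85.2, 16.1), 'ang': -83.2, 'z': 86.4, 'n': 8494}
bar bed-x [-43.7 -35.1 -27.2] 4822 [-3. 81.]
```

```bash

python3 -m jog '[{"dp":[0,0,0.05],"delta_rot":[0,0,0]},{"dp":[0,0,0.1],"delta_rot":[0,0,0]},{"dp":[0,0,0.15],"delta_rot":[0,0,0]},{"dp":[0,0,0.2],"delta_rot":[0,0,0]},{"dp":[0,0,0.25],"delta_rot":[0,0,0]},{"dp":[0,0,0.35],"delta_rot":[0,0,0]},{"dp":[0,0,0.5],"delta_rot":[0,0,0]},{"dp":[0,0,0.7],"delta_rot":[0,0,0]},{"dp":[0,0,0.7],"delta_rot":[0,0,0]}]'
python3 hnd.py w42 -83.4 40
python3 -m jog '[{"dp":[0.05,0.3,0],"delta_rot":[0,0,0]},{"dp":[0.135,0.6,0],"delta_rot":[0,0,0]},{"dp":[0.135,0.9,0],"delta_rot":[0,0,0]},{"dp":[0.135,1,0],"delta_rot":[0,0,0]},{"dp":[0.135,1,0],"delta_rot":[0,0,0]}]'
python3 -m jog '[{"dp":[0,0.2,0],"delta_rot":[0,0,0]},{"dp":[0,0.47,0],"delta_rot":[0,0,0]},{"dp":[0,0.47,-0.2],"delta_rot":[0,0,0]},{"dp":[0,0.47,-0.4],"delta_rot":[0,0,0]},{"dp":[0,0.47,-0.6],"delta_rot":[0,0,0]},{"dp":[0,0.47,-0.75],"delta_rot":[0,0,0]},{"dp":[0,0.47,-0.85],"delta_rot":[0,0,0]},{"dp":[0,0.47,-0.85],"delta_rot":[0,0,0]}]'
python3 hnd.py w43 -83.4 40
```

```text
t: 68.6
position: [468.4, -57.2, 96.4]
ee_rot: [-0.01, 0.671, 0.741, 0.012]
ft_force: [1.3, -0.9, -1.9]
grip_width: 13.5
finger_force: 124.0
[468.4 -57.2  96.4] [ 1.3 -0.9 -1.9]
-10 1316 [46.1 58.7 62.1]
0 973 [59.2 60.6 61.7]
10 926 [59.6 61.1 62.3]
20 899 [59.3 61.4 62.3]
30 882 [58.6 61.7 62.6]
40 25 [58.5 61.7 62.5]
t: 69.07
position: [479.0, 45.2, 92.5]
ee_rot: [-0.013, 0.67, 0.742, 0.01]
ft_force: [0.6, -0.5, -2.5]
grip_width: 13.3
finger_force: 123.9
t: 69.73
position: [479.9, 89.5, 7.2]
ee_rot: [-0.013, 0.672, 0.741, 0.011]
ft_force: [0.7, 0.2, -0.5]
grip_width: 13.6
finger_force: 127.8
[479.9  89.5   7.2] [ 0.7  0.2 -0.5]
-10 1267 [44.4 58.7 63. ]
0 1017 [59.6 61.2 62.4]
10 986 [61.1 62.7 63.9]
20 1005 [61.9 64.1 65.3]
30 903 [62.1 65.4 66.7]
```

```bash
python3 - <<'E'
from h import *
save('side','s44'); save('scene','c44')
for f in('s44','c44','w43'):
    w=load(f);C=cloud(w).reshape(-1,3);p=w['p'].reshape(-1,3).astype(int)
    br=(p[:,0]-p[:,2]>20)&(p[:,0]<150)
    k=br&(abs(C[:,0]-480)<30)&(C[:,1]>-20)&(C[:,1]<180)&(C[:,2]>25)&(C[:,2]<110); Q=C[k]; print(f,'handle',k.sum())
    for y in range(-10,170,10):
        m=abs(Q[:,1]-y)<5
        if m.sum()>3: print('  y',y,m.sum(),'x',np.percentile(Q[m,0],[5,95]).round(0),'z',np.percentile(Q[m,2],[3,97]).round(0))
    k=(abs(p[:,0]-p[:,2])<25)&(abs(C[:,0]-480)<40)&(C[:,1]>20)&(C[:,1]<130)&(C[:,2]>4)&(C[:,2]<40); Q=C[k]; print('socket',k.sum(), [np.percentile(Q[:,i],[3,50,97]).round(0).tolist() for i in range(3)] if k.sum()>5 else '')
E
```

```text
s44 handle 104
  y 20 8 x [492. 495.] z [72. 79.]
  y 30 6 x [493. 494.] z [70. 78.]
  y 70 8 x [476. 481.] z [71. 74.]
  y 80 14 x [474. 502.] z [ 68. 109.]
  y 90 18 x [470. 484.] z [68. 79.]
  y 100 50 x [474. 486.] z [51. 93.]
socket 218 [[442.0, 496.0, 516.0], [23.0, 62.0, 130.0], [5.0, 12.0, 37.0]]
c44 handle 249
  y 10 46 x [479. 491.] z [63. 80.]
  y 20 32 x [478. 490.] z [62. 80.]
  y 30 28 x [477. 495.] z [36. 79.]
  y 40 37 x [475. 491.] z [34. 77.]
  y 50 26 x [474. 486.] z [54. 75.]
  y 60 36 x [467. 483.] z [36. 74.]
  y 70 31 x [473. 485.] z [53. 73.]
  y 80 11 x [474. 488.] z [68. 75.]
socket 338 [[443.0, 472.0, 511.0], [21.0, 32.0, 127.0], [6.0, 14.0, 39.0]]
w43 handle 5069
  y 50 23 x [473. 495.] z [47. 60.]
  y 60 938 x [476. 490.] z [69. 74.]
  y 70 1001 x [476. 489.] z [69. 73.]
  y 80 980 x [475. 488.] z [68. 72.]
  y 90 1046 x [474. 487.] z [66. 70.]
  y 100 1080 x [473. 486.] z [49. 69.]
socket 831 [[441.0, 467.0, 512.0], [43.0, 129.0, 130.0], [5.0, 8.0, 9.0]]
```

```bash

python3 -m jog '[{"dp":[0,0,0.2],"delta_rot":[0,0,0]},{"dp":[0,0.1,0.4],"delta_rot":[0,0,0]},{"dp":[0,0.3,0.4],"delta_rot":[0,0,0]},{"dp":[0,0.44,0.4],"delta_rot":[0,0,0]},{"dp":[0,0.44,0.4],"delta_rot":[0,0,0]},{"dp":[0,0.44,0.4],"delta_rot":[0,0,0]}]'
python3 hnd.py w45 -83.4 40; python3 - <<'E'
from h import *
save('side','s45'); save('scene','c45')
for f in('s45','c45'):
    w=load(f);C=cloud(w).reshape(-1,3);p=w['p'].reshape(-1,3).astype(int)
    br=(p[:,0]-p[:,2]>20)&(p[:,0]<150)
    k=br&(abs(C[:,0]-480)<16)&(C[:,1]>30)&(C[:,1]<180)&(C[:,2]>80)&(C[:,2]<122); Q=C[k]; print(f,'handle',k.sum(),np.percentile(Q[:,1],[2,98]).round(0))
    k=(abs(p[:,0]-p[:,2])<25)&(abs(C[:,0]-482)<26)&(C[:,1]>50)&(C[:,1]<140)&(C[:,2]>36)&(C[:,2]<84); Q=C[k]; print('socket',k.sum(), [np.percentile(Q[:,i],[3,50,97]).round(0).tolist() for i in range(3)] if k.sum()>5 else '')
E
```

```text
t: 70.38
position: [479.6, 133.8, 48.3]
ee_rot: [-0.012, 0.671, 0.741, 0.01]
ft_force: [0.6, 0.1, -2.2]
grip_width: 13.8
finger_force: 127.5
[479.6 133.8  48.3] [ 0.6  0.1 -2.2]
-10 1228 [44.4 58.6 61.5]
0 1026 [59.5 61.2 62.4]
10 992 [61.1 62.7 63.9]
20 1013 [61.8 64.1 65.3]
30 886 [62.  65.4 66.6]
s45 handle 121 [ 61. 145.]
socket 130 [[470.0, 496.0, 501.0], [82.0, 107.0, 111.0], [51.0, 61.0, 82.0]]
c45 handle 220 [ 52. 128.]
socket 236 [[464.0, 471.0, 499.0], [73.0, 78.0, 105.0], [51.0, 68.0, 83.0]]
```

```bash

python3 -m jog '[{"dp":[0,0,0],"delta_rot":[0.045,0.005,0]},{"dp":[0,0,0],"delta_rot":[0.0927,0.0107,0]},{"dp":[0,0,0],"delta_rot":[0.0927,0.0107,0]},{"dp":[0,0,0],"delta_rot":[0.0927,0.0107,0]}]'
python3 hnd.py w46 -83.4 40
python3 -m jog '[{"dp":[0,0,-0.15],"delta_rot":[0,0,0]},{"dp":[0,0,-0.3],"delta_rot":[0,0,0]},{"dp":[0,0,-0.4],"delta_rot":[0,0,0]},{"dp":[0,0,-0.42],"delta_rot":[0,0,0]},{"dp":[0,0,-0.42],"delta_rot":[0,0,0]}]'
```

```text
t: 70.87
position: [479.9, 132.3, 48.1]
ee_rot: [-0.065, 0.67, 0.737, 0.056]
ft_force: [0.5, 0.4, -1.5]
grip_width: 13.6
finger_force: 127.5
[479.9 132.3  48.1] [ 0.5  0.4 -1.5]
0 1312 [45.6 59.5 61.1]
10 1054 [59.2 60.6 61.8]
20 979 [59.2 60.7 61.7]
30 1003 [58.2 60.6 61.6]
40 36 [57.  60.5 61.7]
t: 71.33
position: [479.1, 134.2, 5.9]
ee_rot: [-0.065, 0.669, 0.738, 0.056]
ft_force: [0.1, -0.5, -1.1]
grip_width: 13.4
finger_force: 127.4
```

```bash

python3 -m jog '[{"dp":[0,0,-0.01],"delta_rot":[0,0,0]},{"dp":[0,0,-0.02],"delta_rot":[0,0,0]},{"dp":[0,0,-0.03],"delta_rot":[0,0,0]},{"dp":[0,0,-0.035],"delta_rot":[0,0,0]},{"dp":[0,0,-0.035],"delta_rot":[0,0,0]}]'
python3 -m jog '[{"dp":[0,0,0],"delta_rot":[0,0,0]},{"dp":[0,0,0],"delta_rot":[0,0,0]},{"dp":[0,0,0],"delta_rot":[0,0,0]},{"dp":[0,0,0],"delta_rot":[0,0,0]},{"dp":[0,0,0],"delta_rot":[0,0,0]},{"dp":[0,0,0],"delta_rot":[0,0,0]},{"dp":[0,0,0],"delta_rot":[0,0,0]},{"dp":[0,0,0.3],"delta_rot":[0,0,0]},{"dp":[0,0,0.6],"delta_rot":[0,0,0]},{"dp":[0,0,1],"delta_rot":[0,0,0]},{"dp":[0,0,1],"delta_rot":[0,0,0]}]' 1 60
python3 - <<'E'
from h import *
s=ctrl.read_state(); print(s['position'].round(1),s['ee_rot'].round(4))
for n,f in(('wrist','w47'),('side','s47'),('scene','c47')):
    save(n,f); print(f,rect(load(f),50,75,420,560,20,170,lambda c:(c[:,0]-c[:,2]>20)&(c[:,0]<160)))
w=load('w47')
O=np.array([537.2,-87.7]); t=np.radians(-7.2); R=np.array([[np.cos(t),-np.sin(t)],[np.sin(t),np.cos(t)]])
print('key',rect(w,48,75,420,560,20,170,lambda c:(c[:,0]-c[:,2]>20)&(c[:,0]<160)))
for f in('s47','c47'):
    w=load(f)
    for lab,win,cond in(('wedge',(540,680,-410,-310),lambda c:(c[:,0]-c[:,2]>30)),): print(f,lab,rect(w,8,30,*win,cond))
E
```

```text
t: 71.75
position: [480.0, 133.9, 3.1]
ee_rot: [-0.065, 0.669, 0.738, 0.057]
ft_force: [-0.1, 0.7, -2.0]
grip_width: 13.2
finger_force: 127.4
t: 72.67
position: [483.7, 134.1, 109.0]
ee_rot: [-0.062, 0.669, 0.738, 0.06]
ft_force: [2.1, -0.6, 1.8]
grip_width: 85.5
finger_force: 0.0
[483.7 134.1 109. ] [-0.062   0.6688  0.7385  0.0596]
w47 {'c': (484.4, 92.9), 'wh': (90.3, 15.9), 'ang': -84.8, 'z': 63.3, 'n': 3084}
s47 {'c': (486.1, 95.4), 'wh': (88.1, 15.2), 'ang': -82.5, 'z': 63.1, 'n': 248}
c47 {'c': (481.1, 74.3), 'wh': (64.1, 13.0), 'ang': -83.0, 'z': 59.1, 'n': 142}
key {'c': (484.4, 92.9), 'wh': (90.3, 15.9), 'ang': -84.8, 'z': 63.3, 'n': 3085}Traceback (most recent call last):
  File "<stdin>", line 10, in <module>
  File "h.py", line 37, in rect
    g=cv2.morphologyEx(g,cv2.MORPH_CLOSE,np.ones((3,3),np.uint8)); n,L,S,_=cv2.connectedComponentsWithStats(g); b=1+np.argmax(S[1:,4]); Q=Q[L[i,j]==b]
                                                                                                                    ~~~~~~~~~^^^^^^^^^
    return _wrapfunc(a, 'argmax', axis=axis, out=out, **kwds)
    return bound(*args, **kwds)
ValueError: attempt to get argmax of an empty sequence
```

```bash
python3 - <<'E'
from h import *
from scipy.spatial.transform import Rotation as Ro
s=ctrl.read_state(); q=s['ee_rot']; cur=Ro.from_quat([q[1],q[2],q[3],q[0]])
phi=np.radians(68.5); a=(phi+np.pi/2)/2; tgt=Ro.from_quat([np.cos(a),np.sin(a),0,0])
print(((tgt*cur.inv()).as_rotvec()/1.5).round(4), s['joint_pos'].round(2))
a,b=load('scene0'),load('c47')
for z,n in((a,'0'),(b,'47')): print(n,dep(z,[(376,297),(395,289),(388,292),(370,298)]).round(0).tolist())
d=np.abs(a['p'].astype(int)-b['p'].astype(int)).sum(2)[270:320,350:420]; print('changed px near wedge',(d>60).sum())
E
```

```text
[-0.0953 -0.0743  0.7296] [-0.    0.31 -0.39  0.89  0.17  1.47]
0 [[576.0, -358.0, 20.0], [622.0, -373.0, 20.0], [604.0, -368.0, 21.0], [567.0, -351.0, 19.0]]
47 [[595.0, -348.0, -0.0], [642.0, -363.0, -1.0], [624.0, -358.0, 0.0], [584.0, -341.0, -0.0]]
changed px near wedge 502
```

```bash
python3 - <<'E'
from h import *
w=load('c47'); 
for win in((400,720,-520,-200),): print(rect(w,10,30,*win,lambda c:(c[:,0]-c[:,2]>40)&(c[:,0]>150)))
for f in('c31','c25','c18','c47'):
    try: print(f,rect(load(f),12,30,480,720,-520,-240,lambda c:(c[:,0]-c[:,2]>40)&(c[:,0]>150)))
    except Exception as e: print(f,'-')
E
python3 -m jog '[{"dp":[0.1,-0.3,0.2],"delta_rot":[-0.0095,-0.0074,0.073]},{"dp":[0.2,-0.6,0.2],"delta_rot":[-0.019,-0.0148,0.146]},{"dp":[0.3,-0.8,0.2],"delta_rot":[-0.0286,-0.0223,0.219]},{"dp":[0.4,-1,0.2],"delta_rot":[-0.0381,-0.0297,0.292]},{"dp":[0.5,-1,0.2],"delta_rot":[-0.0477,-0.0372,0.365]},{"dp":[0.6,-1,0.2],"delta_rot":[-0.0572,-0.0446,0.438]},{"dp":[0.6,-1,0.2],"delta_rot":[-0.0667,-0.052,0.511]},{"dp":[0.6,-1,0.2],"delta_rot":[-0.0762,-0.0594,0.584]},{"dp":[0.6,-1,0.2],"delta_rot":[-0.0858,-0.0669,0.657]},{"dp":[0.6,-1,0.2],"delta_rot":[-0.0953,-0.0743,0.7296]},{"dp":[0.6,-1,0.2],"delta_rot":[-0.0953,-0.0743,0.7296]}]'
python3 -m jog '[{"dp":[0,-0.3,0],"delta_rot":[0,0,0]},{"dp":[0,-0.6,0],"delta_rot":[0,0,0]},{"dp":[0,-0.9,0],"delta_rot":[0,0,0]},{"dp":[0,-1,0],"delta_rot":[0,0,0]},{"dp":[0,-1,0],"delta_rot":[0,0,0]}]'
python3 -m jog '[{"dp":[0,-0.3,0],"delta_rot":[0,0,0]},{"dp":[0,-0.6,0],"delta_rot":[0,0,0]},{"dp":[0,-0.9,0],"delta_rot":[0,0,0]},{"dp":[0,-1,0],"delta_rot":[0,0,0]},{"dp":[0,-1,0],"delta_rot":[0,0,0]}]'
python3 -m jog '[{"dp":[0,-0.3,0],"delta_rot":[0,0,0]},{"dp":[0,-0.6,0],"delta_rot":[0,0,0]},{"dp":[0,-0.9,0],"delta_rot":[0,0,0]},{"dp":[0,-1,0],"delta_rot":[0,0,0]},{"dp":[0,-1,0],"delta_rot":[0,0,0]}]'
python3 - <<'E'
from h import *
s=ctrl.read_state(); print(s['position'].round(1),s['ee_rot'].round(4),s['joint_pos'].round(2))
save('wrist','w48'); w=load('w48'); print(rect(w,10,32,440,720,-480,-200,lambda c:(c[:,0]-c[:,2]>40)&(c[:,0]>130)))
E
```

```text
{'c': (604.3, -241.1), 'wh': (90.2, 25.8), 'ang': -9.9, 'z': 20.0, 'n': 279}
c31 {'c': (602.1, -245.5), 'wh': (85.8, 12.6), 'ang': -2.3, 'z': 19.8, 'n': 185}
c25 {'c': (608.3, -246.7), 'wh': (98.1, 13.1), 'ang': 0.5, 'z': 20.0, 'n': 205}
c18 {'c': (608.5, -246.2), 'wh': (99.8, 12.1), 'ang': -2.3, 'z': 19.9, 'n': 203}
c47 {'c': (601.2, -245.9), 'wh': (86.5, 12.3), 'ang': -1.2, 'z': 19.8, 'n': 166}
t: 73.73
position: [538.4, 34.5, 121.4]
ee_rot: [-0.001, 0.184, 0.983, -0.001]
ft_force: [-0.2, 0.7, 0.2]
grip_width: 85.6
finger_force: 0.0
t: 74.15
position: [539.4, -68.3, 121.9]
ee_rot: [-0.001, 0.19, 0.982, -0.0]
ft_force: [-0.0, 1.0, -0.6]
grip_width: 85.5
finger_force: 0.0
t: 74.57
position: [539.7, -167.4, 122.2]
ee_rot: [-0.001, 0.189, 0.982, -0.0]
ft_force: [-0.2, 1.4, 0.3]
grip_width: 85.1
finger_force: 0.0
t: 74.98
position: [539.9, -266.7, 122.3]
ee_rot: [-0.0, 0.188, 0.982, -0.0]
ft_force: [-0.7, 0.7, 0.3]
grip_width: 85.4
finger_force: 0.0
[ 539.9 -266.7  122.3] [-4.000e-04  1.880e-01  9.822e-01 -1.000e-04] [-0.58  0.48 -0.05  1.04 -0.   -0.2 ]
{'c': (611.2, -240.3), 'wh': (100.5, 26.7), 'ang': -12.2, 'z': 20.8, 'n': 2941}
```

```bash
python3 - <<'E'
from h import *
w=load('w48'); C=cloud(w).reshape(-1,3);p=w['p'].reshape(-1,3).astype(int)
k=(C[:,2]>16)&(C[:,2]<28)&(abs(C[:,0]-611)<65)&(abs(C[:,1]+240)<35)&(p[:,0]-p[:,2]>40)&(p[:,0]>130)
t=np.radians(-12.2);u=np.array([np.cos(t),np.sin(t)]);n=np.array([-np.sin(t),np.cos(t)]); Q=C[k,:2]-[611.2,-240.3]; a=Q@u;b=Q@n
rows=[]
for s in range(-52,53,8):
    m=abs(a-s)<3
    if m.sum()>5: lo,hi=np.percentile(b[m],[2,98]); rows.append((s,lo,hi)); print(s,m.sum(),lo.round(1),hi.round(1),(hi-lo).round(1))
print(a.min(),a.max())
k=(C[:,2]>40)&(C[:,2]<90)&(C[:,0]>620)&(C[:,1]>-300)&(C[:,1]<-150); print('bottle?',np.median(C[k],0).round(0) if k.sum()>20 else '')
E
```

```text
-52 48 -11.4 11.9 23.3
-44 239 -12.9 12.6 25.5
-36 234 -12.9 12.5 25.4
-28 228 -12.9 12.4 25.3
-20 219 -12.4 12.2 24.6
-12 206 -11.0 12.2 23.3
-4 185 -9.8 12.3 22.1
4 169 -8.5 12.1 20.6
12 153 -7.1 12.2 19.3
20 141 -5.8 12.1 17.9
28 129 -4.5 12.1 16.6
36 122 -3.4 12.2 15.5
44 94 -1.8 11.9 13.7
52 12 0.4 9.7 9.4
-50.18551229439294 50.29346952378365
bottle? [ 688. -222.   47.]
```

```bash

python3 -m jog '[{"dp":[0.2,0.2,0],"delta_rot":[0,0,0.1105]},{"dp":[0.368,0.33,-0.2],"delta_rot":[0,0,0.1105]},{"dp":[0.368,0.33,-0.5],"delta_rot":[0,0,0.1105]},{"dp":[0.368,0.33,-0.8],"delta_rot":[0,0,0.1105]},{"dp":[0.368,0.33,-1],"delta_rot":[0,0,0.1105]},{"dp":[0.368,0.33,-1],"delta_rot":[0,0,0.1105]}]'
python3 - <<'E'
from h import *
s=ctrl.read_state(); print(s['position'].round(1),s['ee_rot'].round(4))
save('wrist','w49'); w=load('w49'); C=cloud(w).reshape(-1,3);p=w['p'].reshape(-1,3).astype(int)
k=(C[:,2]>16)&(C[:,2]<28)&(abs(C[:,0]-611)<65)&(abs(C[:,1]+240)<35)&(p[:,0]-p[:,2]>40)&(p[:,0]>130)
t=np.radians(-12.2);u=np.array([np.cos(t),np.sin(t)]);n=np.array([-np.sin(t),np.cos(t)]); Q=C[k,:2]-[576.8,-233.1]; a=Q@u;b=Q@n
print('near end a',np.percentile(a,.5).round(1),[(s,np.percentile(b[abs(a-s)<3],[2,98]).round(1).tolist()) for s in(-10,0,10,40) if (abs(a-s)<3).sum()>5])
E
python3 -m jog '[{"dp":[0,0,-0.2],"delta_rot":[0,0,0]},{"dp":[0,0,-0.4],"delta_rot":[0,0,0]},{"dp":[0,0,-0.56],"delta_rot":[0,0,0]},{"dp":[0,0,-0.56],"delta_rot":[0,0,0]},{"dp":[0,0,-0.56],"delta_rot":[0,0,0]}]'
```

```text
t: 75.53
position: [573.6, -228.7, 18.5]
ee_rot: [-0.004, 0.104, 0.995, 0.001]
ft_force: [-0.7, 0.5, -1.4]
grip_width: 85.4
finger_force: 0.0
[ 573.6 -228.7   18.5] [-0.0038  0.1039  0.9946  0.0015]
near end a -14.7 [(-10, [-12.3, 13.0]), (0, [-12.4, 13.2]), (10, [-12.6, 12.8]), (40, [-7.9, 12.7])]
t: 76.0
position: [577.1, -232.4, -31.9]
ee_rot: [0.0, 0.104, 0.995, -0.0]
ft_force: [0.4, 0.4, 0.3]
grip_width: 85.6
finger_force: 0.0
```

```bash

python3 -m jog '[{"dp":[0,0,-0.03],"delta_rot":[0,0,0]},{"dp":[0,0,-0.03],"delta_rot":[0,0,0]},{"dp":[0,0,-0.03],"delta_rot":[0,0,0]}]'
python3 -m jog '[{"dp":[0,0,0],"delta_rot":[0,0,0]},{"dp":[0,0,0],"delta_rot":[0,0,0]},{"dp":[0,0,0],"delta_rot":[0,0,0]},{"dp":[0,0,0],"delta_rot":[0,0,0]},{"dp":[0,0,0],"delta_rot":[0,0,0]},{"dp":[0,0,0],"delta_rot":[0,0,0]},{"dp":[0,0,0],"delta_rot":[0,0,0]},{"dp":[0,0,0],"delta_rot":[0,0,0]},{"dp":[0,0,0.2],"delta_rot":[0,0,0]},{"dp":[0,0,0.5],"delta_rot":[0,0,0]},{"dp":[0,0,0.8],"delta_rot":[0,0,0]},{"dp":[0,0,0.8],"delta_rot":[0,0,0]}]' 0 80
python3 -m jog '[{"dp":[-0.2,0.2,0],"delta_rot":[0,0,0.058]},{"dp":[-0.5,0.4,0],"delta_rot":[0,0,0.058]},{"dp":[-0.8,0.6,0],"delta_rot":[0,0,0.058]},{"dp":[-1,0.8,0],"delta_rot":[0,0,0.058]},{"dp":[-1,1,0],"delta_rot":[0,0,0.058]},{"dp":[-1,1,0],"delta_rot":[0,0,0.058]},{"dp":[-1,1,0],"delta_rot":[0,0,0.058]}]'
python3 -m jog '[{"dp":[-0.3,0,0],"delta_rot":[0,0,0]},{"dp":[-0.55,0,0],"delta_rot":[0,0,0]},{"dp":[-0.673,0,0],"delta_rot":[0,0,0]},{"dp":[-0.673,0,0],"delta_rot":[0,0,0]},{"dp":[-0.673,0,0],"delta_rot":[0,0,0]}]'
cat > wg.py <<'E'
from h import *
import sys
s=ctrl.read_state(); save('wrist',sys.argv[1]); w=load(sys.argv[1]); print(s['position'].round(1),s['ee_rot'].round(4),s['ft_force'].round(1))
O=np.array([537.2,-87.7]); t=np.radians(-7.2); R=np.array([[np.cos(t),-np.sin(t)],[np.sin(t),np.cos(t)]])
C=cloud(w).reshape(-1,3);p=w['p'].reshape(-1,3).astype(int); D=(C[:,:2]-O)@R; T=(s['position'][:2]-O)@R; print('TCP bed',T.round(1))
zt=s['position'][2]+(float(sys.argv[2]) if len(sys.argv)>2 else 52)
k=(abs(C[:,2]-zt)<14)&(p[:,0]-p[:,2]>40)&(p[:,0]>150)&(D[:,0]>T[0]-30)&(D[:,0]<T[0]+100)&(abs(D[:,1]-T[1])<30)&(w['d'].ravel()>0)
for r in range(-16,96,8):
    m=k&(abs(D[:,0]-T[0]-r)<3)
    if m.sum()>10: print(r,m.sum(),'y',np.percentile(D[m,1],[3,97]).round(1),'z',np.percentile(C[m,2],[10,50,90]).round(1))
E
python3 wg.py w50
```

```text
t: 76.25
position: [577.5, -233.4, -34.9]
ee_rot: [0.001, 0.105, 0.995, -0.001]
ft_force: [0.7, -0.2, 0.2]
grip_width: 85.3
finger_force: 0.0
t: 77.25
position: [580.2, -234.9, 50.1]
ee_rot: [0.004, 0.105, 0.994, -0.002]
ft_force: [1.5, -1.4, 0.7]
grip_width: 24.5
finger_force: 80.3
t: 77.83
position: [476.9, -132.7, 44.2]
ee_rot: [0.0, 0.061, 0.998, -0.001]
ft_force: [-0.0, -0.9, -0.1]
grip_width: 24.9
finger_force: 80.3
t: 78.25
position: [410.2, -134.1, 44.2]
ee_rot: [0.001, 0.062, 0.998, -0.001]
ft_force: [0.3, 0.3, 0.2]
grip_width: 24.3
finger_force: 80.3
[ 410.2 -134.1   44.2] [ 5.000e-04  6.190e-02  9.981e-01 -7.000e-04] [0.3 0.3 0.2]
TCP bed [-120.2  -62. ]
-16 1016 y [-73.7 -49. ] z [92.2 93.  93.8]
-8 851 y [-72.9 -49.9] z [92.3 93.  93.8]
0 810 y [-72.8 -49.8] z [92.2 92.9 93.6]
8 779 y [-72.9 -50. ] z [91.7 92.5 93.3]
16 749 y [-72.4 -49.4] z [91.9 92.6 93.3]
24 681 y [-71.1 -49.2] z [91.7 92.4 93.1]
32 594 y [-69.7 -49.4] z [91.6 92.3 92.9]
40 544 y [-68.5 -49.2] z [91.5 92.1 92.8]
48 363 y [-66.9 -49.5] z [91.4 92.  92.6]
```

```bash

python3 -m jog '[{"dp":[0,0,-0.2],"delta_rot":[0,0,0]},{"dp":[0,0,-0.4],"delta_rot":[0,0,0]},{"dp":[0,0,-0.5],"delta_rot":[0,0,0]},{"dp":[0,0,-0.55],"delta_rot":[0,0,0]},{"dp":[0,0,-0.56],"delta_rot":[0,0,0]},{"dp":[0,0,-0.56],"delta_rot":[0,0,0]}]'
python3 -m jog '[{"dp":[0,0,-0.01],"delta_rot":[0,0,0]},{"dp":[0,0,-0.02],"delta_rot":[0,0,0]},{"dp":[0,0,-0.02],"delta_rot":[0,0,0]}]'
python3 wg.py w51
```

```text
t: 78.8
position: [410.2, -133.4, -12.1]
ee_rot: [0.0, 0.061, 0.998, -0.0]
ft_force: [-0.5, 1.0, -0.9]
grip_width: 24.3
finger_force: 80.3
t: 79.05
position: [409.9, -133.3, -13.7]
ee_rot: [0.0, 0.061, 0.998, -0.001]
ft_force: [-0.2, 0.8, -0.4]
grip_width: 24.7
finger_force: 80.3
[ 409.9 -133.3  -13.7] [ 4.000e-04  6.130e-02  9.981e-01 -6.000e-04] [-0.2  0.8 -0.4]
TCP bed [-120.6  -61.2]
-16 1033 y [-73.2 -48.1] z [34.3 35.1 35.9]
-8 859 y [-72.2 -49.3] z [34.4 35.1 35.9]
0 820 y [-72.  -49.1] z [34.2 34.9 35.6]
8 772 y [-72.1 -49.2] z [33.8 34.7 35.5]
16 742 y [-71.6 -48.6] z [34.  34.6 35.3]
24 671 y [-70.1 -48.4] z [33.9 34.5 35.2]
32 595 y [-68.9 -48.6] z [33.7 34.4 35. ]
40 533 y [-67.3 -48.4] z [33.6 34.2 35. ]
48 358 y [-65.8 -49. ] z [33.4 34.  34.7]
```

```bash

python3 -m jog '[{"dp":[0,0,-0.01],"delta_rot":[0,0,0]},{"dp":[0.1,-0.0125,-0.01],"delta_rot":[0,0,0]},{"dp":[0.2,-0.025,-0.01],"delta_rot":[0,0,0]},{"dp":[0.25,-0.0313,-0.01],"delta_rot":[0,0,0]},{"dp":[0.25,-0.0313,-0.01],"delta_rot":[0,0,0]}]'
python3 -m jog '[{"dp":[0.07,-0.009,0],"delta_rot":[0,0,0]},{"dp":[0.14,-0.0175,0],"delta_rot":[0,0,0]},{"dp":[0.19,-0.024,0],"delta_rot":[0,0,0]},{"dp":[0.19,-0.024,0],"delta_rot":[0,0,0]}]'
python3 wg.py w52
```

```text
t: 79.52
position: [435.8, -136.7, -14.8]
ee_rot: [0.001, 0.061, 0.998, -0.001]
ft_force: [0.8, -0.8, -0.1]
grip_width: 24.8
finger_force: 80.4
t: 79.85
position: [454.8, -139.0, -15.0]
ee_rot: [0.001, 0.061, 0.998, -0.001]
ft_force: [-0.1, -0.9, 0.6]
grip_width: 24.4
finger_force: 80.5
[ 454.8 -139.   -15. ] [ 5.000e-04  6.120e-02  9.981e-01 -6.000e-04] [-0.1 -0.9  0.6]
TCP bed [-75.3 -61.3]
-16 1041 y [-73.  -48.2] z [32.9 33.8 34.5]
-8 867 y [-71.9 -49.2] z [33.1 33.8 34.5]
0 836 y [-72.1 -49.1] z [33.  33.7 34.4]
8 781 y [-72.2 -49.2] z [32.7 33.5 34.3]
16 754 y [-71.6 -48.6] z [32.9 33.6 34.3]
24 680 y [-70.4 -48.5] z [32.8 33.5 34.2]
32 594 y [-69.  -48.6] z [32.8 33.4 34.1]
40 533 y [-67.7 -48.4] z [32.7 33.3 34. ]
48 340 y [-66.1 -49.1] z [32.6 33.2 34. ]
```

```bash

python3 -m jog '[{"dp":[0.002,0.012,0],"delta_rot":[0,0,0]},{"dp":[0.003,0.025,0],"delta_rot":[0,0,0]},{"dp":[0.053,0.019,0],"delta_rot":[0,0,0]},{"dp":[0.103,0.0125,0],"delta_rot":[0,0,0]},{"dp":[0.123,0.01,0],"delta_rot":[0,0,0]},{"dp":[0.123,0.01,0],"delta_rot":[0,0,0]}]'
python3 -m jog '[{"dp":[0.03,-0.004,0],"delta_rot":[0,0,0]},{"dp":[0.05,-0.006,0],"delta_rot":[0,0,0]},{"dp":[0.06,-0.0075,0],"delta_rot":[0,0,0]},{"dp":[0.06,-0.0075,0],"delta_rot":[0,0,0]}]'
python3 wg.py w53 | head -4
```

```text
t: 80.4
position: [466.6, -137.8, -15.0]
ee_rot: [0.0, 0.061, 0.998, -0.0]
ft_force: [0.2, -0.6, 0.8]
grip_width: 24.9
finger_force: 80.5
t: 80.73
position: [472.0, -138.4, -15.1]
ee_rot: [0.0, 0.061, 0.998, -0.0]
ft_force: [-0.2, -0.6, 2.3]
grip_width: 24.4
finger_force: 80.5
[ 472.  -138.4  -15.1] [ 0.000e+00  6.130e-02  9.981e-01 -4.000e-04] [-0.2 -0.6  2.3]
TCP bed [-58.3 -58.5]
-16 1020 y [-70.2 -45.5] z [32.7 33.6 34.4]
-8 883 y [-69.5 -46.1] z [32.9 33.7 34.4]
```

```bash

python3 -m jog '[{"dp":[0.02,-0.0025,0],"delta_rot":[0,0,0]},{"dp":[0.04,-0.005,0],"delta_rot":[0,0,0]},{"dp":[0.05,-0.006,0],"delta_rot":[0,0,0]},{"dp":[0.05,-0.006,0],"delta_rot":[0,0,0]}]'
python3 -m jog '[{"dp":[0.02,-0.0025,0],"delta_rot":[0,0,0]},{"dp":[0.03,-0.004,0],"delta_rot":[0,0,0]},{"dp":[0.03,-0.004,0],"delta_rot":[0,0,0]}]'
```

```text
t: 81.12
position: [477.1, -139.1, -15.1]
ee_rot: [0.0, 0.061, 0.998, -0.0]
ft_force: [0.4, -1.6, 1.1]
grip_width: 24.6
finger_force: 80.5
t: 81.37
position: [480.0, -139.5, -15.1]
ee_rot: [0.0, 0.061, 0.998, -0.0]
ft_force: [1.3, -0.4, 0.7]
grip_width: 24.6
finger_force: 80.5
```

```bash

python3 -m jog '[{"dp":[0.01,-0.00125,0],"delta_rot":[0,0,0]},{"dp":[0.02,-0.0025,0],"delta_rot":[0,0,0]},{"dp":[0.03,-0.004,0],"delta_rot":[0,0,0]},{"dp":[0.03,-0.004,0],"delta_rot":[0,0,0]}]'
python3 -m jog '[{"dp":[0.01,-0.00125,0],"delta_rot":[0,0,0]},{"dp":[0.02,-0.0025,0],"delta_rot":[0,0,0]},{"dp":[0.02,-0.0025,0],"delta_rot":[0,0,0]}]'
python3 wg.py w54; python3 - <<'E'
from h import *
w=load('w54')
O=np.array([537.2,-87.7]); t=np.radians(-7.2); R=np.array([[np.cos(t),-np.sin(t)],[np.sin(t),np.cos(t)]])
C=cloud(w).reshape(-1,3); D=(C[:,:2]-O)@R;p=w['p'].reshape(-1,3).astype(int)
k=(C[:,2]>27)&(C[:,2]<40)&(abs(D[:,0])<30)&(D[:,1]>-46)&(D[:,1]<88)&(w['d'].ravel()>0)
for by in range(84,-48,-8):
    m=k&(abs(D[:,1]-by)<2)
    if m.sum()>10: print(by,np.percentile(D[m,0],[1,99]).round(1),np.median(C[m,2]).round(1))
E
```

```text
t: 81.7
position: [482.9, -139.8, -15.1]
ee_rot: [-0.0, 0.061, 0.998, -0.0]
ft_force: [0.5, -1.4, 1.5]
grip_width: 24.6
finger_force: 80.5
t: 81.95
position: [484.2, -140.0, -15.2]
ee_rot: [-0.001, 0.061, 0.998, -0.0]
ft_force: [-3.0, -2.1, 2.7]
grip_width: 24.6
finger_force: 80.6
[ 484.2 -140.   -15.2] [-6.000e-04  6.130e-02  9.981e-01 -5.000e-04] [-3.  -2.1  2.7]
TCP bed [-46.  -58.5]
-16 1041 y [-70.2 -45.5] z [32.5 33.4 34.2]
-8 876 y [-69.4 -46.1] z [32.8 33.5 34.2]
0 831 y [-69.5 -46.4] z [32.8 33.4 34.1]
8 794 y [-69.5 -46.1] z [32.4 33.3 34.1]
16 752 y [-68.9 -45.9] z [32.7 33.3 34. ]
24 693 y [-67.4 -45.4] z [32.5 33.3 33.9]
32 622 y [-66.2 -45.5] z [32.5 33.2 33.9]
40 554 y [-64.6 -45.3] z [32.4 33.1 33.9]
48 339 y [-63.4 -46. ] z [32.5 33.1 33.7]
60 [-26.4   5.4] 32.6
52 [-26.   -0.6] 32.8
44 [-26.1  -5.5] 33.8
36 [-26.2 -10.8] 33.9
28 [-26.2 -15.9] 32.4
20 [-26.4   9.9] 29.9
12 [-26.3   4.4] 29.7
4 [22.2 26.1] 29.7
-4 [14.3 24.4] 29.8
-44 [-29.1   3.3] 30.2
```

```bash

python3 -m jog '[{"dp":[0.01,-0.00125,0],"delta_rot":[0,0,0]},{"dp":[0.02,-0.0025,0],"delta_rot":[0,0,0]},{"dp":[0.03,-0.004,0],"delta_rot":[0,0,0]},{"dp":[0.03,-0.004,0],"delta_rot":[0,0,0]}]'
python3 -m jog '[{"dp":[0.01,-0.00125,0],"delta_rot":[0,0,0]},{"dp":[0.02,-0.0025,0],"delta_rot":[0,0,0]},{"dp":[0.03,-0.004,0],"delta_rot":[0,0,0]},{"dp":[0.03,-0.004,0],"delta_rot":[0,0,0]}]'
```

```text
t: 82.33
position: [484.9, -140.1, -15.7]
ee_rot: [-0.003, 0.062, 0.998, -0.0]
ft_force: [-10.7, -3.0, 5.6]
grip_width: 24.7
finger_force: 81.0
t: 82.67
position: [484.9, -140.1, -16.0]
ee_rot: [-0.005, 0.062, 0.998, -0.0]
ft_force: [-20.1, -3.1, 14.5]
grip_width: 24.6
finger_force: 82.2
```

```bash

python3 -m jog '[{"dp":[0.01,-0.00125,0],"delta_rot":[0,0,0]},{"dp":[0.02,-0.0025,0],"delta_rot":[0,0,0]},{"dp":[0.03,-0.004,0],"delta_rot":[0,0,0]},{"dp":[0.03,-0.004,0],"delta_rot":[0,0,0]}]'
python3 -m jog '[{"dp":[-0.02,0.0025,0],"delta_rot":[0,0,0]},{"dp":[-0.05,0.006,0],"delta_rot":[0,0,0]},{"dp":[-0.07,0.009,0],"delta_rot":[0,0,0]},{"dp":[-0.07,0.009,0],"delta_rot":[0,0,0]},{"dp":[-0.07,0.009,0],"delta_rot":[0,0,0]}]' 1 60
python3 -m jog '[{"dp":[0,0,0],"delta_rot":[0,0,0]},{"dp":[0,0,0],"delta_rot":[0,0,0]},{"dp":[0,0,0.3],"delta_rot":[0,0,0]},{"dp":[0,0,0.6],"delta_rot":[0,0,0]},{"dp":[0,0,0.8],"delta_rot":[0,0,0]},{"dp":[0,0,0.8],"delta_rot":[0,0,0]}]'
python3 wg.py w55 -30
```

```text
t: 83.0
position: [486.4, -140.2, -16.2]
ee_rot: [-0.006, 0.062, 0.998, -0.0]
ft_force: [-23.6, -3.0, 17.1]
grip_width: 24.8
finger_force: 81.8
t: 83.42
position: [487.1, -140.3, -15.0]
ee_rot: [0.0, 0.061, 0.998, -0.0]
ft_force: [0.1, 0.8, 0.3]
grip_width: 82.9
finger_force: 0.0
t: 83.92
position: [489.6, -141.5, 68.8]
ee_rot: [0.003, 0.061, 0.998, -0.002]
ft_force: [1.2, -0.2, 0.3]
grip_width: 85.4
finger_force: 0.0
[ 489.6 -141.5   68.8] [ 0.0029  0.0612  0.9981 -0.0015] [ 1.2 -0.2  0.3]
TCP bed [-40.5 -59.3]
-16 426 y [-70.3 -45.6] z [32.3 33.1 33.9]
-8 408 y [-70.4 -45.4] z [32.1 33.  33.8]
0 397 y [-70.5 -45.8] z [32.2 33.  33.8]
8 369 y [-69.9 -46.3] z [31.9 33.  33.8]
16 330 y [-68.2 -45.6] z [32.2 33.  33.7]
24 303 y [-66.4 -45.4] z [32.2 33.  33.8]
32 276 y [-65.1 -45.4] z [32.2 33.  33.8]
40 255 y [-63.9 -45.7] z [32.1 33.  33.7]
48 224 y [-62.6 -44.9] z [32.1 33.  33.7]
56 199 y [-60.6 -45.5] z [32.1 33.  33.7]
64 168 y [-58.7 -46. ] z [32.2 32.9 33.7]
72 131 y [-56.6 -45.9] z [32.2 32.9 33.6]
```

```bash
python3 - <<'E'
from h import *
w=load('w55')
O=np.array([537.2,-87.7]); t=np.radians(-7.2); R=np.array([[np.cos(t),-np.sin(t)],[np.sin(t),np.cos(t)]])
C=cloud(w).reshape(-1,3); D=(C[:,:2]-O)@R;p=w['p'].reshape(-1,3).astype(int)
k=(C[:,2]>27)&(C[:,2]<38)&(D[:,1]<-47.5)&(D[:,1]>-72)&(D[:,0]>-110)&(D[:,0]<70)&(p[:,0]-p[:,2]>40)&(p[:,0]>130)
print(np.percentile(D[k,0],[.3,99.7]), k.sum())
save('side','s55');w=load('s55');C=cloud(w).reshape(-1,3); D=(C[:,:2]-O)@R;p=w['p'].reshape(-1,3).astype(int)
k=(C[:,2]>27)&(C[:,2]<38)&(D[:,1]<-40)&(D[:,1]>-72)&(D[:,0]>-110)&(D[:,0]<70)&(p[:,0]-p[:,2]>40)&(p[:,0]>130)
print(np.percentile(D[k,0],[.3,99.7]), k.sum())
E
```

```text
[-64.51065414  34.34042101] 4418
[-63.79472395  34.51685768] 223
```

```bash

python3 -m jog '[{"dp":[-0.2,0.03,0],"delta_rot":[0,0,0]},{"dp":[-0.404,0.056,0],"delta_rot":[0,0,0]},{"dp":[-0.404,0.056,0],"delta_rot":[0,0,0]},{"dp":[-0.404,0.056,0],"delta_rot":[0,0,0]},{"dp":[-0.404,0.056,-0.2],"delta_rot":[0,0,0]},{"dp":[-0.404,0.056,-0.4],"delta_rot":[0,0,0]},{"dp":[-0.404,0.056,-0.6],"delta_rot":[0,0,0]},{"dp":[-0.404,0.056,-0.8],"delta_rot":[0,0,0]},{"dp":[-0.404,0.056,-0.88],"delta_rot":[0,0,0]},{"dp":[-0.404,0.056,-0.88],"delta_rot":[0,0,0]}]' 0 60
python3 -m jog '[{"dp":[0.03,-0.004,0],"delta_rot":[0,0,0]},{"dp":[0.06,-0.0075,0],"delta_rot":[0,0,0]},{"dp":[0.06,-0.0075,0],"delta_rot":[0,0,0]}]'
```

```text
t: 84.85
position: [445.2, -134.1, -25.0]
ee_rot: [-0.002, 0.061, 0.998, 0.0]
ft_force: [-0.8, 0.6, -0.3]
grip_width: -0.3
finger_force: 0.0
t: 85.1
position: [454.3, -136.2, -22.0]
ee_rot: [0.001, 0.061, 0.998, -0.001]
ft_force: [0.2, 0.1, 0.2]
grip_width: -0.4
finger_force: 0.0
```

```bash

python3 -m jog '[{"dp":[0.02,-0.0025,0],"delta_rot":[0,0,0]},{"dp":[0.03,-0.004,0],"delta_rot":[0,0,0]},{"dp":[0.04,-0.005,0],"delta_rot":[0,0,0]},{"dp":[0.04,-0.005,0],"delta_rot":[0,0,0]}]'
python3 -m jog '[{"dp":[0.01,-0.00125,0],"delta_rot":[0,0,0]},{"dp":[0.02,-0.0025,0],"delta_rot":[0,0,0]},{"dp":[0.03,-0.004,0],"delta_rot":[0,0,0]},{"dp":[0.03,-0.004,0],"delta_rot":[0,0,0]}]'
```

```text
t: 85.43
position: [454.7, -135.6, -23.1]
ee_rot: [-0.001, 0.061, 0.998, -0.0]
ft_force: [-6.2, 0.1, 1.9]
grip_width: -0.1
finger_force: 3.0
t: 85.77
position: [454.5, -135.2, -23.8]
ee_rot: [-0.004, 0.062, 0.998, -0.0]
ft_force: [-13.8, 0.7, 5.7]
grip_width: 0.2
finger_force: 7.0
```

```bash

python3 -m jog '[{"dp":[0.02,-0.0025,0],"delta_rot":[0,0,0]},{"dp":[0.04,-0.005,0],"delta_rot":[0,0,0]},{"dp":[0.05,-0.006,0],"delta_rot":[0,0,0]},{"dp":[0.05,-0.006,0],"delta_rot":[0,0,0]},{"dp":[0.05,-0.006,0],"delta_rot":[0,0,0]}]'
python3 -m jog '[{"dp":[0.02,-0.0025,0],"delta_rot":[0,0,0]},{"dp":[0.02,-0.0025,0],"delta_rot":[0,0,0]},{"dp":[0.02,-0.0025,0],"delta_rot":[0,0,0]}]'
```

```text
t: 86.18
position: [454.3, -134.5, -24.9]
ee_rot: [-0.009, 0.062, 0.998, 0.001]
ft_force: [-27.7, 1.1, 10.4]
grip_width: 0.1
finger_force: 13.7
t: 86.43
position: [454.4, -134.2, -25.4]
ee_rot: [-0.01, 0.062, 0.998, 0.001]
ft_force: [-31.4, 0.7, 10.8]
grip_width: 0.1
finger_force: 16.2
```

```bash

python3 -m jog '[{"dp":[-0.08,0.01,0],"delta_rot":[0,0,0]},{"dp":[-0.16,0.02,0],"delta_rot":[0,0,0]},{"dp":[-0.3,0.038,0],"delta_rot":[0,0,0]},{"dp":[-0.3,0.038,0.2],"delta_rot":[0,0,0]},{"dp":[-0.3,0.038,0.5],"delta_rot":[0,0,0]},{"dp":[-0.3,0.038,0.8],"delta_rot":[0,0,0]},{"dp":[-0.3,0.038,1],"delta_rot":[0,0,0]},{"dp":[-0.3,0.038,1],"delta_rot":[0,0,0]}]'
python3 -m jog '[{"dp":[0,0.3,0.3],"delta_rot":[0,0,0]},{"dp":[0.2,0.5,0.5],"delta_rot":[0,0,0]},{"dp":[0.4,0.8,0.8],"delta_rot":[0,0,0]},{"dp":[0.4,0.8,0.8],"delta_rot":[0,0,0]},{"dp":[0.4,0.8,0.8],"delta_rot":[0,0,0]}]' 1
cat > fin.py <<'E'
from h import *
O=np.array([537.2,-87.7]); t=np.radians(-7.2); R=np.array([[np.cos(t),-np.sin(t)],[np.sin(t),np.cos(t)]])
s=ctrl.read_state(); print(s['position'].round(1)); save('wrist','w60'); save('side','s60'); w=load('w60')
C=cloud(w).reshape(-1,3); D=(C[:,:2]-O)@R;p=w['p'].reshape(-1,3).astype(int); ok=w['d'].ravel()>0
k=ok&(C[:,2]>27)&(C[:,2]<40)&(abs(D[:,0])<34)
for by in range(84,-46,-6):
    m=k&(abs(D[:,1]-by)<1.5)
    if m.sum()>10: print(by,np.percentile(D[m,0],[1,99]).round(1),np.median(C[m,2]).round(1),'dark',(p[m].max(1)<70).mean().round(2))
m=ok&(C[:,2]>27)&(C[:,2]<38)&(D[:,1]<-47.5)&(D[:,1]>-72)&(D[:,0]>-110)&(D[:,0]<70)&(p[:,0]-p[:,2]>40)&(p[:,0]>130); print('wedge x',np.percentile(D[m,0],[.3,99.7]).round(1))
m=ok&(C[:,2]>14)&(C[:,2]<23)&(p[:,0]-p[:,2]>60)&(abs(D[:,1]-20)<62)&(D[:,0]>-60)&(D[:,0]<-24); print('bar',np.percentile(D[m,0],[2,98]).round(1))
print('key',rect(load('s60'),50,75,420,560,20,170,lambda c:(c[:,0]-c[:,2]>20)&(c[:,0]<160)))
E
python3 fin.py
```

```text
t: 87.1
position: [439.7, -134.9, 81.2]
ee_rot: [0.004, 0.061, 0.998, -0.002]
ft_force: [0.3, -0.3, 0.3]
grip_width: 0.0
finger_force: 0.0
t: 87.52
position: [478.6, -52.5, 158.3]
ee_rot: [0.002, 0.06, 0.998, -0.001]
ft_force: [-0.4, -0.5, 0.0]
grip_width: 60.7
finger_force: 0.0
[478.6 -52.5 158.3]
84 [-26.4  25.2] 32.9 dark 0.04
78 [-26.2  24.9] 33.7 dark 0.55
72 [-26.   25.2] 32.5 dark 0.02
66 [-26.5  25. ] 33.4 dark 0.42
60 [-26.2  25.3] 32.8 dark 0.13
54 [-26.   25.1] 32.4 dark 0.0
48 [-26.1  25.2] 32.4 dark 0.09
42 [-26.  25.] 34.2 dark 0.23
36 [-25.8  25. ] 34.1 dark 0.4
30 [-26.2  25. ] 33.9 dark 0.37
24 [-26.   25.6] 32.8 dark 0.0
18 [-25.7  24.5] 29.9 dark 0.0
12 [-25.8  24.5] 30.0 dark 0.0
6 [-25.5  25.2] 29.9 dark 0.0
0 [-25.6  25. ] 30.0 dark 0.01
-6 [-25.7  25. ] 29.8 dark 0.01
-12 [-25.7  24.3] 29.7 dark 0.01
-18 [-25.5  25.1] 30.0 dark 0.01
-24 [-25.8  25. ] 29.8 dark 0.02
-30 [-25.8  25.1] 29.8 dark 0.01
-36 [-25.7  24.7] 30.0 dark 0.02
-42 [-25.6   9.3] 30.0 dark 0.01
wedge x [-64.1  12.6]
bar [-43.8 -27.4]
key {'c': (483.7, 117.8), 'wh': (44.2, 15.3), 'ang': -81.7, 'z': 61.9, 'n': 130}
```

```bash
python3 - <<'E'
from h import *
save('scene','c60')
for f in('s47','s60','c60'):
    w=load(f); C=cloud(w).reshape(-1,3); k=(w['d'].ravel()>0)&(C[:,2]>45)&(C[:,2]<72)&(abs(C[:,0]-484)<35)&(C[:,1]>30)&(C[:,1]<160); Q=C[k]; print(f,k.sum(),np.percentile(Q[:,1],[1,99]).round(1),np.percentile(Q[:,0],[1,99]).round(1),[ (y,np.percentile(Q[abs(Q[:,1]-y)<5][:,2],[5,95]).round(0).tolist(), w['p'].reshape(-1,3)[k][abs(Q[:,1]-y)<5].mean(0).round(0).tolist()) for y in range(50,141,15) if (abs(Q[:,1]-y)<5).sum()>3])
E
```

```text
s47 299 [ 51.5 138.6] [474.1 495.4] [(50, [56.0, 64.0], [101.0, 77.0, 64.0]), (65, [52.0, 66.0], [98.0, 65.0, 44.0]), (80, [50.0, 65.0], [96.0, 64.0, 44.0]), (95, [50.0, 66.0], [102.0, 69.0, 45.0]), (110, [51.0, 65.0], [93.0, 62.0, 40.0]), (125, [51.0, 65.0], [95.0, 63.0, 43.0]), (140, [48.0, 64.0], [83.0, 56.0, 38.0])]
s60 297 [ 51.6 137.8] [474.5 495.4] [(50, [53.0, 65.0], [99.0, 76.0, 66.0]), (65, [52.0, 65.0], [96.0, 64.0, 43.0]), (80, [52.0, 65.0], [96.0, 64.0, 44.0]), (95, [51.0, 66.0], [97.0, 65.0, 44.0]), (110, [51.0, 66.0], [94.0, 62.0, 39.0]), (125, [52.0, 66.0], [99.0, 66.0, 44.0]), (140, [47.0, 63.0], [84.0, 57.0, 40.0])]
c60 286 [ 44.5 133.3] [470.8 493.1] [(50, [47.0, 64.0], [102.0, 68.0, 47.0]), (65, [48.0, 64.0], [97.0, 64.0, 44.0]), (80, [48.0, 65.0], [109.0, 75.0, 49.0]), (95, [49.0, 64.0], [105.0, 73.0, 52.0]), (110, [49.0, 66.0], [102.0, 71.0, 52.0]), (125, [47.0, 64.0], [104.0, 78.0, 64.0])]
```

The key stands upright, the row is squared, and the wedge is jammed. Handing in.

```bash
python3 -c "
from rig import ctrl
print(ctrl.hand_in())"
```

```text
the job is handed in; nothing more can be done
None
```

The job is handed in at about 88 s with no verdict returned: both ornament blocks and two blanks are squared in the bed, the cam is closed, the key stands upright on the bench, and the wedge is driven in at about 31 N; I viewed 15 pictures against the limit of 14, and did not re-check the ink roller, pot and bottle, though I saw no contact with them.

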